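# Load a spare blade into its carrier and hold it inside the inspection box

## Robot

A 6-joint arm with a two-finger parallel gripper is mounted at the origin on a cart in front of the work surface, level with it; the furniture and walls round the work are solid. World frame = base frame: x ahead of the robot, y to its left, z up, the work surface at z = 0. Lengths are in mm, angles in rad, forces in N, time in s.
With the tool pointing down it reaches from about 375 to 975 mm from the base axis. Payload 3.8 kg.
Tool frame: the origin (TCP) lies at the very end of the fingers, on their centre line; the grasp point (between the pads) lies 19 mm behind it; z points along the fingers, y is the direction in which the jaws open and shut (so a half turn about z gives the same grasp; the last joint's range is limited). The gripper opens to 88 mm and grips with 3 to 60 N. Pads are 18 mm wide; open, the fingers measure 123 mm over their backs; the gripper's body (75 mm by 187 mm) begins 45 mm behind the grasp point.
Start: joints at [-1.291, 0.264, 1.604, -0, 1.274, -0.037], TCP at [210.275, -641.407, 238.706] pointing down, gripper open.
Joint ranges: [-2.63, 2.63], [-0.94, 2.18], [0.31, 2.57], [-1.31, 4.45], [0, 2.66], [-2.55, 2.55]. Speed limits (rad/s): [2.57, 2.57, 3.14, 3.14, 3.14, 3.14].

## Interface

Orientations are given as a unit quaternion [w, x, y, z].
In Python, from workcell import manip, read_camera, camera_model, recognise, masks_of gives the robot as it stands.
- The arm moves only by the tool move_arm, never from a script. Its argument "rows" is a list of rows, each an object with "offset": the shift along the tool's x, y, z in cm, a list of three; "yaw": the turn about the tool's z in rad; "grip": the opening, from 0 (shut) to 1 (fully open). In form: [{"offset": [tx, ty, tz], "yaw": yaw, "grip": grip}, ...]. A call has 1 to 8 rows; each row shifts and turns the pose as measured when the row begins, along the tool's axes as they then stand; what a row does not reach is not made up. A row lasts 1/10 s, in which the tool goes at most 50 mm and 8.59 degrees, less where a joint would pass 70% of its speed; a pose out of reach is approached as far as the arm can. A call is refused whole if a number of a shift passes 5 or a number of a turn 0.15, either way. A call with a gripper value outside its range is refused whole. The fingers move at their own pace and stop on an object; "newtons" is the grip in N (left out, the last holds). Time passes only in rows, so rows that do not move let the fingers close. It gives the time, the measured TCP pose, the force and the opening at its end, in the units of the state.
- manip.sense(): the state, without advancing time (a new reading comes with each control period).
- read_camera(name): name is "scene" or "top" or "wrist"; returns the picture (400x640x3 uint8, blue, green, red); there is no depth.
- camera_model(name): a dict with "intrinsics" (3x3 intrinsics, pixels), "rvec" (rotation vector, rad) and "tvec" (3), from world to camera coordinates, as OpenCV has them. Camera axes: x right, y down, z forward; pixel columns grow to the right and rows downward; lengths in mm; the calibration is good to about 2 mm. A picture is of the moment at which its call begins: read the wrist's pose just before it. camera_model takes no time and is no camera call; for the wrist camera it gives the pose at the moment of the call.
- manip.close_job(): hands the job in, once; it reports no verdict.
Trained networks look in the newest picture that a camera, given by its name, has taken for a name from the list of things; names that differ only in an ending like _2 or _b are one class to them, and where a whole thing is asked for, a point or a joint stands for the part that bears it (a point fixed in the world has none). Each returns a list of dicts, best first, with "p" (0 to 1); they miss things now and then, are a little off and sometimes report something else, mostly with a low value. They report only what shows in the picture. A call takes as long as a camera call. They do not tell look-alikes from the thing itself.
- recognise(camera, name): "extent" ([left, top, right, bottom] in pixels, round what is visible of it).
- masks_of(camera, name): "mask" (400x640 bool, what is visible of it) and "extent" ([left, top, right, bottom] in pixels, round what is visible of it).
The state is a dict: "t": time; "joint_pos": joint angles; "qd": joint speeds; "joint_torque": joint torques, N m; "tool_pos": TCP position; "tcp_rot": TCP orientation; "contact_force": force on the tool from outside, world axes, zero at the start; "ft_torque": the same for the moment, N m; "finger_gap": finger opening in mm.
Only numpy, scipy, OpenCV 4.12 (cv2) and the standard library are available. Lean on these libraries where they do the work, as an engineer would, in place of code of your own. Each camera call takes 0.05 s, during which the arm holds its last target.

## Task

Set the spare hot-bar blade, edge up, fully home in the pocket of the blue carrier standing on the bench and let go of it; then take the carrier by its stem and lower it through the slot in the lid of the inspection box until the foot and the whole blade are below the lid. Finish while still holding the carrier there by its stem, still and upright, hanging free without touching the box or its floor. Leave the loupe, the small cup and the roller where they are.

Things in the scene. Friction and masses are not known exactly. Their poses are not given: they have to be found in the camera images.
- blade_mid (a point): Centre of the spare hot-bar blade (12 mm over its underside), which lies steel edge upward: brass body 16 mm (x) by 52 mm (y) by 16 mm tall, with a steel edge 5 mm thick and 44 mm long standing 8 mm higher (24 mm in all, 0.055 kg). x, y centre of the brass; y along its length, z up.
- blade: The same blade; origin at its underside, 1 mm in x from the middle of the brass. To load it, hold the brass by its two ends (52 mm apart), fingertips 8 to 9 mm over its underside: so the fingers stay above the pocket's rim and beside the carrier's stem.
- carrier: Blue plastic blade carrier, loose on the bench, 0.14 kg, 76 mm tall: foot block 40 mm (x) by 64 mm (y) by 10 mm tall (lowest 2 mm stepped in by 2 mm all round) with an open pocket in its top, and one upright stem. Origin at the centre of its underside; y along its length, z up, stem on the +x side.
- carrier_mid (a point): Centre of the carrier, half-way up (38 mm over its underside), on the middle of the 40 x 64 mm foot; axes as the carrier's.
- carrier_stem (a point): Point on the carrier's stem, 65 mm over its underside, 9 mm in +x from the foot's middle. The stem is 10 mm thick (x), 22 mm wide (y), its top at 76 mm. Grip it across the 10 mm thickness, fingertips 54 to 58 mm over the underside, so that they stay above the box lid.
- carrier_pocket (a point): Centre of the pocket's floor, 4 mm over the carrier's underside, 6 mm in -x from the foot's middle. Pocket 18 x 54 mm (2 mm larger than the brass both ways), 6 mm deep, mouth chamfered; the blade goes straight down into it, either way round, and then reaches 28 mm over the carrier's underside. Stem face 10 mm in +x of this point.
- check_box: Inspection box fixed to the bench, 100 mm (x) by 110 mm (y) by 76 mm tall, aluminium with a clear front (-x) pane and a black camera on its back (to 72 mm in +x). Origin at the centre of its underside. Inside, the floor is 4 mm and the lid's underside 70 mm over the bench.
- slot (a point): Centre of the slot in the lid, on the lid's top face (76 mm over the bench). The slot is 42 mm (x) by 66 mm (y): 2 mm larger than the carrier's foot both ways, with a 2 mm chamfer; the lid is 6 mm thick. Axes: x, y along the slot's sides, z up. The carrier fits either way round.
- loupe: Bystander, leave alone: black eyepiece loupe, 37 mm wide, 28 mm tall; origin at the centre of its underside.
- screw_cup: Bystander, leave alone: small open white cup, 45 mm wide, 18 mm tall; origin at the centre of its underside.
- nylon_roller: Bystander, leave alone: white flanged roller standing on end, 21 mm wide, 26 mm tall; origin at the centre of its underside.
There are look-alikes about, which are no part of the job. There is more than one size of the carrier; the one meant has the size given above.

How it is judged:
By the outcome, as a careful person would: the job done as asked, in the order asked, and still so for the second after the job is handed in, while the arm keeps its last pose, push and grip.
It also fails if it takes over 54 s, if anything falls off the work surface, if the arm or the gripper's body presses on something with over 40 N, if the wrist force passes 120 N, or if a joint passes its speed limit or range.

## Working session

There is one attempt and no reset: what is moved stays moved. The work goes in short steps, Python scripts to look and compute and a tool call to move; the robot and the scene stay as the last step left them, time stands still between calls to the robot, and variables do not carry over. Pictures are saved under pics/ and viewed, and the job is handed in when it is done.

Besides the shell and the picture viewer there is one more tool, called after "Call:" by a JSON object that holds its "name" and its "arguments", one argument or row to a line. move_arm: Moves the arm, as the interface text tells. Its arguments: {"type":"object","properties":{"rows":{"type":"array","items":{"type":"object","properties":{"offset":{"type":"array","items":{"type":"number"}},"yaw":{"type":"number"},"grip":{"type":"number"}}}},"newtons":{"type":"number"}},"required":["rows"]}

```bash
mkdir -p pics; ls; cat > h.py <<'E'
import numpy as np, cv2
from workcell import manip, read_camera, camera_model, recognise, masks_of
np.set_printoptions(precision=1,suppress=True)
def cam(n):
    m=camera_model(n);K=np.array(m["intrinsics"],float);R=cv2.Rodrigues(np.array(m["rvec"],float))[0];t=np.array(m["tvec"],float).ravel()
    return K,R,t
def ray(n,uv,z,m=None):
    K,R,t=m or cam(n);c=-R.T@t
    d=R.T@np.linalg.solve(K,np.array([uv[0],uv[1],1.]))
    return c+d*(z-c[2])/d[2]
def proj(n,P,m=None):
    K,R,t=m or cam(n);q=(K@(R@np.atleast_2d(np.array(P,float)).T+t[:,None])).T
    return q[:,:2]/q[:,2:]
E
python3 - <<'E'
from h import *
s=manip.sense();print({k:np.array(v) for k,v in s.items()})
for n in("scene","top","wrist"):
    im=read_camera(n);cv2.imwrite(f"pics/{n}0.png",im)
    K,R,t=cam(n);print(n,K,-R.T@t)
    for o in ("blade","carrier","check_box"):
        print(o,[(np.array(d["extent"]),round(d["p"],2)) for d in recognise(n,o)])
E
```

```text
pics
{'t': array(0.), 'joint_pos': array([-1.3,  0.3,  1.6, -0. ,  1.3, -0. ]), 'qd': array([ 0.,  0.,  0., -0.,  0., -0.]), 'joint_torque': array([ -0. , -50.2, -35.7,   0.1,   0. ,  -0. ]), 'tool_pos': array([ 210.1, -640.7,  237.4]), 'tcp_rot': array([-0. ,  1. ,  0.2, -0. ]), 'contact_force': array([-0.9, -0.3,  0.5]), 'ft_torque': array([-0.,  0., -0.]), 'finger_gap': array(88.1)}
scene [[444.5   0.  328.3]
 [  0.  444.5 197.3]
 [  0.    0.    1. ]] [-93.6 611.9 638.8]
blade [(array([329.2, 240.6, 337.4, 258.9]), 0.7)]
carrier [(array([362. , 186.1, 377.3, 211.3]), 0.82), (array([372.8, 150.7, 403.4, 192.3]), 0.59)]
check_box [(array([220.1, 224.4, 290.6, 295.1]), 0.84)]
top [[473.7   0.  312.4]
 [  0.  473.7 200.6]
 [  0.    0.    1. ]] [ 351.6 -114.1 1180.7]
blade [(array([266.6, 228.7, 285.6, 238.7]), 0.46)]
carrier [(array([345.9, 201.6, 381.7, 224.5]), 0.61), (array([411. , 175.4, 450. , 205.7]), 0.57)]
check_box [(array([182. , 170.6, 236.2, 220.8]), 0.57)]
wrist [[334.5   0.  316.1]
 [  0.  334.5 200. ]
 [  0.    0.    1. ]] [ 273.8 -621.2  384.2]
blade []
carrier []
check_box []
```

```bash
python3 - <<'E'
import cv2
a=cv2.imread("pics/top0.png");cv2.imwrite("pics/top0c.png",cv2.resize(a[140:270,150:470],None,fx=2.5,fy=2.5,interpolation=3))
a=cv2.imread("pics/scene0.png");cv2.imwrite("pics/scene0c.png",cv2.resize(a[130:310,200:430],None,fx=3.2,fy=3.2,interpolation=3))
E
```

```text
(no output)
```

View pics/top0.png

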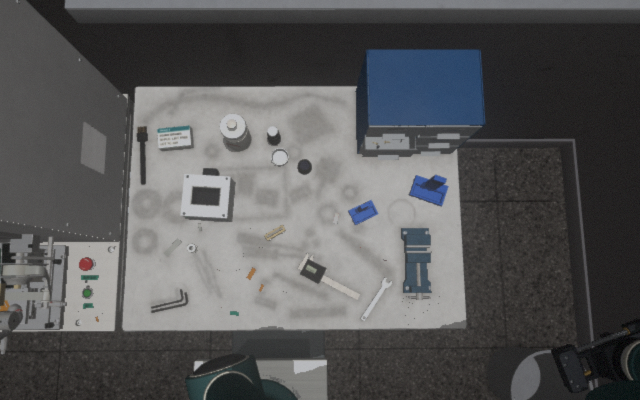

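View pics/top0c.png

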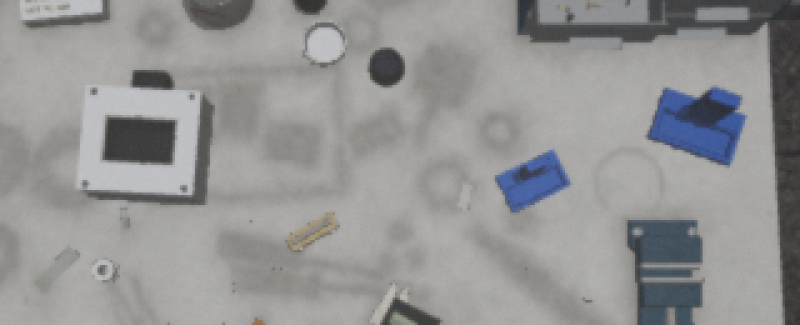

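View pics/scene0c.png

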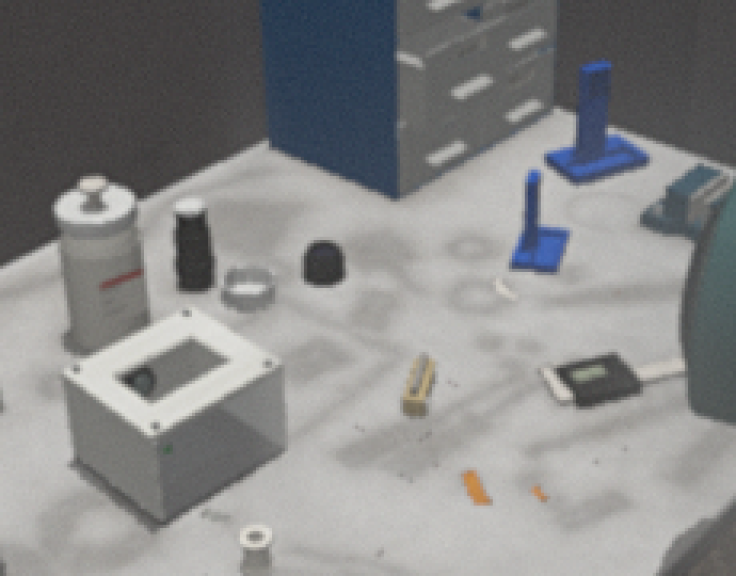

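Two blue carriers show in the top picture: the one at (363,212) and the one at (430,190). At 0.4 px/mm the first foot is about 26 px = 64 mm long. The second is about 36 px = 90 mm long, so the first is the one meant. I'll measure both.

```bash
python3 - <<'E'
from h import *
M={}
for n in("top","scene"):
    im=read_camera(n);cv2.imwrite(f"pics/{n}1.png",im);m=cam(n)
    for o,z in (("blade",16),("carrier",10),("check_box",76)):
        for d in masks_of(n,o):
            k=d["mask"].astype(np.uint8)
            ys,xs=np.nonzero(k)
            if len(xs)<10: continue
            P=np.array([ray(n,(x,y),z,m)[:2] for x,y in zip(xs,ys)])
            r=cv2.minAreaRect(P.astype(np.float32))
            print(n,o,round(d["p"],2),d["extent"],"c",np.array(r[0]),"size",np.array(r[1]),"ang",round(r[2],1))
    # blue pixels footprint
im=cv2.imread("pics/top1.png")
hsv=cv2.cvtColor(im,cv2.COLOR_BGR2HSV)
roi=im[190:235,335:395];big=cv2.resize(roi,None,fx=12,fy=12,interpolation=cv2.INTER_CUBIC);cv2.imwrite("pics/carr.png",big)
roi=im[165:215,175:245];cv2.imwrite("pics/box.png",cv2.resize(roi,None,fx=10,fy=10,interpolation=cv2.INTER_CUBIC))
E
```

```text
top blade 0.61 [179.6, 167.7, 234.8, 220.8] c [551.  130.9] size [128.5 129.9] ang 85.8
top carrier 0.82 [412.2, 175.3, 447.2, 205.4] c [ 565.2 -423.2] size [88.1 71.4] ang 71.6
top carrier 0.8 [344.6, 201.5, 378.7, 223.3] c [ 503.7 -254. ] size [41.  64.3] ang 25.1
top check_box 0.82 [183.7, 172.0, 233.2, 225.8] c [540.6 119.4] size [120.  124.5] ang 86.6
scene blade 0.7 [274.2, 295.5, 287.4, 311.3] c [412.4 171.1] size [19.7 46.4] ang 46.5
scene carrier 0.78 [372.4, 150.6, 403.7, 189.8] c [ 614.6 -485.2] size [ 95.6 270.8] ang 40.5
scene carrier 0.5 [362.6, 186.0, 377.8, 214.5] c [ 525.5 -288.3] size [ 39.5 167.8] ang 32.9
scene check_box 0.86 [219.8, 225.7, 289.4, 294.5] c [499.5 152.5] size [155.8 173. ] ang 86.4
```

View pics/carr.png

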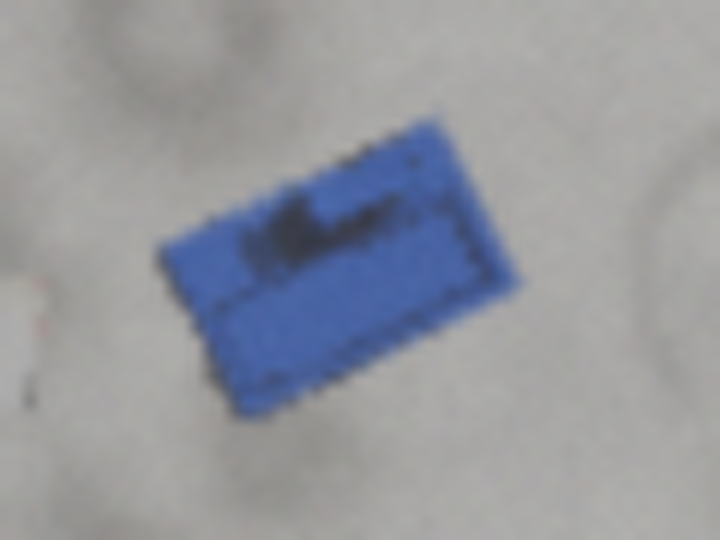

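The crop shows the carrier at (504,-254), 41x64 mm, with its stem on the upper (+x) side and the pocket below it. That matches the size given. Next I'll bring the wrist camera over the blade at top (275,233).

```bash
cat >> h.py <<'E'
from scipy.spatial.transform import Rotation as Ro
def RT(q): return Ro.from_quat([q[1],q[2],q[3],q[0]])
def wrap(a,p=np.pi): return (a+p/2)%p-p/2
def yang(s): # world angle of tool y axis
    y=RT(s["tcp_rot"]).as_matrix()[:,1]; return np.arctan2(y[1],y[0])
def plan(target,ya=None,step=45,turn=.14,full=False,s=None):
    """rows to TCP target with tool-y world angle ya (mod pi unless full)"""
    s=s or manip.sense();p=np.array(s["tool_pos"],float);R=RT(s["tcp_rot"]);t=np.array(target,float)
    dy=0 if ya is None else (wrap(ya-yang(s)) if not full else wrap(ya-yang(s),2*np.pi))
    n=int(max(np.ceil(np.linalg.norm(t-p)/step),np.ceil(abs(dy)/turn),1))
    for i in range(n):
        o=R.inv().apply((t-p)/(n-i))/10; yw=-dy/n
        o=np.round(o,2);print('{"offset":%s,"yaw":%.3f}'%(o.tolist(),yw))
        p=p+R.apply(o*10);R=R*Ro.from_rotvec([0,0,yw])
    print("n",n,"from",np.array(s["tool_pos"]),"yang",round(yang(s),4),"dyaw",round(dy,3))
E
python3 - <<'E'
from h import *
m=cam("top")
s=manip.sense();R=RT(s["tcp_rot"]).as_matrix();print(R,Ro.from_matrix(R).as_euler('xyz'))
K,Rc,t=cam("wrist");print("cam in tool",R.T@(-Rc.T@t-s["tool_pos"]),"axes in tool",R.T@Rc.T)
for nm,uv,z in(("blade a",(266,238),16),("blade b",(285,226),16),("slot",(205.5,196),76),("roller",(192,247.5),26),("cup",(279.5,158),18),("loupe",(304.5,167),28)):
    print(nm,ray("top",uv,z,m))
plan([410,-40,237],None)
E
```

```text
[[ 1.   0.3  0. ]
 [ 0.3 -1.  -0. ]
 [ 0.   0.  -1. ]] [ 3.1 -0.   0.3]
cam in tool [  66.7    0.6 -145.6] axes in tool [[ 0.  -1.  -0.3]
 [ 1.   0.  -0. ]
 [ 0.  -0.3  1. ]]
blade a [439.5 -14.1  16. ]
blade b [468.8 -60.7  16. ]
slot [534.8 124.   76. ]
roller [416.8 163.9  26. ]
cup [640.5 -46.6  18. ]
loupe [ 614.7 -109.5   28. ]
{"offset":[2.51, -3.4, 0.01],"yaw":0.000}
{"offset":[2.51, -3.39, 0.01],"yaw":0.000}
{"offset":[2.51, -3.4, 0.01],"yaw":0.000}
{"offset":[2.52, -3.39, 0.01],"yaw":0.000}
{"offset":[2.51, -3.4, 0.01],"yaw":0.000}
{"offset":[2.52, -3.39, 0.01],"yaw":0.000}
{"offset":[2.51, -3.4, 0.01],"yaw":0.000}
{"offset":[2.52, -3.39, 0.01],"yaw":0.000}
{"offset":[2.51, -3.4, 0.01],"yaw":0.000}
{"offset":[2.52, -3.39, 0.01],"yaw":0.000}
{"offset":[2.51, -3.4, 0.01],"yaw":0.000}
{"offset":[2.52, -3.39, 0.02],"yaw":0.000}
{"offset":[2.51, -3.4, 0.01],"yaw":0.000}
{"offset":[2.52, -3.39, 0.02],"yaw":0.000}
{"offset":[2.51, -3.4, 0.01],"yaw":0.000}
n 15 from [ 210.3 -641.4  238.7] yang -1.254 dyaw 0
```

View pics/box.png

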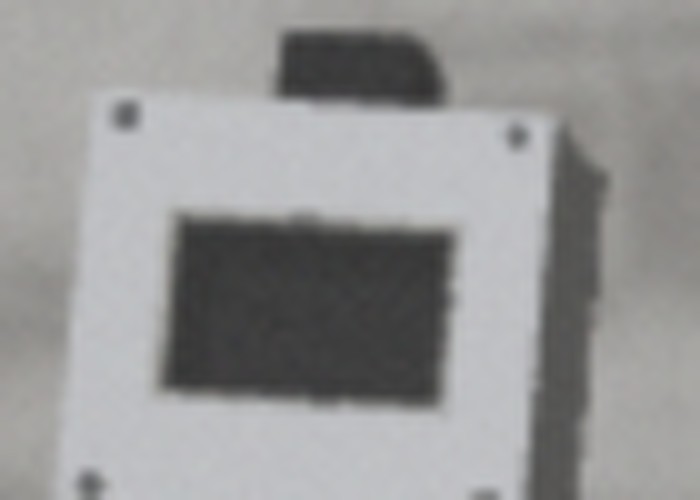

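```bash
python3 - <<'E'
from h import *
plan([455,-37,225],-1.02)
E
```

```text
{"offset":[2.81, -3.32, 0.09],"yaw":-0.016}
{"offset":[2.86, -3.28, 0.09],"yaw":-0.016}
{"offset":[2.91, -3.23, 0.09],"yaw":-0.016}
{"offset":[2.96, -3.19, 0.09],"yaw":-0.016}
{"offset":[3.01, -3.14, 0.09],"yaw":-0.016}
{"offset":[3.05, -3.09, 0.09],"yaw":-0.016}
{"offset":[3.1, -3.04, 0.09],"yaw":-0.016}
{"offset":[3.15, -3.0, 0.09],"yaw":-0.016}
{"offset":[3.2, -2.95, 0.09],"yaw":-0.016}
{"offset":[3.24, -2.89, 0.09],"yaw":-0.016}
{"offset":[3.29, -2.84, 0.09],"yaw":-0.016}
{"offset":[3.33, -2.79, 0.1],"yaw":-0.016}
{"offset":[3.37, -2.74, 0.09],"yaw":-0.016}
{"offset":[3.42, -2.69, 0.1],"yaw":-0.016}
{"offset":[3.45, -2.64, 0.09],"yaw":-0.016}
n 15 from [ 210.3 -641.4  238.7] yang -1.254 dyaw 0.234
```

Call:
{"name": "move_arm", "arguments": {
  "rows": [
    {"offset": [2.8,-3.3,0.1],"yaw": -0.016,"grip": 1},
    {"offset": [2.9,-3.3,0.1],"yaw": -0.016,"grip": 1},
    {"offset": [2.9,-3.2,0.1],"yaw": -0.016,"grip": 1},
    {"offset": [3.0,-3.2,0.1],"yaw": -0.016,"grip": 1},
    {"offset": [3.0,-3.1,0.1],"yaw": -0.016,"grip": 1},
    {"offset": [3.0,-3.1,0.1],"yaw": -0.016,"grip": 1},
    {"offset": [3.1,-3.0,0.1],"yaw": -0.016,"grip": 1},
    {"offset": [3.2,-3.0,0.1],"yaw": -0.016,"grip": 1}
  ]
}}

```text
t: 1.8
tool_pos: [342.9, -314.1, 229.5]
tcp_rot: [0.002, 0.976, 0.218, 0.001]
contact_force: [0.8, 0.1, -0.1]
finger_gap: 88.4
```

```bash
python3 - <<'E'
from h import *
plan([455,-37,225],-1.02)
E
```

```text
{"offset":[3.13, -2.9, 0.05],"yaw":-0.016}
{"offset":[3.18, -2.85, 0.05],"yaw":-0.016}
{"offset":[3.23, -2.8, 0.05],"yaw":-0.016}
{"offset":[3.27, -2.75, 0.05],"yaw":-0.016}
{"offset":[3.31, -2.69, 0.06],"yaw":-0.016}
{"offset":[3.35, -2.64, 0.05],"yaw":-0.016}
{"offset":[3.4, -2.59, 0.06],"yaw":-0.016}
n 7 from [ 342.9 -314.1  229.5] yang -1.1306 dyaw 0.111
```

Call:
{"name": "move_arm", "arguments": {
  "rows": [
    {"offset": [3.1,-2.9,0.05],"yaw": -0.016,"grip": 1},
    {"offset": [3.2,-2.9,0.05],"yaw": -0.016,"grip": 1},
    {"offset": [3.2,-2.8,0.05],"yaw": -0.016,"grip": 1},
    {"offset": [3.3,-2.8,0.05],"yaw": -0.016,"grip": 1},
    {"offset": [3.3,-2.7,0.05],"yaw": -0.016,"grip": 1},
    {"offset": [3.3,-2.6,0.05],"yaw": -0.016,"grip": 1},
    {"offset": [3.4,-2.6,0.05],"yaw": -0.016,"grip": 1},
    {"offset": [0,0,0],"yaw": 0,"grip": 1}
  ]
}}

```text
t: 2.6
tool_pos: [457.7, -20.4, 228.2]
tcp_rot: [0.004, 0.961, 0.277, 0.005]
contact_force: [-0.2, -1.4, -0.8]
finger_gap: 88.3
```

```bash
python3 - <<'E'
from h import *
m=cam("wrist");im=read_camera("wrist");cv2.imwrite("pics/w1.png",im)
print(proj("wrist",[[454,-37,0]],m))
for d in masks_of("wrist","blade"):
    k=d["mask"];ys,xs=np.nonzero(k);P=np.array([ray("wrist",(x,y),16,m)[:2] for x,y in zip(xs,ys)],np.float32)
    print(d["p"],d["extent"],cv2.minAreaRect(P))
print(manip.sense()["tool_pos"],yang(manip.sense()))
E
```

```text
[[324.3 181.9]]
0.69 [298.7, 175.5, 348.9, 192.1] ((455.9784240722656, -33.238441467285156), (19.338760375976562, 51.75600814819336), 28.851104736328125)
0.5 [471.6, 223.2, 533.8, 262.2] ((506.34063720703125, -249.62435913085938), (42.51006317138672, 73.20355987548828), 25.436429977416992)
[456.5 -23.7 228. ] -1.0125067902309115
```

View pics/w1.png

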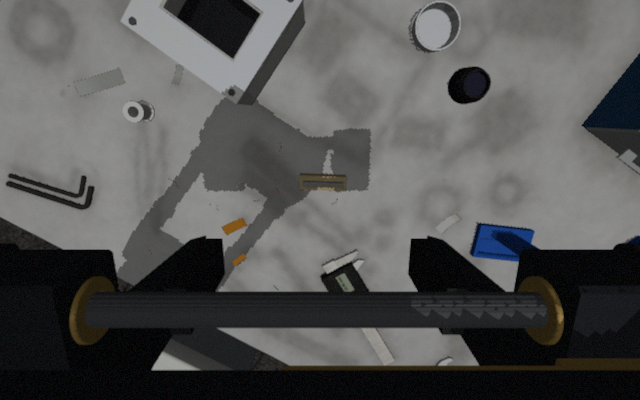

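```bash
python3 - <<'E'
from h import *
im=cv2.imread("pics/w1.png")
a=cv2.resize(im[165:200,285:360],None,fx=10,fy=10,interpolation=cv2.INTER_CUBIC)
b=cv2.resize(im[210:270,460:545],None,fx=8,fy=8,interpolation=cv2.INTER_CUBIC)[:230*1]
cv2.imwrite("pics/w1c.png",np.vstack([a[:, :680],cv2.resize(im[212:270,460:545],(680,464)) [:240]]))
plan([456,-33.5,110],-1.04)
E
```

```text
{"offset":[-0.21, 0.22, 3.93],"yaw":0.009}
{"offset":[-0.2, 0.23, 3.94],"yaw":0.009}
{"offset":[-0.2, 0.22, 3.93],"yaw":0.009}
n 3 from [456.5 -23.7 228. ] yang -1.0125 dyaw -0.027
```

View pics/w1c.png

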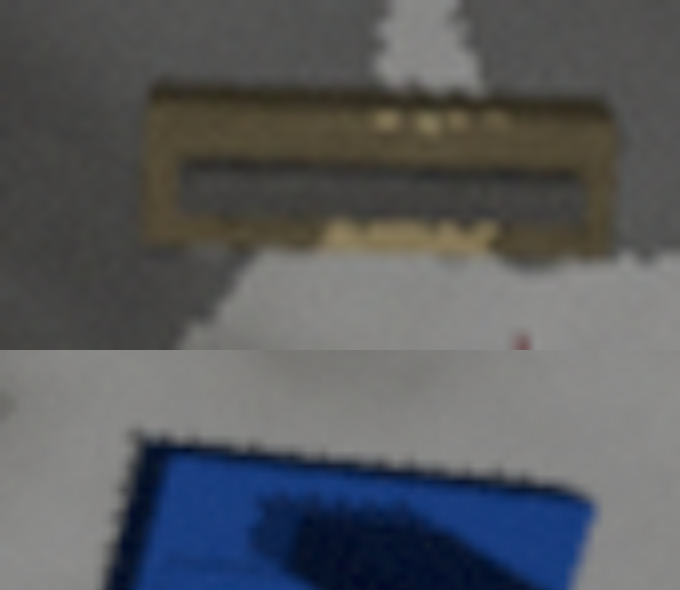

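The crop shows the brass bar at (299–347,175–190) with the steel edge on top, so this is the blade, edge up.

Call:
{"name": "move_arm", "arguments": {
  "rows": [
    {"offset": [-0.2,0.2,3.9],"yaw": 0.009,"grip": 1},
    {"offset": [-0.2,0.2,3.9],"yaw": 0.009,"grip": 1},
    {"offset": [-0.2,0.2,3.9],"yaw": 0.009,"grip": 1},
    {"offset": [0,0,0],"yaw": 0,"grip": 1}
  ]
}}

```text
t: 3.1
tool_pos: [457.2, -38.5, 111.2]
tcp_rot: [0.007, 0.966, 0.26, 0.007]
contact_force: [-0.7, -0.2, -0.3]
finger_gap: 88.3
```

```bash
python3 - <<'E'
from h import *
s=manip.sense();print(s["tool_pos"],yang(s))
m=cam("wrist");im=read_camera("wrist");cv2.imwrite("pics/w2.png",im)
for d in masks_of("wrist","blade"):
    k=d["mask"];ys,xs=np.nonzero(k);P=np.array([ray("wrist",(x,y),16,m)[:2] for x,y in zip(xs,ys)],np.float32)
    print(d["p"],d["extent"],cv2.minAreaRect(P))
print(proj("wrist",[list(s["tool_pos"][:2])+[16]],m))
E
```

```text
[457.2 -38.5 111.2] -1.0457811351155641
0.88 [270.2, 189.8, 347.4, 217.7] ((456.1298522949219, -33.47106170654297), (20.818222045898438, 53.8394660949707), 29.801481246948242)
[[313.4 202.7]]
```

View pics/w2.png

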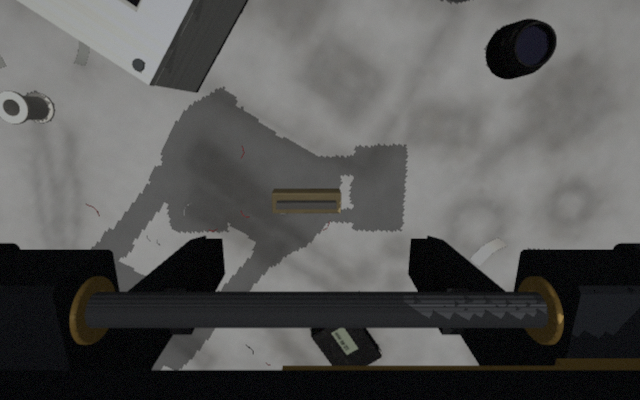

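```bash
cat >> h.py <<'E'
def tilt(s): return RT(s["tcp_rot"]).as_matrix()[:,2]
E
python3 - <<'E'
from h import *
for i in range(4):
    s=manip.sense();print(s["t"],s["tool_pos"],yang(s),tilt(s)*1000,np.array(s["qd"])*1000); read_camera("wrist")
im=cv2.imread("pics/w2.png")
cv2.imwrite("pics/w2c.png",cv2.resize(im[180:225,262:352],None,fx=8,fy=8,interpolation=cv2.INTER_CUBIC))
E
```

```text
3.2 [461.6 -38.6 116.2] -1.0454419872227645 [  26.5  -11.5 -999.6] [ 12.8 -27.2 -49.4   7.3  -1.7   2. ]
3.25 [463.1 -38.4 117.7] -1.044988363808638 [  29.8  -11.7 -999.5] [ 11.6 -17.9 -27.6   3.5  -6.1   2. ]
3.3 [463.9 -38.2 118.5] -1.0445896056697697 [  31.7  -11.9 -999.4] [ 12.4  -8.8 -13.6  -0.5  -4.3   2.4]
3.35 [464.3 -38.1 118.8] -1.0442475468994676 [  32.6  -11.9 -999.4] [ 8.2 -3.3  0.1  0.3 -3.9  0. ]
```

View pics/w2c.png

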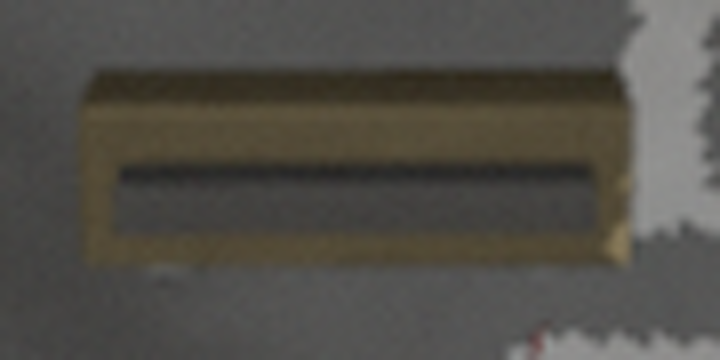

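The arm keeps moving after a row ends: it rose 7.6 mm. The tool has also tilted about 33 mrad. Rows chained while the arm is moving seem to keep the lagged orientation. I'll move up to see whether that reverses it.

Call:
{"name": "move_arm", "arguments": {
  "rows": [
    {"offset": [0,0,-4.0],"yaw": 0,"grip": 1},
    {"offset": [0,0,-4.0],"yaw": 0,"grip": 1},
    {"offset": [0,0,-4.0],"yaw": 0,"grip": 1},
    {"offset": [0,0,0],"yaw": 0,"grip": 1}
  ]
}}

```text
t: 3.8
tool_pos: [461.9, -36.4, 248.9]
tcp_rot: [0.011, 0.965, 0.261, 0.018]
contact_force: [-0.2, -0.4, 1.5]
finger_gap: 88.0
```

```bash
python3 - <<'E'
from h import *
for i in range(5):
    s=manip.sense();print(s["t"],s["tool_pos"],yang(s),tilt(s)*1000); im=read_camera("wrist")
cv2.imwrite("pics/w3.png",im)
E
```

```text
3.8 [461.9 -36.4 248.9] -1.0432512115571215 [  40.2  -12.9 -999.1]
3.85 [460.7 -36.2 246.3] -1.0431177882163936 [  36.7  -12.4 -999.3]
3.9 [459.1 -36.1 243.6] -1.043109726659542 [  32.   -11.9 -999.4]
3.95 [457.8 -35.9 241.4] -1.0430621239868023 [  28.2  -11.4 -999.5]
4.0 [457.  -35.9 240. ] -1.043088148302604 [  25.4  -11.  -999.6]
```

View pics/w3.png

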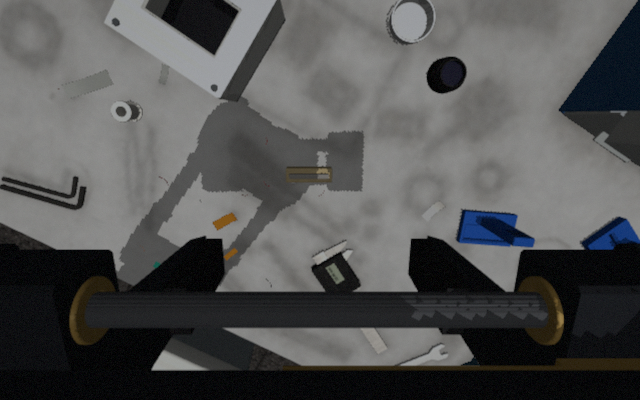

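```bash
cat >> h.py <<'E'
def settle(n=4,c="wrist",name=None,v=True):
    for i in range(n):
        m=cam(c);im=read_camera(c)
    s=manip.sense()
    if name: cv2.imwrite(f"pics/{name}.png",im)
    if v: print("t",round(s["t"],2),"pos",np.array(s["tool_pos"]),"yang",round(yang(s),4),"tilt",tilt(s)[:2]*1000,"F",np.array(s["contact_force"]),"gap",round(s["finger_gap"],1),"q",np.round(s["joint_pos"],4).tolist())
    return im,m,s
E
python3 - <<'E'
from h import *
settle(3)
E
```

```text
t 4.2 pos [456.5 -35.8 238.7] yang -1.0432 tilt [ 22.7 -10.6] F [-0.2 -0.5 -0.6] gap 88.1 q [-0.127, -0.1738, 2.0605, -0.0082, 1.231, 0.9186]
```

Call:
{"name": "move_arm", "arguments": {
  "rows": [
    {"offset": [0,0,5.0],"yaw": 0,"grip": 1}
  ]
}}

```text
t: 4.3
tool_pos: [462.9, -37.0, 195.6]
tcp_rot: [0.011, 0.965, 0.261, 0.016]
contact_force: [1.8, -0.4, -0.2]
finger_gap: 87.8
```

```bash
python3 - <<'E'
from h import *
for i in range(6): settle(1)
E
```

```text
t 4.35 pos [454.  -36.  182.6] yang -1.0431 tilt [14.7 -9.7] F [-5.5  0.8 -6.2] gap 88.2 q [-0.128, -0.1268, 2.1267, -0.0086, 1.1259, 0.9187]
t 4.4 pos [452.1 -35.7 183.4] yang -1.0431 tilt [ 9.1 -9. ] F [-1.9 -0.1 -1.1] gap 88.0 q [-0.128, -0.1277, 2.1258, -0.0086, 1.1332, 0.9187]
t 4.45 pos [453.9 -35.9 186.3] yang -1.0431 tilt [13.  -9.4] F [0.5 0.1 0.4] gap 88.2 q [-0.1279, -0.1293, 2.1218, -0.0085, 1.135, 0.9186]
t 4.5 pos [456.1 -36.2 188.8] yang -1.0432 tilt [ 18. -10.] F [ 0.2 -0.2 -0.1] gap 88.2 q [-0.1279, -0.1307, 2.1182, -0.0085, 1.1349, 0.9187]
t 4.55 pos [457.6 -36.4 190.5] yang -1.0433 tilt [ 21.7 -10.5] F [ 1.1 -0.5  0.9] gap 87.9 q [-0.1279, -0.1317, 2.1159, -0.0085, 1.1346, 0.9187]
t 4.6 pos [458.5 -36.5 191.6] yang -1.0433 tilt [ 24.1 -10.8] F [-0.5 -0.5  0.3] gap 88.4 q [-0.1279, -0.1325, 2.1144, -0.0085, 1.1344, 0.9187]
```

Call:
{"name": "move_arm", "arguments": {
  "rows": [
    {"offset": [0,0,5.0],"yaw": 0,"grip": 1}
  ]
}}

```text
t: 4.7
tool_pos: [468.0, -38.1, 150.1]
tcp_rot: [0.012, 0.965, 0.261, 0.019]
contact_force: [0.0, -0.9, -1.1]
finger_gap: 88.1
```

```bash
python3 - <<'E'
from h import *
settle(2)
E
```

```text
t 4.8 pos [457.4 -36.8 138.9] yang -1.0432 tilt [ 18.2 -10.1] F [-1.6 -0.5 -1.4] gap 88.2 q [-0.1288, -0.0754, 2.1676, -0.009, 1.0301, 0.9188]
```

Call:
{"name": "move_arm", "arguments": {
  "rows": [
    {"offset": [0,0,0],"yaw": 0,"grip": 1}
  ]
}}

```text
t: 4.9
tool_pos: [458.0, -36.8, 140.2]
tcp_rot: [0.007, 0.965, 0.261, 0.008]
contact_force: [0.4, 0.0, 0.0]
finger_gap: 88.1
```

```bash
python3 - <<'E'
from h import *
settle(3);settle(1)
E
```

```text
t 5.05 pos [459.  -37.  141.2] yang -1.0433 tilt [ 21.6 -10.5] F [0.2 0.5 0.1] gap 88.2 q [-0.1288, -0.0771, 2.1646, -0.0089, 1.0313, 0.9188]
t 5.1 pos [459.  -36.9 141.1] yang -1.0432 tilt [ 21.8 -10.5] F [ 0.  -1.4  0.8] gap 88.3 q [-0.1288, -0.0772, 2.1648, -0.0089, 1.031, 0.9188]
```

Call:
{"name": "move_arm", "arguments": {
  "rows": [
    {"offset": [0,0,-5.0],"yaw": 0,"grip": 1}
  ]
}}

```text
t: 5.2
tool_pos: [453.4, -35.9, 184.4]
tcp_rot: [0.006, 0.965, 0.261, 0.004]
contact_force: [0.4, -0.2, -0.4]
finger_gap: 88.2
```

```bash
python3 - <<'E'
from h import *
for i in range(6): settle(1)
E
```

```text
t 5.25 pos [460.9 -36.7 197. ] yang -1.0433 tilt [ 29.7 -11.5] F [ 2.7 -0.4  6.3] gap 88.3 q [-0.1278, -0.1363, 2.1074, -0.0084, 1.1395, 0.9186]
t 5.3 pos [462.8 -37.  196.4] yang -1.0434 tilt [ 34.7 -12.2] F [0.6 0.2 0.2] gap 88.3 q [-0.1278, -0.1354, 2.1079, -0.0085, 1.1332, 0.9186]
t 5.35 pos [461.5 -36.9 194.1] yang -1.0433 tilt [ 31.8 -11.9] F [-0.1  0.8  0.6] gap 87.9 q [-0.1279, -0.1339, 2.1109, -0.0085, 1.1316, 0.9186]
t 5.4 pos [459.9 -36.7 192. ] yang -1.0433 tilt [ 27.9 -11.4] F [-0.4 -0.9 -0.5] gap 87.9 q [-0.1279, -0.1325, 2.1137, -0.0085, 1.1313, 0.9187]
t 5.45 pos [458.7 -36.5 190.3] yang -1.0432 tilt [ 24.6 -11. ] F [-0.7  0.5 -0.1] gap 88.0 q [-0.1279, -0.1314, 2.1159, -0.0085, 1.1313, 0.9187]
t 5.5 pos [457.8 -36.4 189.2] yang -1.0432 tilt [ 22.3 -10.6] F [-0.2 -0.3 -0.6] gap 88.0 q [-0.1279, -0.1305, 2.1173, -0.0085, 1.1313, 0.9186]
```

Call:
{"name": "move_arm", "arguments": {
  "rows": [
    {"offset": [0,0,-5.0],"yaw": 0,"grip": 1},
    {"offset": [0,0,0],"yaw": 0,"grip": 1}
  ]
}}

```text
t: 5.7
tool_pos: [454.0, -35.6, 236.5]
tcp_rot: [0.007, 0.965, 0.261, 0.006]
contact_force: [0.1, 0.5, 0.7]
finger_gap: 88.1
```

```bash
python3 - <<'E'
from h import *
settle(5)
E
```

```text
t 5.95 pos [449.5 -35.  229.3] yang -1.0431 tilt [ 2.4 -8.1] F [-0.6 -0.3 -0.3] gap 87.8 q [-0.1272, -0.1674, 2.0724, -0.0082, 1.2332, 0.9186]
```

Call:
{"name": "move_arm", "arguments": {
  "rows": [
    {"offset": [0,0,-5.0],"yaw": 0,"grip": 1},
    {"offset": [0,0,0],"yaw": 0,"grip": 1}
  ]
}}

```text
t: 6.15
tool_pos: [446.7, -34.3, 275.9]
tcp_rot: [0.003, 0.965, 0.261, -0.004]
contact_force: [0.5, 0.4, 1.0]
finger_gap: 88.5
```

```bash
python3 - <<'E'
from h import *
settle(5,name="w4")
E
```

```text
t 6.4 pos [442.7 -33.8 269.1] yang -1.0431 tilt [-18.1  -5.6] F [ 0.6  0.6 -0.1] gap 88.1 q [-0.1264, -0.1926, 2.0199, -0.008, 1.3316, 0.9186]
```

Call:
{"name": "move_arm", "arguments": {
  "rows": [
    {"offset": [0,0,5.0],"yaw": 0,"grip": 1},
    {"offset": [0,0,0],"yaw": 0,"grip": 1}
  ]
}}

```text
t: 6.6
tool_pos: [439.2, -33.8, 216.5]
tcp_rot: [-0.001, 0.965, 0.261, -0.012]
contact_force: [-0.9, 0.2, -1.6]
finger_gap: 87.8
```

```bash
python3 - <<'E'
from h import *
settle(5,name="w5")
plan([456,-33.5,180],None)
E
```

```text
t 6.85 pos [449.2 -35.  228.8] yang -1.0431 tilt [ 0.  -7.8] F [ 0.  -0.7  1.7] gap 88.2 q [-0.1272, -0.1659, 2.0721, -0.0082, 1.2344, 0.9186]
{"offset":[0.34, 0.09, 2.44],"yaw":0.000}
{"offset":[0.34, 0.09, 2.44],"yaw":0.000}
n 2 from [449.2 -35.  228.8] yang -1.0431 dyaw 0
```

Call:
{"name": "move_arm", "arguments": {
  "rows": [
    {"offset": [0.7,0.2,5.0],"yaw": 0,"grip": 1}
  ]
}}

```text
t: 6.95
tool_pos: [464.1, -34.6, 187.8]
tcp_rot: [0.007, 0.965, 0.261, 0.008]
contact_force: [2.2, -0.3, -1.2]
finger_gap: 88.0
```

```bash
python3 - <<'E'
from h import *
settle(6)
E
```

```text
t 7.25 pos [457.8 -33.8 181.3] yang -1.0431 tilt [ 3.4 -8.3] F [ 0.3 -0.3  0.4] gap 88.3 q [-0.1223, -0.11, 2.1144, -0.0086, 1.1328, 0.9245]
```

Call:
{"name": "move_arm", "arguments": {
  "rows": [
    {"offset": [0,0,5.0],"yaw": 0,"grip": 1}
  ]
}}

```text
t: 7.35
tool_pos: [466.2, -35.2, 139.8]
tcp_rot: [0.008, 0.965, 0.261, 0.009]
contact_force: [2.3, -1.1, 0.0]
finger_gap: 87.8
```

```bash
python3 - <<'E'
from h import *
im,m,s=settle(8,name="w6")
np.savez("w6.npz",K=m[0],R=m[1],t=m[2])
for d in masks_of("wrist","blade"):
    k=d["mask"];ys,xs=np.nonzero(k);P=np.array([ray("wrist",(x,y),16,m)[:2] for x,y in zip(xs,ys)],np.float32)
    print(d["p"],d["extent"],cv2.minAreaRect(P))
    e=np.array(d["extent"]).astype(int)
    if d["p"]>.6:
        x0,y0=e[0]-8,e[1]-8;print(x0,y0);cv2.imwrite("pics/w6c.png",cv2.resize(im[y0:e[3]+8,x0:e[2]+8],None,fx=7,fy=7,interpolation=cv2.INTER_CUBIC))
E
```

```text
t 7.75 pos [459.7 -34.4 133.6] yang -1.0431 tilt [ 7.3 -8.7] F [-0.9  0.   1.4] gap 87.9 q [-0.1231, -0.0572, 2.1614, -0.0091, 1.029, 0.9247]
0.62 [278.8, 188.4, 345.3, 211.3] ((455.7378234863281, -32.90955352783203), (19.366727828979492, 52.28927993774414), 30.115947723388672)
270 180
```

View pics/w6c.png

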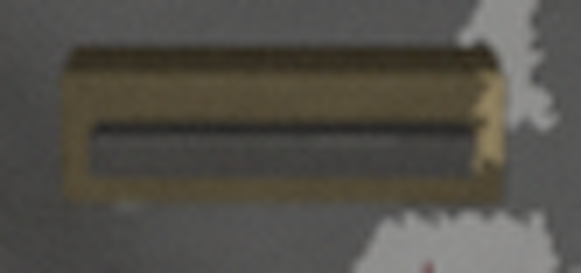

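```bash
python3 - <<'E'
from h import *
z=np.load("w6.npz");m=(z["K"],z["R"],z["t"])
c=np.array([[62,72],[504,72],[503,200],[65,200]])/7.+[270,180]-0.43
P=np.array([ray("wrist",u,16,m)[:2] for u in c]);print(P,P.mean(0))
d=P[1]-P[0]+P[2]-P[3];print(np.linalg.norm(d)/2,"yang",np.arctan2(d[1],d[0]),np.linalg.norm(P[3]-P[0]),np.linalg.norm(P[2]-P[1]))
plan(list(P.mean(0))+[8.5],np.arctan2(d[1],d[0]),step=50)
E
```

```text
[[448.6  -7.7]
 [474.2 -51.8]
 [461.  -59.8]
 [435.2 -15.3]] [454.8 -33.6]
51.21730765502353 yang -1.0456246423048654 15.405146111928131 15.4393875961427
{"offset":[-0.13, -0.15, 4.16],"yaw":0.001}
{"offset":[-0.13, -0.15, 4.16],"yaw":0.001}
{"offset":[-0.13, -0.14, 4.16],"yaw":0.001}
n 3 from [459.4 -34.4 133.3] yang -1.0431 dyaw -0.003
```

Call:
{"name": "move_arm", "arguments": {
  "rows": [
    {"offset": [-0.2,-0.2,5.0],"yaw": 0,"grip": 1}
  ]
}}

```text
t: 7.9
tool_pos: [465.3, -35.2, 90.5]
tcp_rot: [0.009, 0.965, 0.261, 0.011]
contact_force: [1.0, -0.6, -0.3]
finger_gap: 88.1
```

```bash
python3 - <<'E'
from h import *
settle(6)
plan([454.8,-33.6,8.5])
E
```

```text
t 8.2 pos [458.4 -34.3  85. ] yang -1.0431 tilt [ 9.4 -9. ] F [-0.7 -0.1  0.6] gap 88.2 q [-0.1231, 0.0035, 2.2058, -0.0098, 0.922, 0.9259]
{"offset":[-0.15, -0.17, 3.82],"yaw":0.000}
{"offset":[-0.15, -0.17, 3.83],"yaw":0.000}
n 2 from [458.4 -34.3  85. ] yang -1.0431 dyaw 0
```

Call:
{"name": "move_arm", "arguments": {
  "rows": [
    {"offset": [-0.25,-0.25,4.0],"yaw": 0,"grip": 1}
  ]
}}

```text
t: 8.3
tool_pos: [463.4, -34.7, 51.5]
tcp_rot: [0.009, 0.965, 0.261, 0.011]
contact_force: [0.8, 0.2, 0.5]
finger_gap: 88.1
```

```bash
python3 - <<'E'
from h import *
im,m,s=settle(6,name="w7")
plan([454.8,-33.6,8.5])
print(proj("wrist",[[454.8,-33.6,16],s["tool_pos"]],m))
E
```

```text
t 8.6 pos [456.9 -34.   46.8] yang -1.0431 tilt [12.1 -9.4] F [ 0.4 -0.8 -0.6] gap 87.6 q [-0.1227, 0.0581, 2.2362, -0.0105, 0.8341, 0.9273]
{"offset":[-0.19, -0.19, 3.83],"yaw":0.000}
n 1 from [456.9 -34.   46.8] yang -1.0431 dyaw 0
[[312.8 234.7]
 [316.  254.8]]
```

View pics/w7.png

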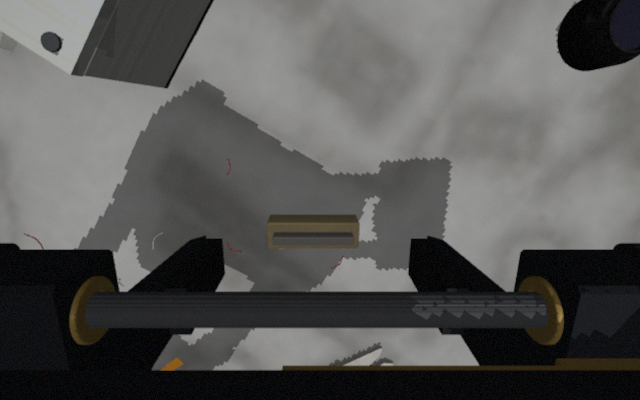

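Call:
{"name": "move_arm", "arguments": {
  "rows": [
    {"offset": [-0.25,-0.2,2.6],"yaw": 0,"grip": 1}
  ]
}}

```text
t: 8.7
tool_pos: [459.6, -34.4, 25.3]
tcp_rot: [0.008, 0.965, 0.261, 0.01]
contact_force: [0.0, -0.1, 0.3]
finger_gap: 88.2
```

```bash
python3 - <<'E'
from h import *
settle(5)
plan([454.8,-33.6,8.5])
E
```

```text
t 8.95 pos [454.9 -33.8  22. ] yang -1.0432 tilt [13.4 -9.5] F [1.  0.2 0. ] gap 88.2 q [-0.123, 0.0962, 2.2547, -0.0111, 0.7762, 0.928]
{"offset":[-0.01, -0.04, 1.34],"yaw":0.000}
n 1 from [454.9 -33.8  22. ] yang -1.0432 dyaw 0
```

Call:
{"name": "move_arm", "arguments": {
  "rows": [
    {"offset": [-0.05,0,1.35],"yaw": 0,"grip": 1}
  ]
}}

```text
t: 9.05
tool_pos: [457.6, -34.5, 10.8]
tcp_rot: [0.007, 0.965, 0.261, 0.008]
contact_force: [1.1, 0.7, -0.0]
finger_gap: 88.1
```

```bash
python3 - <<'E'
from h import *
im,m,s=settle(4,name="w8")
plan([454.8,-33.6,8.5])
E
```

```text
t 9.25 pos [454.3 -34.2   8.2] yang -1.0432 tilt [12.5 -9.4] F [-0.9  0.2  0.2] gap 88.1 q [-0.1239, 0.1207, 2.2616, -0.0115, 0.7457, 0.9276]
{"offset":[0.07, -0.02, -0.03],"yaw":0.000}
n 1 from [454.3 -34.2   8.2] yang -1.0432 dyaw 0
```

View pics/w8.png

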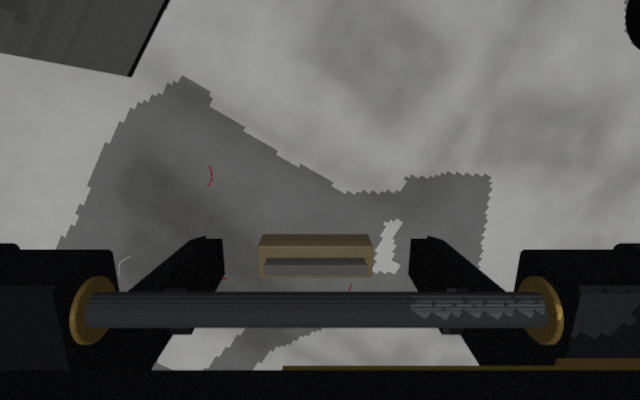

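Call:
{"name": "move_arm", "arguments": {
  "rows": [
    {"offset": [0.05,0,0],"yaw": 0,"grip": 0.4},
    {"offset": [0,0,0],"yaw": 0,"grip": 0.4},
    {"offset": [0,0,0],"yaw": 0,"grip": 0.4},
    {"offset": [0,0,0],"yaw": 0,"grip": 0.4}
  ],
  "newtons": 20
}}

```text
t: 9.65
tool_pos: [455.3, -33.9, 8.7]
tcp_rot: [0.006, 0.965, 0.261, 0.005]
contact_force: [0.2, -0.7, 0.5]
finger_gap: 58.3
```

```bash
python3 - <<'E'
from h import *
im,m,s=settle(3,name="w9")
E
```

```text
t 9.8 pos [455.2 -33.9   8.6] yang -1.0432 tilt [13.1 -9.4] F [0.6 0.3 1.3] gap 52.0 q [-0.1232, 0.1211, 2.26, -0.0114, 0.7463, 0.9283]
```

View pics/w9.png

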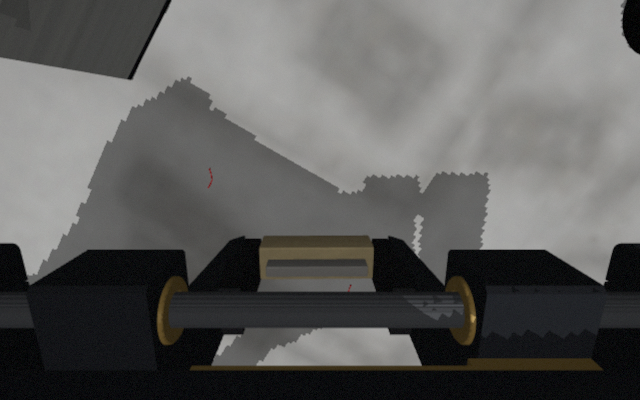

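The blade is held (gap 52.0). I'll lift it and travel to the carrier.

Call:
{"name": "move_arm", "arguments": {
  "rows": [
    {"offset": [0,0,-4.5],"yaw": 0,"grip": 0.4}
  ],
  "newtons": 25
}}

```text
t: 9.9
tool_pos: [448.7, -32.8, 48.5]
tcp_rot: [0.004, 0.965, 0.261, -0.001]
contact_force: [-0.0, 0.3, -1.8]
finger_gap: 51.5
```

```bash
python3 - <<'E'
from h import *
settle(5)
E
```

```text
t 10.15 pos [454.4 -33.5  53.5] yang -1.0432 tilt [13.2 -9.5] F [-0.5  0.6 -1.1] gap 51.5 q [-0.1224, 0.0417, 2.2379, -0.0104, 0.8478, 0.9276]
```

Call:
{"name": "move_arm", "arguments": {
  "rows": [
    {"offset": [0,0,-5.0],"yaw": 0,"grip": 0.4}
  ]
}}

```text
t: 10.25
tool_pos: [446.4, -32.2, 96.3]
tcp_rot: [0.003, 0.965, 0.261, -0.003]
contact_force: [0.0, 0.3, -1.9]
finger_gap: 51.3
```

```bash
python3 - <<'E'
from h import *
settle(5,name="w10")
plan([498,-250,140],-1.134)
E
```

```text
t 10.5 pos [452.7 -32.9 102.4] yang -1.0432 tilt [11.3 -9.3] F [-0.5 -0.1 -1.8] gap 51.4 q [-0.1216, -0.0338, 2.2047, -0.0096, 0.9584, 0.927]
{"offset":[-1.4, 4.22, -0.7],"yaw":0.018}
{"offset":[-1.32, 4.24, -0.7],"yaw":0.018}
{"offset":[-1.25, 4.27, -0.7],"yaw":0.018}
{"offset":[-1.17, 4.28, -0.71],"yaw":0.018}
{"offset":[-1.09, 4.31, -0.7],"yaw":0.018}
n 5 from [452.7 -32.9 102.4] yang -1.0432 dyaw -0.091
```

View pics/w10.png

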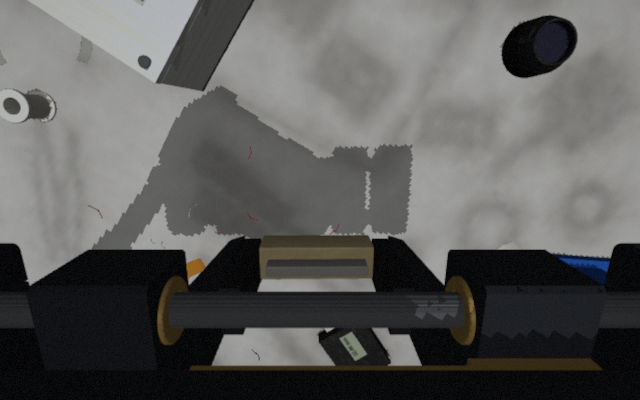

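Call:
{"name": "move_arm", "arguments": {
  "rows": [
    {"offset": [-1.4,4.2,-0.8],"yaw": 0.018,"grip": 0.4},
    {"offset": [-1.3,4.2,-0.8],"yaw": 0.018,"grip": 0.4},
    {"offset": [-1.2,4.2,-0.7],"yaw": 0.018,"grip": 0.4},
    {"offset": [-1.2,3.6,-0.7],"yaw": 0.018,"grip": 0.4}
  ]
}}

```text
t: 10.9
tool_pos: [478.2, -196.6, 123.3]
tcp_rot: [-0.0, 0.973, 0.229, -0.004]
contact_force: [-0.4, -0.0, -0.8]
finger_gap: 51.5
```

```bash
python3 - <<'E'
from h import *
im,m,s=settle(7,name="w11")
plan([498,-251.5,140],-1.134)
E
```

```text
t 11.25 pos [ 478.2 -194.   123.9] yang -1.1062 tilt [-7.4 -1.1] F [ 0.8  0.6 -0.8] gap 51.6 q [-0.431, 0.0712, 2.0521, -0.0048, 1.0245, 0.6778]
{"offset":[-0.41, 3.01, -0.81],"yaw":0.014}
{"offset":[-0.37, 3.02, -0.81],"yaw":0.014}
n 2 from [ 478.2 -194.   123.9] yang -1.1062 dyaw -0.028
```

View pics/w11.png

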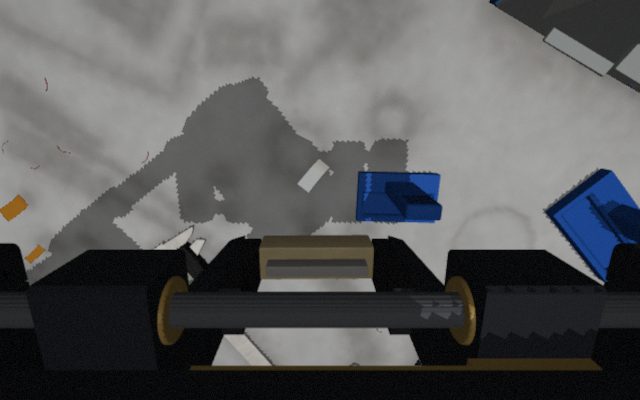

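```bash
python3 - <<'E'
from h import *
im=cv2.imread("pics/w11.png");cv2.imwrite("pics/w11c.png",cv2.resize(im[162:232,345:450],None,fx=7,fy=7,interpolation=cv2.INTER_CUBIC))
m=cam("wrist");np.savez("w11.npz",K=m[0],R=m[1],t=m[2])
E
```

```text
(no output)
```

View pics/w11c.png

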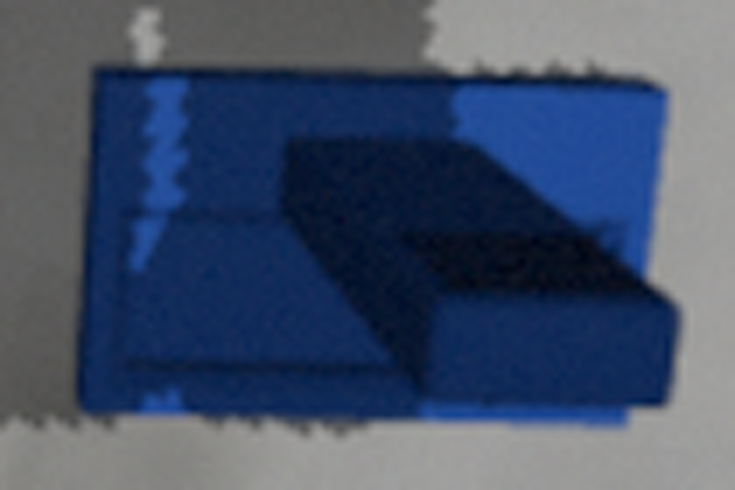

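Call:
{"name": "move_arm", "arguments": {
  "rows": [
    {"offset": [-0.5,3.0,-0.5],"yaw": 0.014,"grip": 0.4}
  ]
}}

```text
t: 11.35
tool_pos: [485.0, -219.1, 127.0]
tcp_rot: [-0.002, 0.974, 0.225, -0.005]
contact_force: [0.9, 0.2, 0.0]
finger_gap: 51.5
```

```bash
python3 - <<'E'
from h import *
settle(6)
plan([498,-251.5,135],-1.134)
E
```

```text
t 11.65 pos [ 486.6 -221.7  128.3] yang -1.1191 tilt [-8.5 -0.2] F [-0.4 -0.4 -0.7] gap 51.3 q [-0.4714, 0.1017, 2.0096, -0.0047, 1.0378, 0.65]
{"offset":[-0.28, 3.18, -0.68],"yaw":0.015}
n 1 from [ 486.6 -221.7  128.3] yang -1.1191 dyaw -0.015
```

Call:
{"name": "move_arm", "arguments": {
  "rows": [
    {"offset": [-0.3,3.1,-0.5],"yaw": 0.015,"grip": 0.4}
  ]
}}

```text
t: 11.75
tool_pos: [495.3, -247.0, 131.7]
tcp_rot: [-0.003, 0.976, 0.218, -0.006]
contact_force: [0.3, -0.5, -0.8]
finger_gap: 51.5
```

```bash
python3 - <<'E'
from h import *
im,m,s=settle(7,name="w12")
np.savez("w12.npz",K=m[0],R=m[1],t=m[2])
cv2.imwrite("pics/w12c.png",cv2.resize(im[165:280,255:375],None,fx=6,fy=6,interpolation=cv2.INTER_CUBIC)[:600])
E
```

```text
t 12.1 pos [ 496.8 -249.8  132.8] yang -1.1334 tilt [-9.6  0.6] F [ 1.1 -1.3 -0.8] gap 51.3 q [-0.5081, 0.1368, 1.9609, -0.0047, 1.0525, 0.6276]
```

View pics/w12c.png

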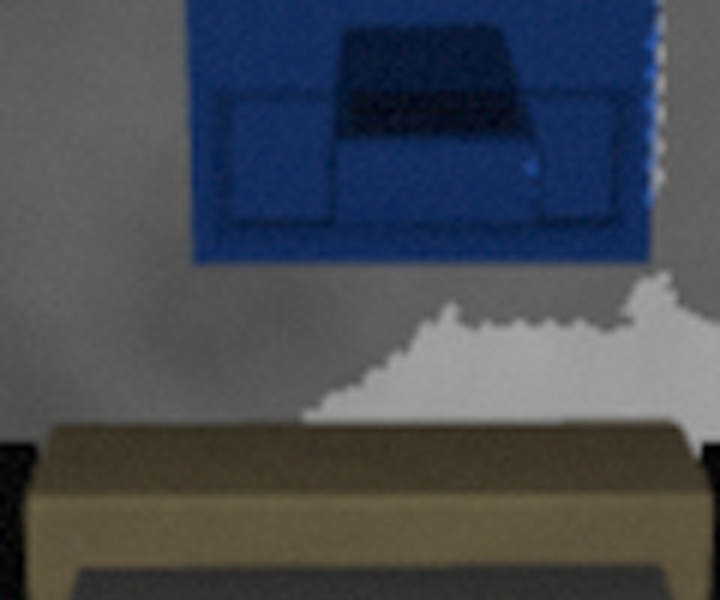

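View pics/w12.png

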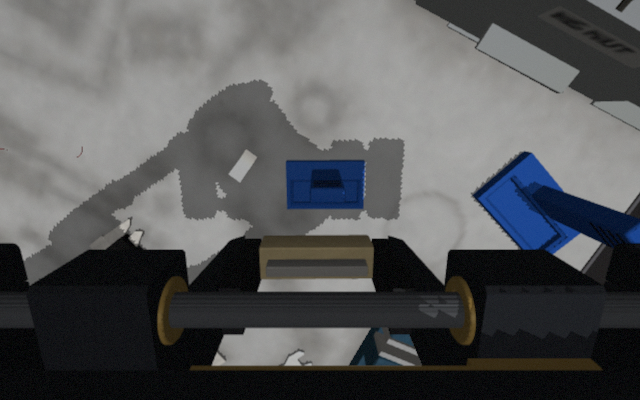

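```bash
python3 - <<'E'
from h import *
from scipy.optimize import least_squares
z=np.load("w12.npz");m=(z["K"],z["R"],z["t"])
im=cv2.imread("pics/w12.png");cv2.imwrite("pics/w12d.png",cv2.resize(im[150:220,275:380],None,fx=7,fy=7,interpolation=cv2.INTER_CUBIC))
s=manip.sense();R=RT(s["tcp_rot"]).as_matrix();p=np.array(s["tool_pos"])
# blade keypoints
px=np.array([[25,492],[712,492],[48,425],[680,425]])/6.+[255,165]-.42
def pts(q):
    dx,dy,dz,a=q # centre of underside in tool frame, rot about tool y
    L=np.array([[8,-26,-16],[8,26,-16],[8,-26,0],[8,26,0]],float)
    return (R@(Ro.from_rotvec([0,a,0]).apply(L)+[dx,dy,dz]).T).T+p
f=lambda q:(proj("wrist",pts(q),m)-px).ravel()
r=least_squares(f,[0,0,8.5,0]);print(r.x,r.fun)
f2=lambda q:f([q[0],q[1],8.6,0])
r=least_squares(f2,[0,0]);print(r.x,r.fun, pts([*r.x,8.6,0]).mean(0))
E
```

```text
[-2.   0.2 10.2 -0.1] [-0.8 -0.  -0.   0.   0.9 -0.  -0.   0. ]
[-0.8  0.2] [-1.6  0.9  0.8  0.9  0.2 -1.   0.7 -0.9] [ 503.4 -246.9  132.2]
```

View pics/w12d.png

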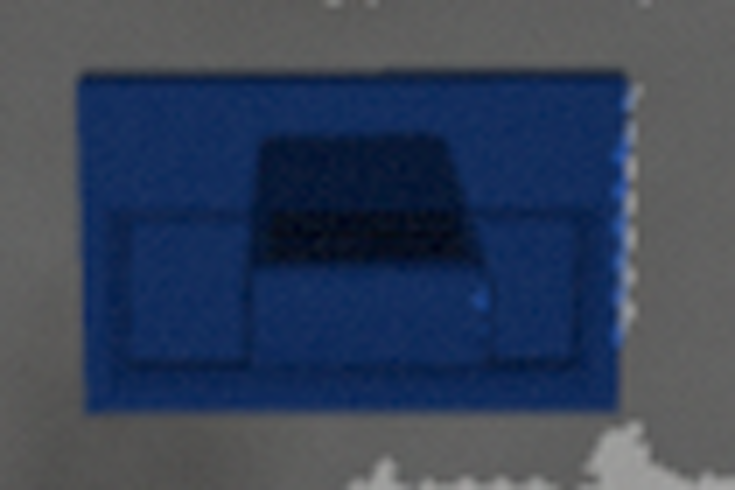

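```bash
python3 - <<'E'
from h import *
from scipy.optimize import least_squares
z=np.load("w12.npz");m=(z["K"],z["R"],z["t"])
px=np.array([[80,75],[625,75],[620,410],[87,410]])/7.+[275,150]-.43
L=np.array([[20,32,10],[20,-32,10],[-20,-32,10],[-20,32,10]],float)
def W(q): return Ro.from_rotvec([0,0,q[2]]).apply(L)+[q[0],q[1],0]
f=lambda q:(proj("wrist",W(q),m)-px).ravel()
r=least_squares(f,[504,-254,.44]);print(r.x,"yaw",round(r.x[2],4),r.fun)
q=r.x
for nm,l in (("pocket",[-6,0,4]),("stem",[9,0,56])): print(nm,Ro.from_rotvec([0,0,q[2]]).apply(l)+[q[0],q[1],0])
pk=Ro.from_rotvec([0,0,q[2]]).apply([-6,0,0])+[q[0],q[1],0]
s=manip.sense();print("tilt",tilt(s)*1000)
ya=q[2]-np.pi/2; tx=np.array([np.cos(q[2]),np.sin(q[2]),0])
tgt=pk+0.5*tx; print("tcp target",tgt,"ya",ya)
tgt[2]=50;plan(tgt,ya,step=50)
# overlay check of stem/pocket
LP=np.array([[4,11,76],[4,-11,76],[14,-11,76],[14,11,76],[-15,27,10],[-15,-27,10],[3,-27,10],[3,27,10]],float)
print((proj("wrist",Ro.from_rotvec([0,0,q[2]]).apply(LP)+[q[0],q[1],0],m)-[275,150]+.43)*7)
E
```

```text
[ 505.  -253.7    0.4] yaw 0.4415 [-0.7  0.3  1.   0.1  0.  -0.2 -0.3 -0.1]
pocket [ 499.6 -256.3    4. ]
stem [ 513.2 -249.9   56. ]
tilt [   -9.6     0.6 -1000. ]
tcp target [ 500.  -256.1    0. ] ya -1.1293342609266115
{"offset":[0.05, 0.37, 4.14],"yaw":-0.002}
{"offset":[0.04, 0.37, 4.14],"yaw":-0.002}
n 2 from [ 496.8 -249.8  132.8] yang -1.1334 dyaw 0.004
[[245.1 369.1]
 [490.5 368.6]
 [492.7 260. ]
 [244.1 260.6]
 [125.5 369.3]
 [579.4 368.3]
 [584.  220.2]
 [122.  221.4]]
```

Call:
{"name": "move_arm", "arguments": {
  "rows": [
    {"offset": [-1.2,0.7,4.0],"yaw": -0.004,"grip": 0.4},
    {"offset": [0,0,0],"yaw": 0,"grip": 0.4}
  ]
}}

```text
t: 12.3
tool_pos: [488.6, -259.9, 92.8]
tcp_rot: [-0.001, 0.976, 0.22, -0.004]
contact_force: [-0.6, 0.9, -1.3]
finger_gap: 51.4
```

```bash
python3 - <<'E'
from h import *
im,m,s=settle(7,name="w13")
plan([500,-256.1,50],-1.129,step=50)
E
```

```text
t 12.65 pos [ 494.9 -262.7   99.8] yang -1.127 tilt [ 4.  -6.4] F [ 0.5  0.5 -1.3] gap 51.7 q [-0.5304, 0.1723, 1.9884, -0.0042, 0.9742, 0.5989]
{"offset":[0.37, -0.21, 2.49],"yaw":0.001}
{"offset":[0.38, -0.21, 2.49],"yaw":0.001}
n 2 from [ 494.9 -262.7   99.8] yang -1.127 dyaw -0.002
```

Call:
{"name": "move_arm", "arguments": {
  "rows": [
    {"offset": [0.0,-0.4,3.5],"yaw": 0,"grip": 0.4}
  ]
}}

```text
t: 12.75
tool_pos: [498.6, -262.3, 70.5]
tcp_rot: [0.008, 0.975, 0.22, 0.006]
contact_force: [1.4, -0.7, -0.5]
finger_gap: 51.2
```

```bash
python3 - <<'E'
from h import *
im,m,s=settle(6)
plan([500,-256.1,24],-1.129,step=50)
E
```

```text
t 13.05 pos [ 494.  -259.8   66. ] yang -1.127 tilt [ 5.3 -7.2] F [ 0.3 -0.1 -0.7] gap 51.6 q [-0.5266, 0.2104, 2.016, -0.0045, 0.9071, 0.6031]
{"offset":[0.69, -0.11, 4.2],"yaw":0.002}
n 1 from [ 494.  -259.8   66. ] yang -1.127 dyaw -0.002
```

Call:
{"name": "move_arm", "arguments": {
  "rows": [
    {"offset": [0.0,-0.1,2.0],"yaw": 0.001,"grip": 0.4}
  ]
}}

```text
t: 13.15
tool_pos: [497.3, -261.1, 50.0]
tcp_rot: [0.007, 0.976, 0.22, 0.005]
contact_force: [0.7, -0.3, -0.7]
finger_gap: 51.4
```

```bash
python3 - <<'E'
from h import *
settle(5)
E
```

```text
t 13.4 pos [ 494.3 -259.4   47. ] yang -1.128 tilt [ 6.3 -7.7] F [-0.2  0.6 -0.5] gap 51.6 q [-0.5258, 0.2355, 2.0273, -0.0046, 0.8694, 0.6052]
```

Call:
{"name": "move_arm", "arguments": {
  "rows": [
    {"offset": [0.0,0,1.6],"yaw": 0.001,"grip": 0.4}
  ]
}}

```text
t: 13.5
tool_pos: [497.1, -261.1, 33.8]
tcp_rot: [0.007, 0.976, 0.219, 0.005]
contact_force: [0.6, -0.6, -0.4]
finger_gap: 51.6
```

```bash
python3 - <<'E'
from h import *
im,m,s=settle(6,name="w14")
np.savez("w14.npz",K=m[0],R=m[1],t=m[2])
plan([500,-256.1,22],-1.129,step=50)
cv2.imwrite("pics/w14c.png",cv2.resize(im[170:280,240:395],None,fx=5,fy=5,interpolation=cv2.INTER_CUBIC))
E
```

```text
t 13.8 pos [ 494.3 -259.5   30.9] yang -1.129 tilt [ 6.  -7.6] F [ 0.3  0.7 -0.4] gap 51.5 q [-0.5258, 0.2588, 2.0348, -0.0048, 0.839, 0.6063]
{"offset":[0.66, -0.07, 0.89],"yaw":0.000}
n 1 from [ 494.3 -259.5   30.9] yang -1.129 dyaw -0.0
```

View pics/w14c.png

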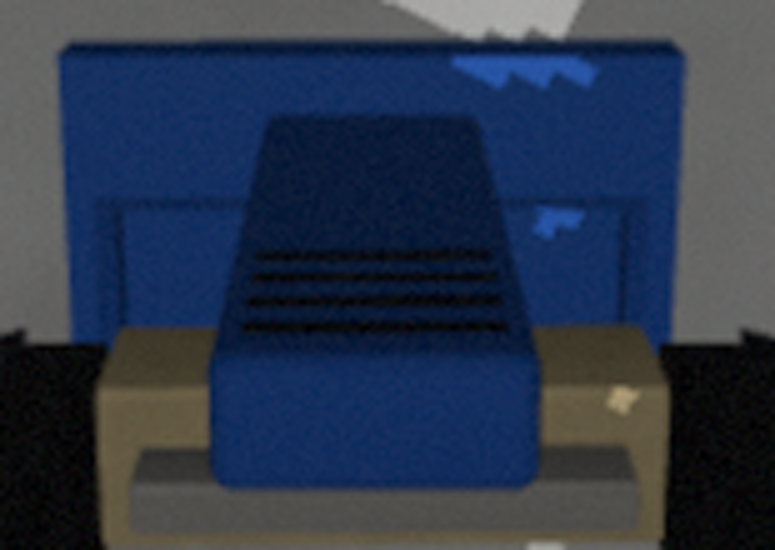

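```bash
python3 - <<'E'
from h import *
from scipy.optimize import least_squares
z=np.load("w14.npz");m=(z["K"],z["R"],z["t"])
g=lambda a:np.array(a)/5.+[240,170]-.4
px=g([[62,55],[683,55],[212,372],[538,372],[538,487],[212,487]])
L=np.array([[20,32,10],[20,-32,10],[14,11,76],[14,-11,76],[4,-11,76],[4,11,76]],float)
W=lambda q,l:Ro.from_rotvec([0,0,q[2]]).apply(l)+[q[0],q[1],0]
f=lambda q:(proj("wrist",W(q,L),m)-px).ravel()
for w in ([1,1,1,1,1,1],[1,1,0,0,0,0]):
    r=least_squares(lambda q:f(q)*np.repeat(w,2),[504,-254,.44]);q=r.x;print(q[:2],round(q[2],4),r.fun)
    print((proj("wrist",W(q,np.array([[3,27,10],[3,-27,10],[3,25,4]])),m)-[240,170]+.4)*5)
s=manip.sense();R=RT(s["tcp_rot"]).as_matrix();p=np.array(s["tool_pos"])
bx=g([[97,388],[668,388],[120,328],[657,328],[107,545]])
Lb=np.array([[8,-26,-16],[8,26,-16],[8,-26,0],[8,26,0],[-8,-26,-16]],float)
fb=lambda d:(proj("wrist",(R@(Lb+[d[0],d[1],8.6]).T).T+p,m)-bx).ravel()
r=least_squares(fb,[0,0]);print("blade in tool",r.x,r.fun)
c=p+R@np.array([r.x[0],r.x[1],8.6]);print("blade under ctr",c)
E
```

```text
[ 504.3 -254.1] 0.4396 [-1.1  0.2  0.9  0.4 -1.6 -2.6  1.7 -2.7  0.8  2.6 -0.8  2.7]
[[112.8 216.6]
 [631.5 216.6]
 [139.6 200. ]]
[ 504.5 -254.1] 0.4404 [-1.   0.   1.   0.1 -0.  -0.   0.  -0.   0.   0.  -0.   0. ]
[[113.2 215.6]
 [632.1 215.2]
 [140.1 199. ]]
blade in tool [-0.8  0.6] [-0.6  0.2  2.3  0.3  0.3 -0.8 -1.1 -0.8 -1.   1.3]
blade under ctr [ 493.9 -260.5   22.3]
```

Call:
{"name": "move_arm", "arguments": {
  "rows": [
    {"offset": [0.6,-0.1,0.6],"yaw": 0,"grip": 0.4}
  ]
}}

```text
t: 13.9
tool_pos: [500.0, -256.7, 25.7]
tcp_rot: [0.005, 0.976, 0.219, 0.003]
contact_force: [-0.1, 0.1, -1.3]
finger_gap: 51.5
```

```bash
python3 - <<'E'
from h import *
im,m,s=settle(6,name="w15")
np.savez("w15.npz",K=m[0],R=m[1],t=m[2])
cv2.imwrite("pics/w15c.png",cv2.resize(im[180:290,240:395],None,fx=5,fy=5,interpolation=cv2.INTER_CUBIC))
p=np.array(s["tool_pos"]);R=RT(s["tcp_rot"]).as_matrix()
for d in ([-.8,.6],[-.5,0]):
    c=p+R@np.array([d[0],d[1],8.6]);print("blade",c,"to pocket in tool",R.T@(np.array([499.0,-256.6,4])-c))
E
```

```text
t 14.2 pos [ 499.4 -256.    24.9] yang -1.1287 tilt [ 6.  -7.6] F [-0.5 -1.4 -0.6] gap 51.6 q [-0.5159, 0.2723, 2.0311, -0.005, 0.8292, 0.6162]
blade [ 499.  -257.    16.3] to pocket in tool [ 0.1 -0.5 12.3]
blade [ 499.  -256.3   16.3] to pocket in tool [-0.2  0.1 12.3]
```

View pics/w15c.png

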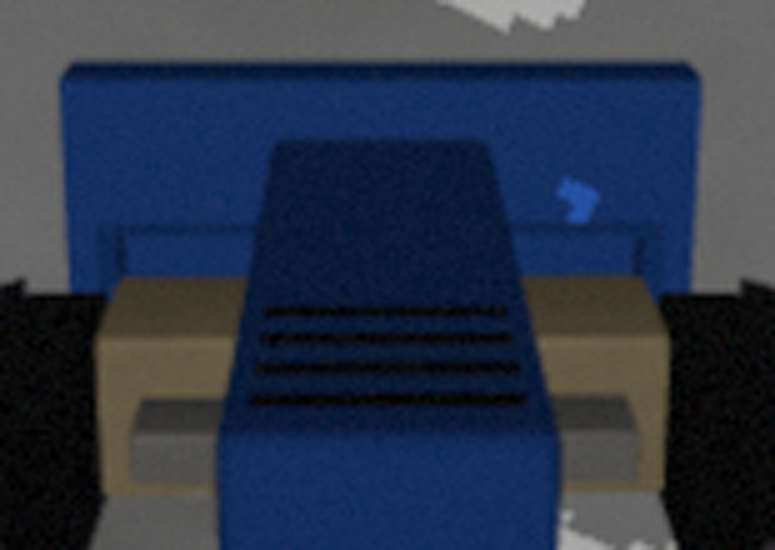

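Call:
{"name": "move_arm", "arguments": {
  "rows": [
    {"offset": [-0.03,0,0.5],"yaw": 0,"grip": 0.4}
  ]
}}

```text
t: 14.3
tool_pos: [499.9, -256.6, 20.6]
tcp_rot: [0.005, 0.976, 0.219, 0.003]
contact_force: [0.5, -0.4, 0.1]
finger_gap: 51.4
```

```bash
python3 - <<'E'
from h import *
im,m,s=settle(4,name="w16")
cv2.imwrite("pics/w16c.png",cv2.resize(im[180:290,240:395],None,fx=5,fy=5,interpolation=cv2.INTER_CUBIC))
p=np.array(s["tool_pos"]);R=RT(s["tcp_rot"]).as_matrix()
for d in ([-.8,.6],[-.5,0]):
    c=p+R@np.array([d[0],d[1],8.6]);print("blade",c,"to pocket in tool",R.T@(np.array([499.0,-256.6,4])-c))
E
```

```text
t 14.5 pos [ 498.9 -256.1   19.6] yang -1.1288 tilt [ 5.5 -7.3] F [-0.1 -1.1 -0.3] gap 51.7 q [-0.5164, 0.2797, 2.0339, -0.005, 0.8196, 0.6158]
blade [ 498.5 -257.    11. ] to pocket in tool [ 0.6 -0.2  7. ]
blade [ 498.5 -256.4   11. ] to pocket in tool [0.3 0.4 7. ]
```

View pics/w16c.png

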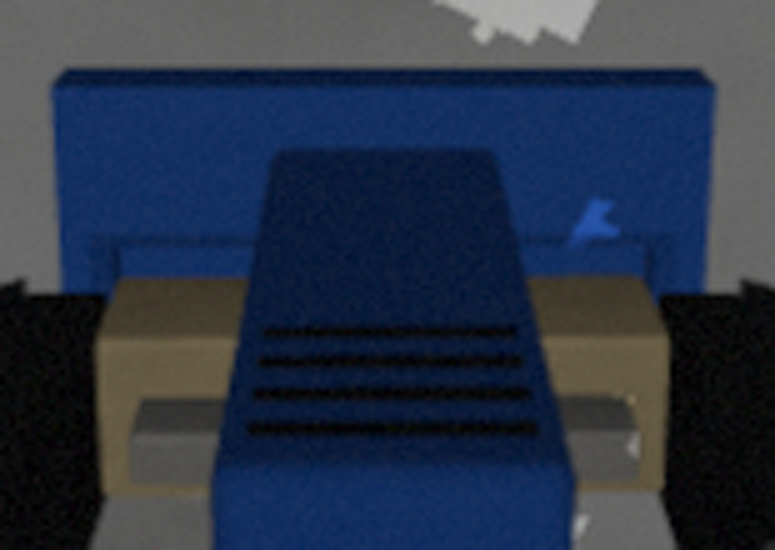

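```bash
python3 - <<'E'
from h import *
m=cam("wrist")
yaw=.44;c=np.array([504.4,-254.1])
def loc(P): 
    d=P[:2]-c; return np.array([np.cos(yaw)*d[0]+np.sin(yaw)*d[1],-np.sin(yaw)*d[0]+np.cos(yaw)*d[1]])
g=lambda a:np.array(a)/5.+[240,180]-.4
for nm,a,z in (("backL",[55,85],10),("backR",[713,85],10),("line",[200,240],10),("lineR",[560,241],10),("bladeL",[120,278],11),("bladeR",[655,278],11),("bladeL top",[97,340],27),("bladeR top",[668,340],27),("blade fr L",[104,490],27),("fr R",[663,490],27),("pockL in",[120,262],4),("pockR in",[648,262],4)):
    print(nm,loc(ray("wrist",g(a),z,m)))
E
```

```text
backL [20.3 31.4]
backR [ 20.3 -31.7]
line [ 4.6 18. ]
lineR [  4.5 -17.4]
bladeL [ 1.  25.8]
bladeR [  1.  -26.8]
bladeL top [ 1.3 25.6]
bladeR top [  1.2 -25.3]
blade fr L [-13.4  25.6]
fr R [-13.5 -25.5]
pockL in [ 0.  26.9]
pockR in [  0.  -27.3]
```

Call:
{"name": "move_arm", "arguments": {
  "rows": [
    {"offset": [0.04,-0.01,0.35],"yaw": 0,"grip": 0.4}
  ]
}}

```text
t: 14.6
tool_pos: [499.7, -256.2, 16.5]
tcp_rot: [0.005, 0.976, 0.219, 0.002]
contact_force: [-0.9, -0.6, -0.4]
finger_gap: 51.5
```

```bash
python3 - <<'E'
from h import *
im,m,s=settle(4,name="w17")
cv2.imwrite("pics/w17c.png",cv2.resize(im[180:290,240:395],None,fx=5,fy=5,interpolation=cv2.INTER_CUBIC))
E
```

```text
t 14.8 pos [ 499.1 -255.8   15.9] yang -1.1289 tilt [ 5.1 -7.1] F [ 0.6  0.2 -0.8] gap 51.2 q [-0.5158, 0.2855, 2.0351, -0.0051, 0.8131, 0.6165]
```

View pics/w17c.png

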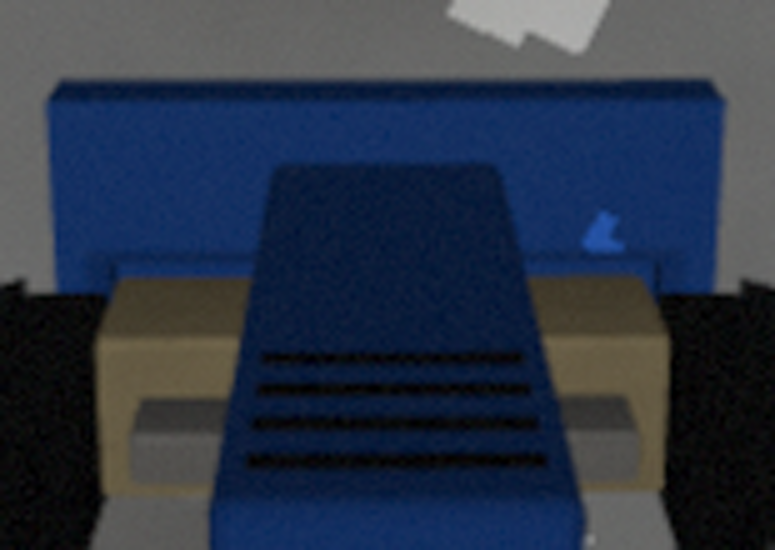

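Call:
{"name": "move_arm", "arguments": {
  "rows": [
    {"offset": [0,0,0.28],"yaw": 0,"grip": 0.4}
  ]
}}

```text
t: 14.9
tool_pos: [499.5, -256.0, 13.5]
tcp_rot: [0.004, 0.976, 0.219, 0.002]
contact_force: [-0.2, -0.2, 0.1]
finger_gap: 51.7
```

```bash
python3 - <<'E'
from h import *
im,m,s=settle(4,name="w18")
cv2.imwrite("pics/w18c.png",cv2.resize(im[180:290,240:395],None,fx=5,fy=5,interpolation=cv2.INTER_CUBIC))
E
```

```text
t 15.1 pos [ 499.  -255.8   13. ] yang -1.1289 tilt [ 4.9 -7. ] F [ 0.2 -0.2  0.6] gap 51.6 q [-0.5158, 0.2899, 2.0362, -0.0051, 0.8078, 0.6166]
```

View pics/w18c.png

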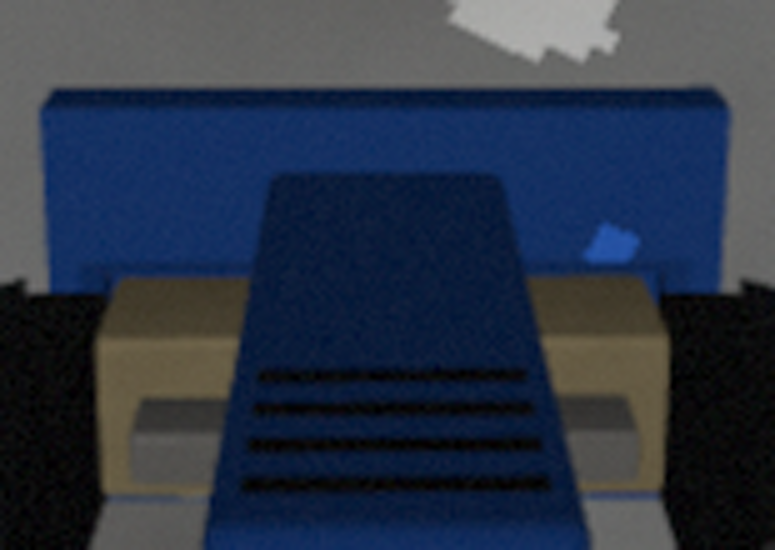

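Call:
{"name": "move_arm", "arguments": {
  "rows": [
    {"offset": [0,0,0.08],"yaw": 0,"grip": 0.4}
  ]
}}

```text
t: 15.2
tool_pos: [499.1, -255.8, 12.6]
tcp_rot: [0.004, 0.976, 0.219, 0.002]
contact_force: [-2.9, 2.2, 8.0]
finger_gap: 51.3
```

```bash
python3 - <<'E'
from h import *
im,m,s=settle(4)
E
```

```text
t 15.4 pos [ 499.1 -255.8   12.7] yang -1.1289 tilt [ 5.  -7.1] F [-2.   1.4  4.7] gap 51.8 q [-0.5158, 0.2904, 2.0362, -0.0051, 0.8071, 0.6166]
```

The tool met 5–8 N of resistance at z = 12.7, where I expected the pocket floor. Releasing the blade.

Call:
{"name": "move_arm", "arguments": {
  "rows": [
    {"offset": [0,0,0],"yaw": 0,"grip": 0.8},
    {"offset": [0,0,0],"yaw": 0,"grip": 0.8},
    {"offset": [0,0,0],"yaw": 0,"grip": 0.8}
  ]
}}

```text
t: 15.7
tool_pos: [499.4, -256.0, 12.5]
tcp_rot: [0.004, 0.976, 0.219, 0.002]
contact_force: [-0.8, 0.4, 0.6]
finger_gap: 70.1
```

```bash
python3 - <<'E'
from h import *
im,m,s=settle(2,name="w19")
cv2.imwrite("pics/w19c.png",cv2.resize(im[180:290,240:395],None,fx=5,fy=5,interpolation=cv2.INTER_CUBIC))
E
```

```text
t 15.8 pos [ 499.4 -255.9   12.5] yang -1.1288 tilt [ 5.8 -7.5] F [0.2 0.2 0.1] gap 70.4 q [-0.5158, 0.2907, 2.0364, -0.0051, 0.8058, 0.6165]
```

View pics/w19c.png

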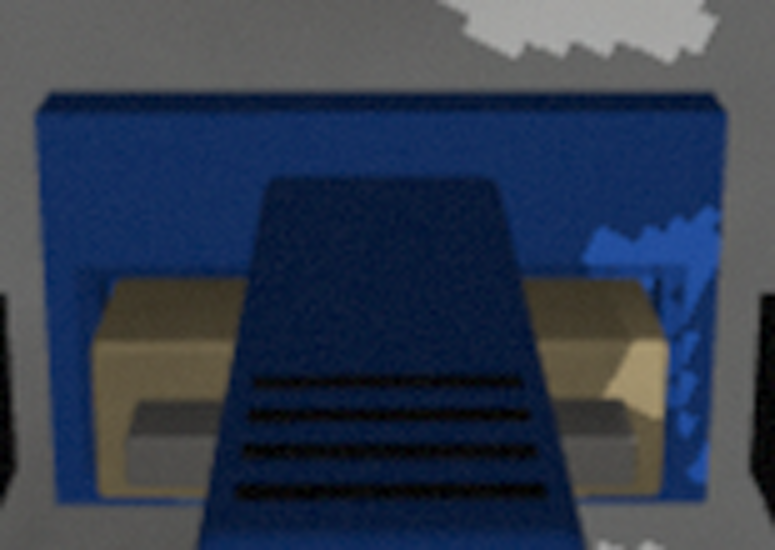

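The crop shows the blade level in the pocket, with both ends inside the mouth at (265–372, 237–278). I'll back off upward and turn for the stem grasp.

Call:
{"name": "move_arm", "arguments": {
  "rows": [
    {"offset": [0,0,-3.0],"yaw": 0,"grip": 0.8}
  ]
}}

```text
t: 15.9
tool_pos: [495.6, -253.8, 38.6]
tcp_rot: [0.001, 0.976, 0.219, -0.001]
contact_force: [-0.1, 0.7, -0.1]
finger_gap: 70.2
```

```bash
python3 - <<'E'
from h import *
settle(4)
E
```

```text
t 16.1 pos [ 499.9 -256.2   43.1] yang -1.1289 tilt [ 7.7 -8.6] F [-0.4 -0.7 -0.1] gap 70.5 q [-0.5156, 0.2461, 2.0229, -0.0048, 0.8617, 0.6164]
```

Call:
{"name": "move_arm", "arguments": {
  "rows": [
    {"offset": [0,0,-5.0],"yaw": 0,"grip": 0.8}
  ]
}}

```text
t: 16.2
tool_pos: [493.5, -252.4, 84.9]
tcp_rot: [-0.0, 0.976, 0.219, -0.003]
contact_force: [-0.9, -0.6, -1.3]
finger_gap: 70.5
```

```bash
python3 - <<'E'
from h import *
settle(5)
E
```

```text
t 16.45 pos [ 499.2 -255.5   91.8] yang -1.1289 tilt [ 7.1 -8.3] F [-0.   0.1 -1.1] gap 70.7 q [-0.5153, 0.1807, 1.9956, -0.0045, 0.9551, 0.6161]
```

Call:
{"name": "move_arm", "arguments": {
  "rows": [
    {"offset": [0,0,-4.5],"yaw": 0,"grip": 0.8}
  ]
}}

```text
t: 16.55
tool_pos: [492.9, -251.9, 128.7]
tcp_rot: [-0.001, 0.976, 0.219, -0.004]
contact_force: [-0.2, 0.2, -1.1]
finger_gap: 70.2
```

```bash
python3 - <<'E'
from h import *
im,m,s=settle(5,name="w20")
plan([513,-250,135],.44)
cv2.imwrite("pics/w20c.png",cv2.resize(im[150:220,275:380],None,fx=7,fy=7,interpolation=cv2.INTER_CUBIC))
E
```

```text
t 16.8 pos [ 497.9 -254.6  135.2] yang -1.1289 tilt [ 5.1 -7.1] F [ 0.2  0.3 -0.8] gap 70.1 q [-0.515, 0.1298, 1.964, -0.0043, 1.0398, 0.616]
{"offset":[0.13, 0.02, 0.0],"yaw":-0.131}
{"offset":[0.13, 0.04, 0.0],"yaw":-0.131}
{"offset":[0.12, 0.05, 0.0],"yaw":-0.131}
{"offset":[0.11, 0.07, 0.0],"yaw":-0.131}
{"offset":[0.1, 0.08, 0.0],"yaw":-0.131}
{"offset":[0.09, 0.09, 0.0],"yaw":-0.131}
{"offset":[0.08, 0.1, 0.0],"yaw":-0.131}
{"offset":[0.07, 0.12, 0.0],"yaw":-0.131}
{"offset":[0.05, 0.12, 0.01],"yaw":-0.131}
{"offset":[0.03, 0.13, 0.0],"yaw":-0.131}
{"offset":[0.02, 0.13, 0.01],"yaw":-0.131}
{"offset":[-0.0, 0.13, 0.0],"yaw":-0.131}
n 12 from [ 497.9 -254.6  135.2] yang -1.1289 dyaw 1.569
```

View pics/w20c.png

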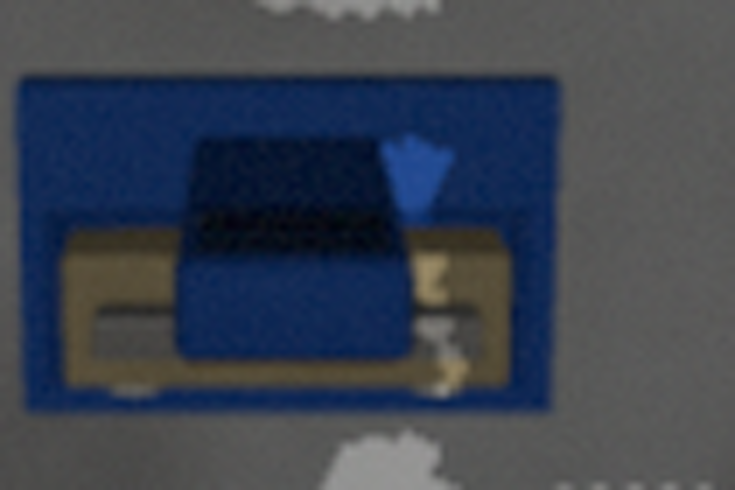

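The blade stayed in the pocket. Now I'll turn about 90° over the stem.

Call:
{"name": "move_arm", "arguments": {
  "rows": [
    {"offset": [0.1,0,0],"yaw": -0.13,"grip": 0.6},
    {"offset": [0.1,0,0],"yaw": -0.13,"grip": 0.6},
    {"offset": [0.1,0,0],"yaw": -0.13,"grip": 0.6},
    {"offset": [0.1,0.1,0],"yaw": -0.13,"grip": 0.6},
    {"offset": [0.1,0.1,0],"yaw": -0.13,"grip": 0.6},
    {"offset": [0.1,0.1,0],"yaw": -0.13,"grip": 0.6},
    {"offset": [0.1,0.1,0],"yaw": -0.13,"grip": 0.6},
    {"offset": [0.1,0.1,0],"yaw": -0.13,"grip": 0.6}
  ]
}}

```text
t: 17.6
tool_pos: [494.1, -243.6, 113.6]
tcp_rot: [-0.013, 0.724, 0.69, -0.006]
contact_force: [-0.2, 0.1, 0.5]
finger_gap: 53.3
```

```bash
python3 - <<'E'
from h import *
im,m,s=settle(4)
plan([513,-250,135],.44)
E
```

```text
t 17.8 pos [ 494.7 -244.   114.6] yang -0.0564 tilt [-24.8   9.4] F [0.1 0.6 0.6] gap 52.9 q [-0.501, 0.1597, 1.9722, -0.0043, 1.0359, -0.4423]
{"offset":[-0.12, 0.45, -0.52],"yaw":-0.124}
{"offset":[-0.18, 0.43, -0.52],"yaw":-0.124}
{"offset":[-0.23, 0.41, -0.52],"yaw":-0.124}
{"offset":[-0.27, 0.38, -0.53],"yaw":-0.124}
n 4 from [ 494.7 -244.   114.6] yang -0.0564 dyaw 0.496
```

Call:
{"name": "move_arm", "arguments": {
  "rows": [
    {"offset": [-0.1,0.5,-0.8],"yaw": -0.125,"grip": 0.6},
    {"offset": [-0.2,0.4,-0.8],"yaw": -0.125,"grip": 0.6},
    {"offset": [-0.2,0.4,-0.8],"yaw": -0.125,"grip": 0.6},
    {"offset": [-0.3,0.4,-0.8],"yaw": -0.121,"grip": 0.6}
  ]
}}

```text
t: 18.2
tool_pos: [510.9, -248.8, 142.5]
tcp_rot: [-0.017, 0.533, 0.846, -0.003]
contact_force: [1.0, -0.1, 1.0]
finger_gap: 52.8
```

```bash
python3 - <<'E'
from h import *
im,m,s=settle(6,name="w21")
plan([513,-250,135],.44)
E
```

```text
t 18.5 pos [ 510.5 -248.7  142.1] yang 0.4405 tilt [-32.2  13.2] F [-0.9  0.7  0.8] gap 53.1 q [-0.495, 0.1649, 1.9099, -0.0041, 1.1014, -0.9333]
{"offset":[-0.24, 0.18, 0.7],"yaw":0.001}
n 1 from [ 510.5 -248.7  142.1] yang 0.4405 dyaw -0.001
```

View pics/w21.png

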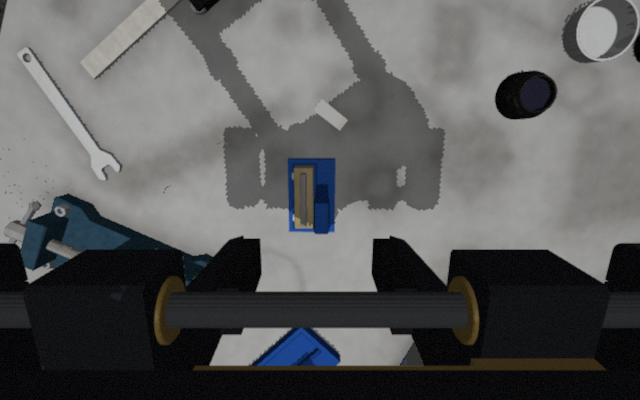

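Call:
{"name": "move_arm", "arguments": {
  "rows": [
    {"offset": [-0.2,0.2,-5.0],"yaw": 0,"grip": 0.6}
  ]
}}

```text
t: 18.6
tool_pos: [508.9, -247.2, 184.0]
tcp_rot: [-0.026, 0.536, 0.844, -0.004]
contact_force: [-0.1, 0.1, -0.4]
finger_gap: 52.8
```

```bash
python3 - <<'E'
from h import *
settle(7)
E
```

```text
t 18.95 pos [ 513.7 -249.7  190.4] yang 0.4399 tilt [-34.6  14.6] F [ 0.2  0.3 -0.2] gap 53.2 q [-0.494, 0.1285, 1.8564, -0.0038, 1.194, -0.932]
```

Call:
{"name": "move_arm", "arguments": {
  "rows": [
    {"offset": [0,0,5.0],"yaw": 0,"grip": 0.6},
    {"offset": [0,0,0],"yaw": 0,"grip": 0.6}
  ]
}}

```text
t: 19.15
tool_pos: [510.3, -248.1, 139.1]
tcp_rot: [-0.02, 0.536, 0.844, -0.003]
contact_force: [-1.4, 0.7, -1.5]
finger_gap: 53.3
```

```bash
python3 - <<'E'
from h import *
im,m,s=settle(7,name="w22")
plan([513,-250,135],.44)
E
```

```text
t 19.5 pos [ 518.1 -252.3  149.5] yang 0.439 tilt [-20.    6.7] F [0.6 0.1 0.9] gap 53.1 q [-0.4943, 0.1641, 1.8957, -0.004, 1.1026, -0.9313]
{"offset":[0.4, -0.34, 1.47],"yaw":-0.001}
n 1 from [ 518.1 -252.3  149.5] yang 0.439 dyaw 0.001
```

Call:
{"name": "move_arm", "arguments": {
  "rows": [
    {"offset": [0.3,-0.3,4.8],"yaw": 0,"grip": 0.6},
    {"offset": [0,0,0],"yaw": 0,"grip": 0.6}
  ]
}}

```text
t: 19.7
tool_pos: [515.4, -251.7, 104.5]
tcp_rot: [-0.007, 0.536, 0.844, -0.002]
contact_force: [-1.1, 1.1, -1.0]
finger_gap: 53.1
```

```bash
python3 - <<'E'
from h import *
im,m,s=settle(8,name="w23")
np.savez("w23.npz",K=m[0],R=m[1],t=m[2])
plan([513,-250,120],.44)
cv2.imwrite("pics/w23c.png",cv2.resize(im[150:260,250:380],None,fx=5.4,fy=5.4,interpolation=cv2.INTER_CUBIC))
E
```

```text
t 20.1 pos [ 521.3 -254.8  111.4] yang 0.4389 tilt [-1.9 -3. ] F [-0.1 -0.8  0.2] gap 52.9 q [-0.4955, 0.1984, 1.9326, -0.0041, 1.0108, -0.9322]
{"offset":[0.78, -0.55, -0.86],"yaw":-0.001}
n 1 from [ 521.3 -254.8  111.4] yang 0.4389 dyaw 0.001
```

View pics/w23c.png

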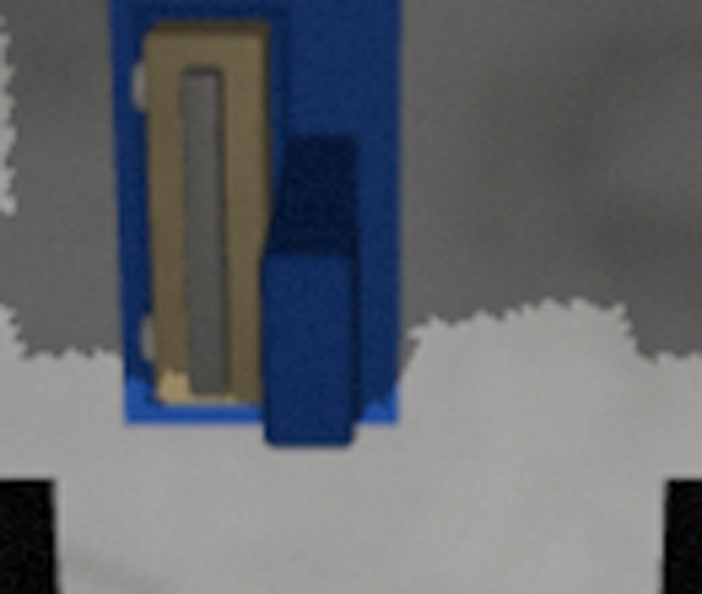

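```bash
python3 - <<'E'
from h import *
z=np.load("w23.npz");m=(z["K"],z["R"],z["t"])
g=lambda a:np.array(a)/5.4+[250,150]-.4
P=np.array([ray("wrist",g(a),76,m)[:2] for a in ([262,257],[352,255],[353,444],[266,446])])
print(P,P.mean(0)); d=P[1]-P[0]+P[2]-P[3];e=P[2]-P[1]+P[3]-P[0];print(np.arctan2(d[1],d[0]),np.linalg.norm(d)/2,np.linalg.norm(e)/2,np.arctan2(e[1],e[0]))
F=np.array([ray("wrist",g(a),10,m)[:2] for a in ([126,424],[398,424])]);print("foot front",F,F.mean(0))
plan(list(P.mean(0))+[85],.44)
E
```

```text
[[ 503.7 -242.2]
 [ 512.  -238.1]
 [ 521.  -256.9]
 [ 512.7 -261.1]] [ 512.3 -249.6]
0.4635574257211162 9.322707654864455 20.890911782089223 -1.1263455765147063
foot front [[ 500.2 -291. ]
 [ 535.9 -274.2]] [ 518.1 -282.6]
{"offset":[0.86, -0.58, 2.64],"yaw":-0.001}
n 1 from [ 521.3 -254.8  111.4] yang 0.4389 dyaw 0.001
```

Call:
{"name": "move_arm", "arguments": {
  "rows": [
    {"offset": [0.8,-0.6,2.4],"yaw": 0,"grip": 0.6}
  ]
}}

```text
t: 20.2
tool_pos: [516.6, -252.4, 91.7]
tcp_rot: [0.005, 0.536, 0.844, -0.001]
contact_force: [0.6, -0.9, 0.1]
finger_gap: 52.8
```

```bash
python3 - <<'E'
from h import *
im,m,s=settle(6,name="w24")
plan([512.8,-249.8,56],.44)
E
```

```text
t 20.5 pos [ 513.2 -250.6   88.4] yang 0.4389 tilt [-0.6 -3.6] F [0.1 0.7 0.1] gap 52.9 q [-0.4958, 0.2084, 1.9693, -0.0043, 0.9627, -0.9322]
{"offset":[0.1, 0.0, 3.24],"yaw":-0.001}
n 1 from [ 513.2 -250.6   88.4] yang 0.4389 dyaw 0.001
```

View pics/w24.png

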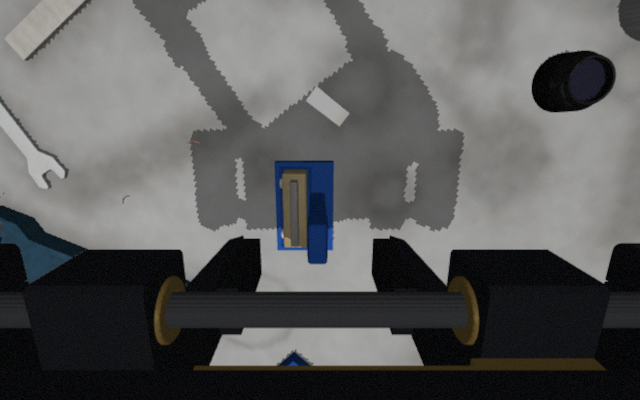

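Call:
{"name": "move_arm", "arguments": {
  "rows": [
    {"offset": [0.1,0,2.0],"yaw": 0,"grip": 0.6}
  ]
}}

```text
t: 20.6
tool_pos: [516.2, -251.6, 72.1]
tcp_rot: [0.005, 0.536, 0.844, -0.001]
contact_force: [1.2, -0.4, -1.4]
finger_gap: 53.0
```

```bash
python3 - <<'E'
from h import *
im,m,s=settle(4)
plan([512.8,-249.8,56],.44)
E
```

```text
t 20.8 pos [ 512.9 -249.8   68.7] yang 0.4389 tilt [-0.9 -3.5] F [-0.1  0.5  0.3] gap 52.7 q [-0.4948, 0.2321, 1.9827, -0.0044, 0.926, -0.9311]
{"offset":[0.01, -0.0, 1.27],"yaw":-0.001}
n 1 from [ 512.9 -249.8   68.7] yang 0.4389 dyaw 0.001
```

Call:
{"name": "move_arm", "arguments": {
  "rows": [
    {"offset": [0,0,1.25],"yaw": 0,"grip": 0.6}
  ]
}}

```text
t: 20.9
tool_pos: [515.1, -251.1, 58.6]
tcp_rot: [0.003, 0.536, 0.844, -0.002]
contact_force: [-0.5, -0.6, -1.2]
finger_gap: 53.3
```

```bash
python3 - <<'E'
from h import *
im,m,s=settle(5,name="w25")
plan([512.8,-249.8,56],.44)
cv2.imwrite("pics/w25c.png",cv2.resize(im[150:290,230:410],None,fx=4,fy=4,interpolation=cv2.INTER_CUBIC))
E
```

```text
t 21.15 pos [ 512.8 -249.9   56.2] yang 0.4389 tilt [-1.1 -3.4] F [-0.2 -0.9 -0. ] gap 53.0 q [-0.4949, 0.2486, 1.9897, -0.0045, 0.9027, -0.931]
{"offset":[0.01, -0.0, 0.02],"yaw":-0.001}
n 1 from [ 512.8 -249.9   56.2] yang 0.4389 dyaw 0.001
```

View pics/w25c.png

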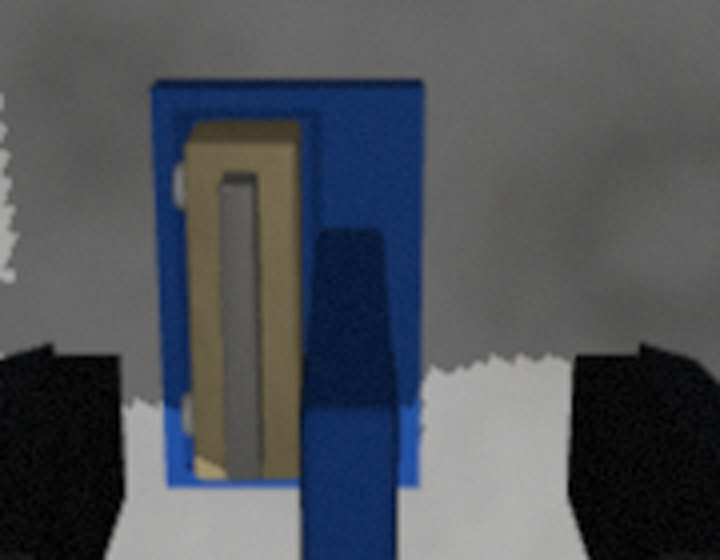

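Call:
{"name": "move_arm", "arguments": {
  "rows": [
    {"offset": [0,0,0],"yaw": 0,"grip": 0.0},
    {"offset": [0,0,0],"yaw": 0,"grip": 0.0}
  ],
  "newtons": 35
}}

```text
t: 21.35
tool_pos: [513.2, -250.1, 56.7]
tcp_rot: [0.001, 0.536, 0.844, -0.002]
contact_force: [0.1, -0.1, 0.1]
finger_gap: 39.1
```

```bash
python3 - <<'E'
from h import *
im,m,s=settle(10,name="w26")
cv2.imwrite("pics/w26c.png",cv2.resize(im[150:290,230:410],None,fx=4,fy=4,interpolation=cv2.INTER_CUBIC))
E
```

```text
t 21.85 pos [ 513.1 -250.    56.5] yang 0.4389 tilt [-0.7 -3.6] F [ 0.3 -0.7 -0.3] gap 9.7 q [-0.4949, 0.2483, 1.9894, -0.0044, 0.9028, -0.931]
```

View pics/w26c.png

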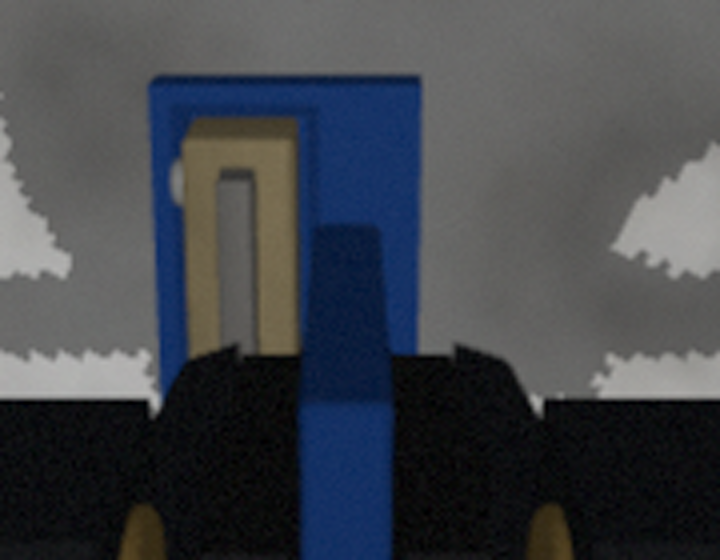

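Call:
{"name": "move_arm", "arguments": {
  "rows": [
    {"offset": [0,0,-3.0],"yaw": 0,"grip": 0.0}
  ]
}}

```text
t: 21.95
tool_pos: [509.2, -247.8, 82.1]
tcp_rot: [-0.004, 0.536, 0.844, -0.002]
contact_force: [-0.9, 0.3, -3.0]
finger_gap: 9.6
```

```bash
python3 - <<'E'
from h import *
settle(5)
E
```

```text
t 22.2 pos [ 512.8 -249.7   85.8] yang 0.4389 tilt [-1.1 -3.4] F [-0.1  0.3 -2.6] gap 9.7 q [-0.4947, 0.2105, 1.9723, -0.0043, 0.9581, -0.9312]
```

Call:
{"name": "move_arm", "arguments": {
  "rows": [
    {"offset": [0,0,-5.0],"yaw": 0,"grip": 0.0}
  ]
}}

```text
t: 22.3
tool_pos: [506.4, -246.1, 127.1]
tcp_rot: [-0.009, 0.536, 0.844, -0.002]
contact_force: [0.3, 0.6, -3.2]
finger_gap: 9.6
```

```bash
python3 - <<'E'
from h import *
settle(5)
E
```

```text
t 22.55 pos [ 512.1 -249.1  134.5] yang 0.4389 tilt [-2.6 -2.6] F [-0.4  0.  -2.9] gap 9.6 q [-0.4944, 0.1546, 1.9369, -0.004, 1.0512, -0.9313]
```

Call:
{"name": "move_arm", "arguments": {
  "rows": [
    {"offset": [0,0,-5.0],"yaw": 0,"grip": 0.0}
  ]
}}

```text
t: 22.65
tool_pos: [505.6, -245.5, 174.8]
tcp_rot: [-0.01, 0.536, 0.844, -0.003]
contact_force: [-0.7, -0.1, -2.6]
finger_gap: 9.5
```

```bash
python3 - <<'E'
from h import *
im,m,s=settle(5,name="w27")
cv2.imwrite("pics/w27c.png",cv2.resize(im[150:290,230:410],None,fx=4,fy=4,interpolation=cv2.INTER_CUBIC))
plan([540,100,190],-.06)
E
```

```text
t 22.9 pos [ 511.2 -248.4  182.6] yang 0.4389 tilt [-5.1 -1.2] F [-1.1  0.6 -2.4] gap 9.4 q [-0.4941, 0.1084, 1.8936, -0.0038, 1.1436, -0.9314]
{"offset":[3.79, 2.18, -0.1],"yaw":0.062}
{"offset":[3.92, 1.94, -0.1],"yaw":0.062}
{"offset":[4.03, 1.69, -0.1],"yaw":0.062}
{"offset":[4.13, 1.43, -0.1],"yaw":0.062}
{"offset":[4.21, 1.17, -0.1],"yaw":0.062}
{"offset":[4.27, 0.91, -0.1],"yaw":0.062}
{"offset":[4.32, 0.64, -0.1],"yaw":0.062}
{"offset":[4.36, 0.37, -0.1],"yaw":0.062}
n 8 from [ 511.2 -248.4  182.6] yang 0.4389 dyaw -0.499
```

View pics/w27c.png

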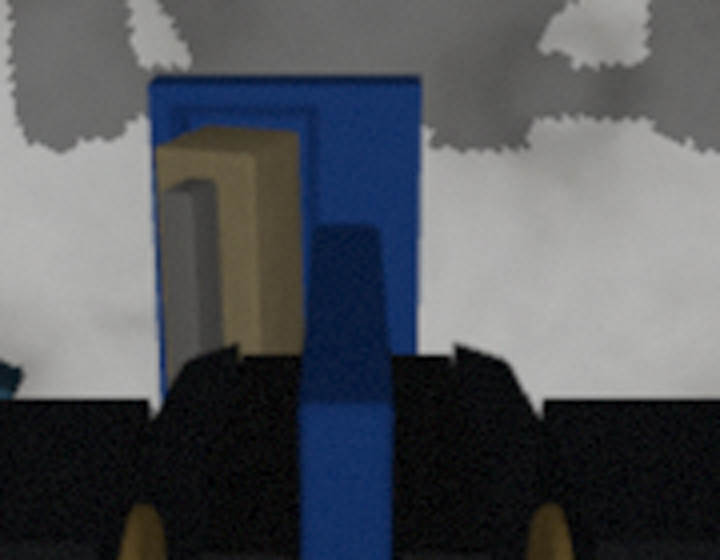

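The blade has tipped inside the pocket during the lift; it leans toward -x. Checking more closely.

```bash
python3 - <<'E'
from h import *
im,m,s=settle(1,name="w28")
i2=read_camera("scene");cv2.imwrite("pics/s28.png",i2);ms=cam("scene")
u=proj("scene",[s["tool_pos"]],ms)[0].astype(int);print(u)
a=cv2.resize(im[150:250,260:350],None,fx=5,fy=5,interpolation=cv2.INTER_CUBIC)
b=cv2.resize(i2[u[1]-30:u[1]+40,u[0]-32:u[0]+32],(457,500),interpolation=cv2.INTER_CUBIC)
b=b[:500];c=np.hstack([cv2.resize(a,(400,444)),cv2.resize(b,(400,444))]);cv2.imwrite("pics/c28.png",c)
E
```

```text
t 22.95 pos [ 510.7 -248.2  182. ] yang 0.4388 tilt [-6.3 -0.6] F [ 0.4 -0.9 -2.2] gap 9.7 q [-0.4942, 0.1089, 1.8942, -0.0038, 1.1438, -0.9314]
[368 147]
```

View pics/c28.png

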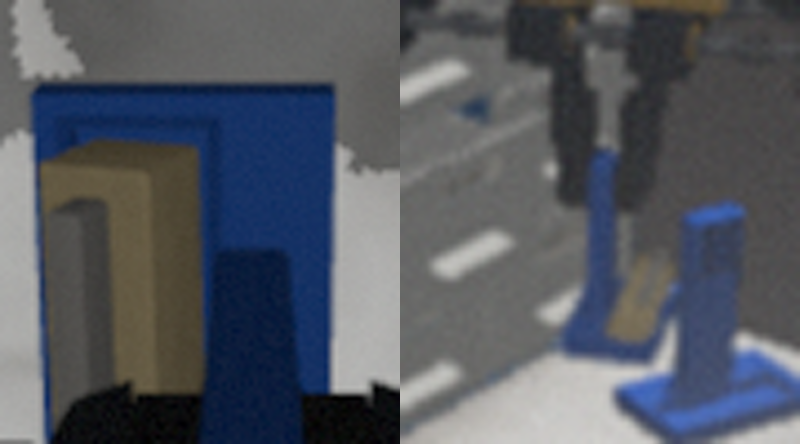

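The blade leans about 25° toward -x. The stem blocks it from tipping the other way. A sharp start toward the carrier's -x with a gentle stop should throw it back upright, so I'll try that before setting the carrier down.

Call:
{"name": "move_arm", "arguments": {
  "rows": [
    {"offset": [0,-3.5,0],"yaw": 0,"grip": 0.0},
    {"offset": [0,-3.2,-0.1],"yaw": 0,"grip": 0.0},
    {"offset": [0,-2.6,-0.1],"yaw": 0,"grip": 0.0},
    {"offset": [0,-2.0,-0.1],"yaw": 0,"grip": 0.0},
    {"offset": [0,-1.5,-0.1],"yaw": 0,"grip": 0.0},
    {"offset": [0,-1.0,-0.1],"yaw": 0,"grip": 0.0},
    {"offset": [0,-0.6,-0.1],"yaw": 0,"grip": 0.0},
    {"offset": [0,-0.3,-0.1],"yaw": 0,"grip": 0.0}
  ],
  "newtons": 45
}}

```text
t: 23.8
tool_pos: [367.4, -307.3, 177.0]
tcp_rot: [-0.014, 0.535, 0.845, -0.001]
contact_force: [-0.3, -0.2, -1.4]
finger_gap: 9.8
```

```bash
cat >> h.py <<'E'
def duo(name,s,im):
    i2=read_camera("scene");ms=cam("scene")
    u=proj("scene",[s["tool_pos"]],ms)[0].astype(int)
    a=im[150:270,250:358]
    b=i2[max(u[1]-30,0):u[1]+40,u[0]-32:u[0]+32]
    cv2.imwrite(f"pics/{name}.png",np.hstack([cv2.resize(a,(400,444),interpolation=2),cv2.resize(b,(400,444),interpolation=2)]))
E
python3 - <<'E'
from h import *
im,m,s=settle(2,name="w29");duo("c29",s,im)
E
```

```text
t 23.9 pos [ 367.9 -307.4  177.4] yang 0.4418 tilt [-23.   13.2] F [ 0.6  1.4 -2.6] gap 9.7 q [-0.7437, -0.0439, 2.0611, -0.0064, 1.1502, -1.1826]
```

View pics/c29.png

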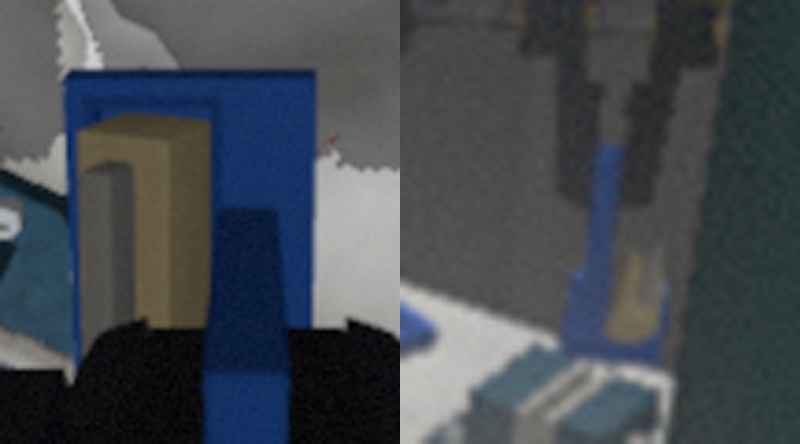

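The lean is about 26°, so the jerk didn't free it: the blade is jammed across the pocket. I'll set the carrier down again, use the -x finger to push the blade upright against the stem, then lift much more gently.

```bash
python3 - <<'E'
from h import *
s=manip.sense()
plan([505,-250,125],.44,step=26)
m=cam("top");print(proj("top",[[368,-307,0],[505,-250,0],[450,-270,0]],m))
E
```

```text
{"offset":[-0.11, 2.13, 0.72],"yaw":0.000}
{"offset":[-0.11, 2.13, 0.72],"yaw":0.000}
{"offset":[-0.11, 2.13, 0.71],"yaw":0.000}
{"offset":[-0.11, 2.13, 0.72],"yaw":0.000}
{"offset":[-0.11, 2.12, 0.71],"yaw":0.000}
{"offset":[-0.11, 2.13, 0.72],"yaw":0.000}
{"offset":[-0.11, 2.12, 0.71],"yaw":0.000}
n 7 from [ 368.2 -307.2  177.5] yang 0.442 dyaw -0.002
[[384.9 266.7]
 [360.6 211.9]
 [369.1 233.7]]
```

Call:
{"name": "move_arm", "arguments": {
  "rows": [
    {"offset": [0,1.0,0.3],"yaw": 0,"grip": 0.0},
    {"offset": [0,1.8,0.7],"yaw": 0,"grip": 0.0},
    {"offset": [0,2.2,1.0],"yaw": 0,"grip": 0.0},
    {"offset": [0,2.0,1.0],"yaw": 0,"grip": 0.0},
    {"offset": [0,1.5,1.0],"yaw": 0,"grip": 0.0},
    {"offset": [0,0.8,0.8],"yaw": 0,"grip": 0.0},
    {"offset": [0,0.3,0.5],"yaw": 0,"grip": 0.0}
  ]
}}

```text
t: 24.65
tool_pos: [464.0, -262.2, 122.0]
tcp_rot: [-0.01, 0.534, 0.845, -0.0]
contact_force: [-0.2, 0.4, -1.7]
finger_gap: 9.8
```

```bash
python3 - <<'E'
from h import *
im,m,s=settle(3,name="w30");duo("c30",s,im)
E
```

```text
t 24.8 pos [ 462.8 -262.8  122.4] yang 0.4432 tilt [-17.6  10.6] F [-0.1 -0.4 -2.8] gap 9.7 q [-0.563, 0.1119, 2.0107, -0.0005, 1.0396, -1.0059]
```

View pics/c30.png

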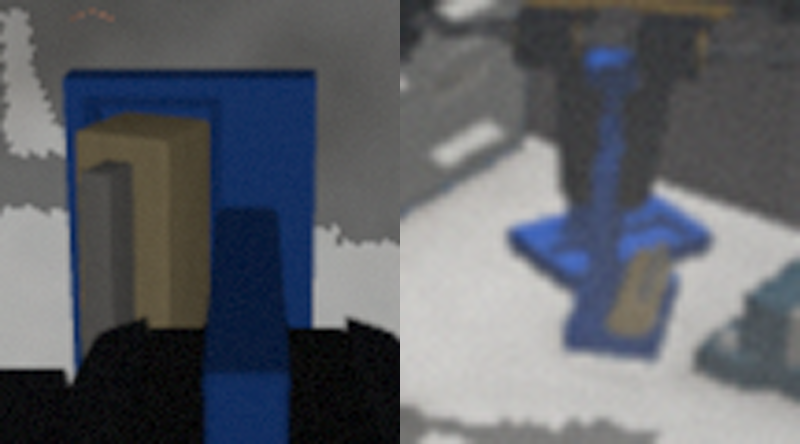

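Call:
{"name": "move_arm", "arguments": {
  "rows": [
    {"offset": [0,0,1.0],"yaw": 0,"grip": 0.0},
    {"offset": [0,0,1.5],"yaw": 0,"grip": 0.0},
    {"offset": [0,0,1.5],"yaw": 0,"grip": 0.0},
    {"offset": [0,0,0.9],"yaw": 0,"grip": 0.0},
    {"offset": [0,0,0.4],"yaw": 0,"grip": 0.0}
  ]
}}

```text
t: 25.35
tool_pos: [461.7, -266.0, 70.2]
tcp_rot: [-0.007, 0.536, 0.844, -0.001]
contact_force: [-0.3, 0.0, -2.9]
finger_gap: 9.5
```

```bash
python3 - <<'E'
from h import *
im,m,s=settle(3,name="w31")
E
```

```text
t 25.5 pos [ 462.3 -266.1   71. ] yang 0.439 tilt [-10.8   5.7] F [-0.   0.5 -2.8] gap 9.0 q [-0.5683, 0.1726, 2.0507, -0.0013, 0.9305, -1.0065]
```

Call:
{"name": "move_arm", "arguments": {
  "rows": [
    {"offset": [0,0,0.7],"yaw": 0,"grip": 0.0},
    {"offset": [0,0,0.6],"yaw": 0,"grip": 0.0},
    {"offset": [0,0,0.3],"yaw": 0,"grip": 0.0}
  ]
}}

```text
t: 25.8
tool_pos: [463.9, -267.1, 56.5]
tcp_rot: [-0.004, 0.536, 0.844, -0.0]
contact_force: [-4.7, 8.3, 27.9]
finger_gap: 9.4
```

```bash
python3 - <<'E'
from h import *
im,m,s=settle(2,name="w32")
E
```

```text
t 25.9 pos [ 464.1 -267.3   56.7] yang 0.4388 tilt [-6.5  3. ] F [ 0.2 -0.7 -2.5] gap 9.3 q [-0.5684, 0.193, 2.0582, -0.0012, 0.8975, -1.0064]
```

Call:
{"name": "move_arm", "arguments": {
  "rows": [
    {"offset": [0,0,0],"yaw": 0,"grip": 0.8},
    {"offset": [0,0,0],"yaw": 0,"grip": 0.8}
  ],
  "newtons": 10
}}

```text
t: 26.1
tool_pos: [464.8, -267.7, 57.2]
tcp_rot: [-0.003, 0.536, 0.844, -0.001]
contact_force: [-0.1, 0.3, 0.7]
finger_gap: 23.1
```

```bash
python3 - <<'E'
from h import *
im,m,s=settle(8,name="w33");duo("c33",s,im)
E
```

```text
t 26.5 pos [ 464.5 -267.5   57. ] yang 0.4389 tilt [-5.9  2.5] F [-0.5 -0.3 -0.3] gap 55.3 q [-0.5683, 0.1929, 2.0578, -0.0014, 0.8972, -1.0064]
```

View pics/w33.png

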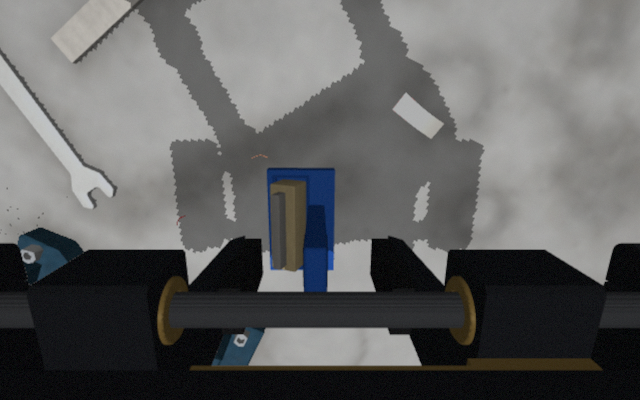

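Call:
{"name": "move_arm", "arguments": {
  "rows": [
    {"offset": [0,-0.5,0.4],"yaw": 0,"grip": 0.85},
    {"offset": [0,-0.3,1.0],"yaw": 0,"grip": 0.85},
    {"offset": [0,0,1.3],"yaw": 0,"grip": 0.85},
    {"offset": [0,0,0.8],"yaw": 0,"grip": 0.85}
  ]
}}

```text
t: 26.95
tool_pos: [457.0, -271.6, 20.4]
tcp_rot: [-0.002, 0.536, 0.844, -0.001]
contact_force: [-0.1, 0.5, -1.1]
finger_gap: 74.7
```

```bash
python3 - <<'E'
from h import *
im,m,s=settle(3,name="w34")
E
```

```text
t 27.1 pos [ 456.9 -271.4   20.7] yang 0.4391 tilt [-4.8  1.7] F [ 0.6 -0.6  0.4] gap 75.0 q [-0.5821, 0.2377, 2.0865, -0.0016, 0.8223, -1.0201]
```

View pics/w34.png

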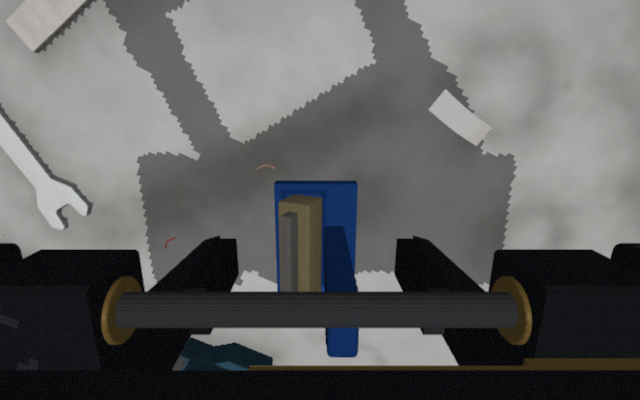

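Call:
{"name": "move_arm", "arguments": {
  "rows": [
    {"offset": [0,0,0.4],"yaw": 0,"grip": 0.1},
    {"offset": [0,0,0],"yaw": 0,"grip": 0.1},
    {"offset": [0,0,0],"yaw": 0,"grip": 0.1}
  ],
  "newtons": 12
}}

```text
t: 27.4
tool_pos: [457.7, -271.8, 16.8]
tcp_rot: [-0.002, 0.536, 0.844, -0.001]
contact_force: [1.1, -0.8, 0.8]
finger_gap: 53.4
```

```bash
python3 - <<'E'
from h import *
im,m,s=settle(9,name="w35")
cv2.imwrite("pics/w35c.png",cv2.resize(im[170:300,230:410],None,fx=4,fy=4,interpolation=cv2.INTER_CUBIC))
E
```

```text
t 27.85 pos [ 457.4 -271.7   17. ] yang 0.4393 tilt [-4.3  1.2] F [-1.6  0.8  2.7] gap 29.5 q [-0.582, 0.244, 2.0873, -0.0018, 0.8145, -1.0201]
```

View pics/w35c.png

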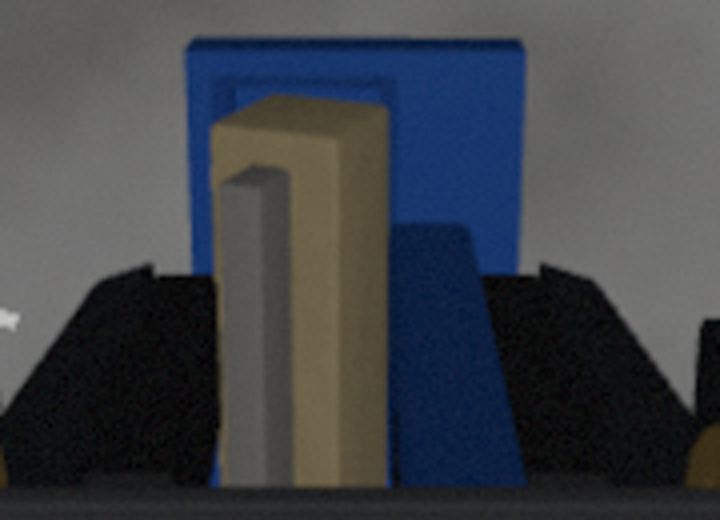

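```bash
python3 - <<'E'
from h import *
settle(2)
im,m,s=settle(2,name="w36")
cv2.imwrite("pics/w36c.png",cv2.resize(im[170:300,230:410],None,fx=4,fy=4,interpolation=cv2.INTER_CUBIC))
E
```

```text
t 27.95 pos [ 457.5 -271.7   17. ] yang 0.4393 tilt [-4.2  1.2] F [-1.1 -1.   2.5] gap 29.6 q [-0.582, 0.2442, 2.0874, -0.0017, 0.8142, -1.0201]
t 28.05 pos [ 457.4 -271.7   16.9] yang 0.4392 tilt [-4.2  1.3] F [-1.1 -0.6  4.2] gap 29.4 q [-0.582, 0.2443, 2.0874, -0.0017, 0.8141, -1.0201]
```

View pics/w36c.png

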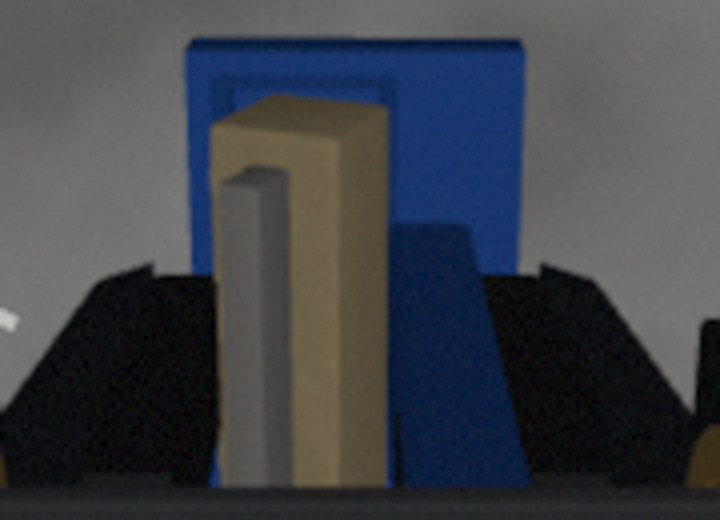

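It has stalled: the blade's +x lower edge sits up on the pocket rim. A better fix is to shift along the blade to its end, clear of the stem, and squeeze it across its width. The parallel pads will stand it upright over the pocket.

```bash
cat > fit.py <<'E'
from h import *
from scipy.optimize import least_squares
def fit2(a,b,m,yaw=None,n="wrist"):
    # a,b: px of foot corners (-20,+32,10) and (20,32,10)
    P,Q=ray(n,a,10,m)[:2],ray(n,b,10,m)[:2];d=Q-P
    y=np.arctan2(d[1],d[0]);mid=(P+Q)/2;yy=yaw if yaw is not None else y
    c=mid-32*np.array([-np.sin(yy),np.cos(yy)]);return c,y,np.linalg.norm(d)
def world(c,y,l): return np.array([*(c+np.array([np.cos(y)*l[0]-np.sin(y)*l[1],np.sin(y)*l[0]+np.cos(y)*l[1]])),l[2]])
E
python3 - <<'E'
from fit import *
m=cam("wrist");s=manip.sense()
g=lambda a:np.array(a)/4.+[230,170]-.4
c,y,w=fit2(g([187,48]),g([524,48]),m,.44);print(c,y,w)
y=.44
p=np.array(s["tool_pos"]);d=p[:2]-c;print("tcp local",np.cos(y)*d[0]+np.sin(y)*d[1],-np.sin(y)*d[0]+np.cos(y)*d[1])
t=world(c,y,[-6,23,14]);print(t);plan(t)
E
```

```text
[ 456.9 -269.4] 0.4401291500450387 39.22878953623759
tcp local -0.4864315897052975 -2.307996680555707
[ 441.7 -251.2   14. ]
{"offset":[2.53, -0.55, 0.3],"yaw":0.000}
n 1 from [ 457.4 -271.7   16.9] yang 0.4392 dyaw 0
```

Call:
{"name": "move_arm", "arguments": {
  "rows": [
    {"offset": [0,0,0],"yaw": 0,"grip": 0.85},
    {"offset": [0,0,0],"yaw": 0,"grip": 0.85},
    {"offset": [0,0,0],"yaw": 0,"grip": 0.85},
    {"offset": [0,-0.2,0],"yaw": 0,"grip": 0.85},
    {"offset": [0.5,-0.2,0],"yaw": 0,"grip": 0.85},
    {"offset": [0.9,-0.1,0],"yaw": 0,"grip": 0.85},
    {"offset": [0.8,-0.05,0],"yaw": 0,"grip": 0.85},
    {"offset": [0.3,0,0.2],"yaw": 0,"grip": 0.85}
  ]
}}

```text
t: 28.85
tool_pos: [440.4, -249.4, 13.7]
tcp_rot: [-0.002, 0.537, 0.844, -0.0]
contact_force: [1.3, 0.4, 1.2]
finger_gap: 74.8
```

```bash
python3 - <<'E'
from h import *
im,m,s=settle(2,name="w37")
plan([441.7,-251.2,14])
E
```

```text
t 28.95 pos [ 440.4 -249.5   13.4] yang 0.4384 tilt [-4.4  2.5] F [ 0.   0.2 -0.1] gap 74.9 q [-0.5645, 0.2079, 2.1428, -0.0004, 0.7959, -1.0026]
{"offset":[-0.21, 0.05, -0.07],"yaw":0.000}
n 1 from [ 440.4 -249.5   13.4] yang 0.4384 dyaw 0
```

View pics/w37.png

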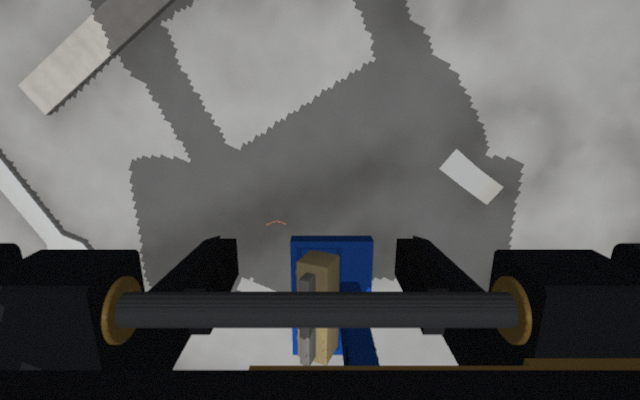

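Call:
{"name": "move_arm", "arguments": {
  "rows": [
    {"offset": [-0.2,0.05,-0.1],"yaw": 0,"grip": 0.1},
    {"offset": [0,0,0],"yaw": 0,"grip": 0.1}
  ],
  "newtons": 15
}}

```text
t: 29.15
tool_pos: [442.1, -251.2, 14.6]
tcp_rot: [-0.002, 0.536, 0.844, -0.0]
contact_force: [-0.1, 0.3, 0.0]
finger_gap: 60.7
```

```bash
python3 - <<'E'
from h import *
im,m,s=settle(14,name="w38")
cv2.imwrite("pics/w38c.png",cv2.resize(im[200:380,220:420],None,fx=3.3,fy=3.3,interpolation=cv2.INTER_CUBIC))
E
```

```text
t 29.85 pos [ 441.5 -250.9   14.4] yang 0.439 tilt [-4.7  2.3] F [-0.6 -0.1  1.4] gap 18.1 q [-0.5655, 0.2091, 2.1387, -0.0008, 0.799, -1.0039]
```

View pics/w38c.png

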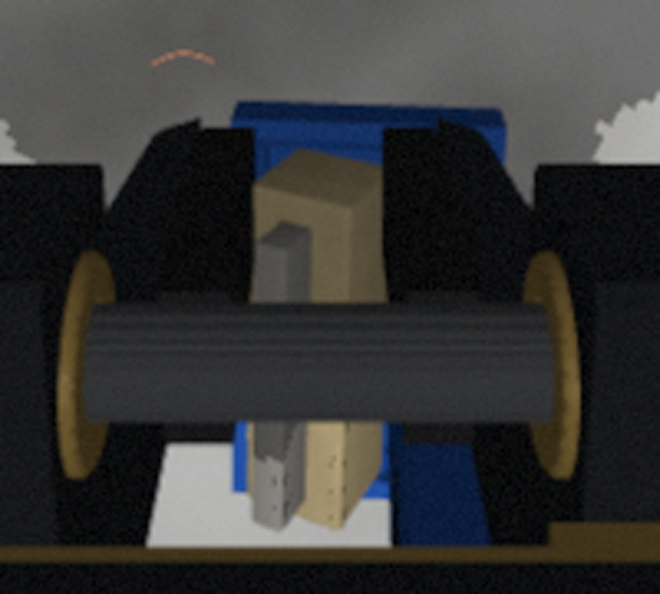

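Call:
{"name": "move_arm", "arguments": {
  "rows": [
    {"offset": [0,0,-0.3],"yaw": 0,"grip": 0.05},
    {"offset": [0,0,-0.6],"yaw": 0,"grip": 0.05},
    {"offset": [0,0,-0.4],"yaw": 0,"grip": 0.05}
  ],
  "newtons": 45
}}

```text
t: 30.15
tool_pos: [440.7, -250.3, 27.2]
tcp_rot: [-0.004, 0.536, 0.844, -0.0]
contact_force: [-0.9, -0.5, -0.2]
finger_gap: 16.3
```

```bash
python3 - <<'E'
from h import *
im,m,s=settle(3,name="w39")
cv2.imwrite("pics/w39c.png",cv2.resize(im[200:380,220:420],None,fx=3.3,fy=3.3,interpolation=cv2.INTER_CUBIC))
E
```

```text
t 30.3 pos [ 441.  -250.5   27.3] yang 0.4386 tilt [-5.6  3.3] F [-0.8 -0.5 -0.7] gap 16.5 q [-0.5655, 0.188, 2.1334, -0.0003, 0.8267, -1.0039]
```

View pics/w39c.png

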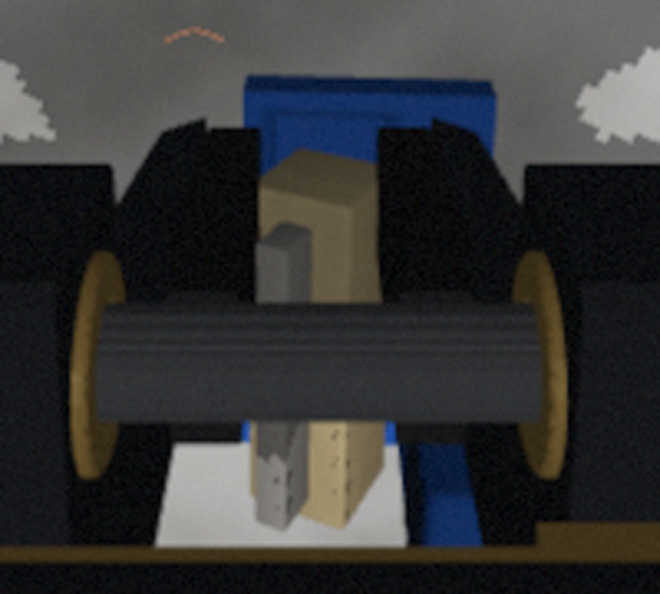

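```bash
python3 - <<'E'
from fit import *
m=cam("wrist");s=manip.sense()
g=lambda a:np.array(a)/3.3+[220,200]-.4
c,y,w=fit2(g([246,80]),g([495,84]),m);print(c,y,w)
p=np.array(s["tool_pos"]);d=p[:2]-c;print("tcp local",np.cos(y)*d[0]+np.sin(y)*d[1],-np.sin(y)*d[0]+np.cos(y)*d[1])
# blade top corners at approx z
zt=27.3+6
for a in ([258,190],[352,207],[377,180],[305,152]): 
    P=ray("wrist",g(a),zt,m)[:2]-c;print(a,np.cos(y)*P[0]+np.sin(y)*P[1],-np.sin(y)*P[0]+np.cos(y)*P[1])
t=world(c,y,[-6,23,14]);print(t);plan(t,y)
E
```

```text
[ 456.8 -267.7] 0.4231262920723238 38.8593362367659
tcp local -7.286655966622231 22.229328543024835
[258, 190] -16.246312916157965 24.12464485193658
[352, 207] -3.2686131810036088 21.804345917489435
[377, 180] 0.06097661412950295 25.89226072696583
[305, 152] -9.859236042727053 29.844181999583746
[ 441.9 -249.2   14. ]
{"offset":[0.07, 0.13, 1.33],"yaw":0.016}
n 1 from [ 441.  -250.5   27.3] yang 0.4386 dyaw -0.016
```

Call:
{"name": "move_arm", "arguments": {
  "rows": [
    {"offset": [0,0,0.4],"yaw": 0.008,"grip": 0.05},
    {"offset": [0,0,0.6],"yaw": 0.008,"grip": 0.05},
    {"offset": [0,0,0.3],"yaw": 0,"grip": 0.05},
    {"offset": [0,-0.15,0.15],"yaw": 0,"grip": 0.05}
  ],
  "newtons": 6
}}

```text
t: 30.7
tool_pos: [441.0, -250.7, 13.4]
tcp_rot: [-0.002, 0.544, 0.839, 0.001]
contact_force: [1.6, 6.3, 10.9]
finger_gap: 17.5
```

```bash
python3 - <<'E'
from h import *
im,m,s=settle(2,name="w40")
cv2.imwrite("pics/w40c.png",cv2.resize(im[200:380,220:420],None,fx=3.3,fy=3.3,interpolation=cv2.INTER_CUBIC))
E
```

```text
t 30.8 pos [ 441.  -250.7   13.4] yang 0.4209 tilt [-3.2  3.6] F [-0.5  4.7  7.5] gap 17.3 q [-0.567, 0.2094, 2.1408, 0.0019, 0.796, -0.9892]
```

View pics/w40c.png

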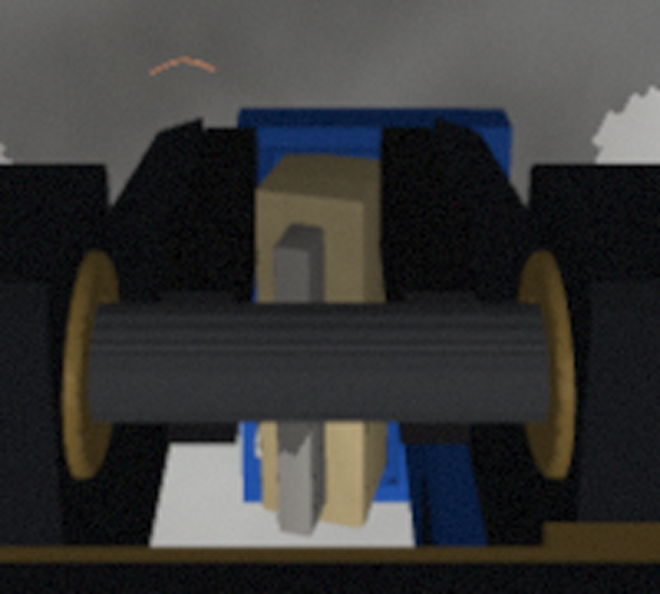

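Call:
{"name": "move_arm", "arguments": {
  "rows": [
    {"offset": [0,-0.15,0.05],"yaw": 0,"grip": 0.05},
    {"offset": [0,0,0],"yaw": 0,"grip": 0.35},
    {"offset": [0,0,0],"yaw": 0,"grip": 0.35}
  ]
}}

```text
t: 31.1
tool_pos: [440.6, -250.4, 13.1]
tcp_rot: [-0.002, 0.544, 0.839, 0.001]
contact_force: [-1.3, -0.3, 0.5]
finger_gap: 30.0
```

```bash
python3 - <<'E'
from h import *
im,m,s=settle(1,name="w41")
cv2.imwrite("pics/w41c.png",cv2.resize(im[200:380,220:420],None,fx=3.3,fy=3.3,interpolation=cv2.INTER_CUBIC))
E
```

```text
t 31.15 pos [ 440.5 -250.4   13. ] yang 0.4211 tilt [-2.3  4.8] F [-0.2 -0.3  0.1] gap 30.3 q [-0.568, 0.2091, 2.1423, 0.004, 0.7948, -0.9919]
```

View pics/w41c.png

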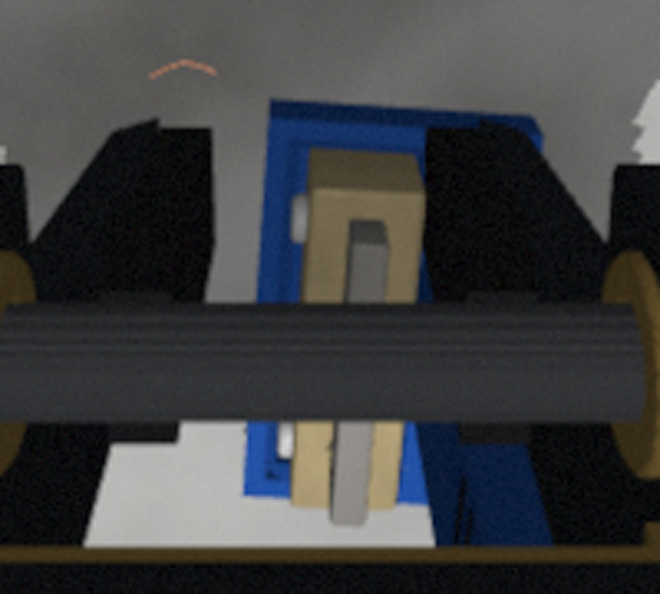

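The blade fell upright into the pocket. Now I'll back up and regrip the stem.

Call:
{"name": "move_arm", "arguments": {
  "rows": [
    {"offset": [0,0,0],"yaw": 0,"grip": 0.6},
    {"offset": [0,0,-0.8],"yaw": 0,"grip": 0.6},
    {"offset": [0,0,-1.6],"yaw": 0,"grip": 0.6},
    {"offset": [0,0,-2.2],"yaw": 0.02,"grip": 0.6},
    {"offset": [0,0,-2.2],"yaw": 0.02,"grip": 0.6},
    {"offset": [-0.6,0.4,-1.0],"yaw": 0.02,"grip": 0.6},
    {"offset": [-0.8,0.6,-0.3],"yaw": 0,"grip": 0.6},
    {"offset": [-0.5,0.4,0],"yaw": 0,"grip": 0.6}
  ]
}}

```text
t: 31.95
tool_pos: [460.3, -264.6, 96.3]
tcp_rot: [-0.004, 0.57, 0.822, 0.001]
contact_force: [-0.4, -0.3, 0.2]
finger_gap: 52.9
```

```bash
python3 - <<'E'
from h import *
im,m,s=settle(4,name="w42")
np.savez("w42.npz",K=m[0],R=m[1],t=m[2])
cv2.imwrite("pics/w42c.png",cv2.resize(im[140:290,220:400],None,fx=4,fy=4,interpolation=cv2.INTER_CUBIC))
E
```

```text
t 32.15 pos [ 458.3 -263.2   94.4] yang 0.3577 tilt [-8.6  7.9] F [0.2 0.5 0.2] gap 53.2 q [-0.5698, 0.133, 2.0458, 0.0025, 0.9743, -0.9288]
```

View pics/w42c.png

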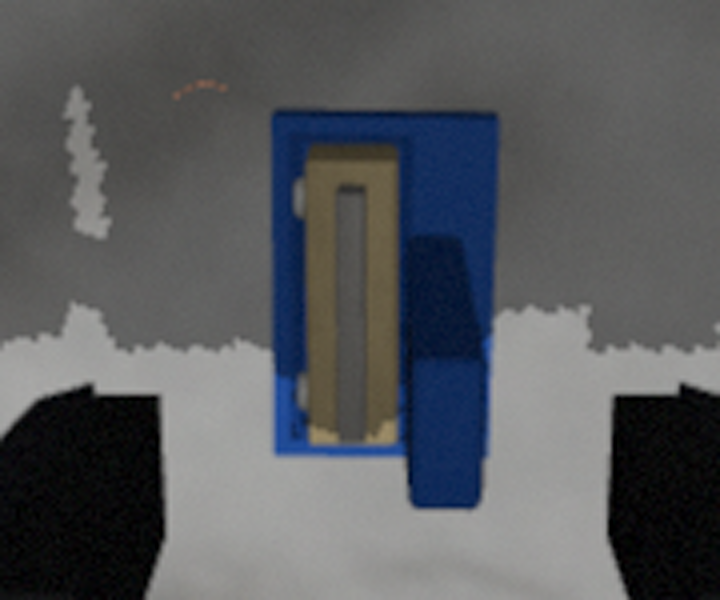

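```bash
python3 - <<'E'
from fit import *
z=np.load("w42.npz");m=(z["K"],z["R"],z["t"])
g=lambda a:np.array(a)/4.+[220,140]-.4
px=np.array([g(a) for a in ([273,112],[497,112],[490,455],[276,455],[411,361],[485,358],[481,507],[410,507])])
L=np.array([[-20,32,10],[20,32,10],[20,-32,10],[-20,-32,10],[4,11,76],[14,11,76],[14,-11,76],[4,-11,76]],float)
W=lambda q,l:Ro.from_rotvec([0,0,q[2]]).apply(l)+[q[0],q[1],0]
r=least_squares(lambda q:(proj("wrist",W(q,L),m)-px).ravel(),[458,-268,.38]);q=r.x;print(q[:2],q[2],r.fun)
# brass top at z20
lb=np.array([g(a) for a in ([307,160],[398,160],[398,445],[307,445])]);
B=np.array([ray("wrist",u,20,m)[:2] for u in lb])-q[:2];c,s_=np.cos(q[2]),np.sin(q[2]);print(np.c_[c*B[:,0]+s_*B[:,1],-s_*B[:,0]+c*B[:,1]])
t=W(q,np.array([[9,0,56.]]))[0];print(t);plan(t,q[2],step=30)
E
```

```text
[ 458.9 -267.9] 0.35377797922498616 [-1.1  0.3  0.3  0.6 -0.1  0.1 -0.3 -0.2 -0.1 -1.4  0.6 -0.6  0.6  0.8
 -0.2  0.7]
[[-12.8  25.7]
 [  2.5  25.8]
 [  2.9 -25.7]
 [-13.3 -25.8]]
[ 467.3 -264.8   56. ]
{"offset":[-0.25, 0.4, 1.92],"yaw":0.002}
{"offset":[-0.25, 0.41, 1.91],"yaw":0.002}
n 2 from [ 458.3 -263.2   94.4] yang 0.3577 dyaw -0.004
```

Call:
{"name": "move_arm", "arguments": {
  "rows": [
    {"offset": [-0.25,0.4,0.5],"yaw": 0,"grip": 0.6},
    {"offset": [-0.2,0.4,1.0],"yaw": 0,"grip": 0.6},
    {"offset": [0,0,1.2],"yaw": 0,"grip": 0.6},
    {"offset": [0,0,0.7],"yaw": 0,"grip": 0.6},
    {"offset": [0,0,0.2],"yaw": 0,"grip": 0.6}
  ]
}}

```text
t: 32.65
tool_pos: [465.1, -262.5, 51.7]
tcp_rot: [-0.009, 0.57, 0.822, 0.001]
contact_force: [0.6, -0.4, -0.2]
finger_gap: 52.9
```

```bash
python3 - <<'E'
from h import *
im,m,s=settle(3,name="w43")
plan([467.3,-264.8,56],.354)
cv2.imwrite("pics/w43c.png",cv2.resize(im[140:290,220:400],None,fx=4,fy=4,interpolation=cv2.INTER_CUBIC))
E
```

```text
t 32.8 pos [ 465.8 -263.    53.1] yang 0.358 tilt [-12.7  10.5] F [ 0.7 -1.3 -0.1] gap 53.0 q [-0.562, 0.2023, 2.0551, 0.0028, 0.9005, -0.9217]
{"offset":[-0.21, 0.08, -0.29],"yaw":0.004}
n 1 from [ 465.8 -263.    53.1] yang 0.358 dyaw -0.004
```

View pics/w43c.png

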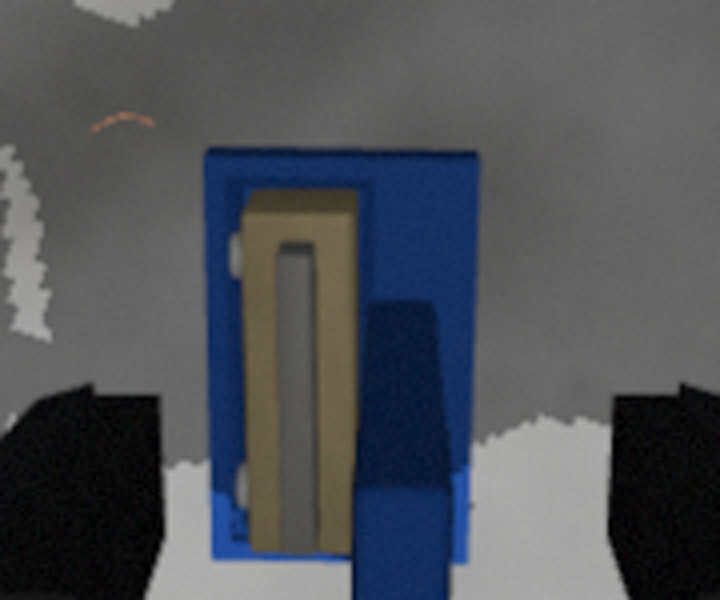

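Call:
{"name": "move_arm", "arguments": {
  "rows": [
    {"offset": [-0.2,0.1,-0.3],"yaw": 0,"grip": 0.0},
    {"offset": [0,0,0],"yaw": 0,"grip": 0.0}
  ],
  "newtons": 40
}}

```text
t: 33.0
tool_pos: [468.2, -265.1, 57.2]
tcp_rot: [-0.007, 0.57, 0.822, 0.001]
contact_force: [0.1, -0.6, 0.2]
finger_gap: 39.4
```

```bash
python3 - <<'E'
from h import *
im,m,s=settle(9,name="w44")
cv2.imwrite("pics/w44c.png",cv2.resize(im[140:290,220:400],None,fx=4,fy=4,interpolation=cv2.INTER_CUBIC))
E
```

```text
t 33.45 pos [ 467.2 -264.4   56.1] yang 0.3581 tilt [-13.1  10.8] F [0.2 0.1 0.6] gap 9.8 q [-0.5627, 0.2018, 2.049, 0.0028, 0.9076, -0.9225]
```

View pics/w44c.png

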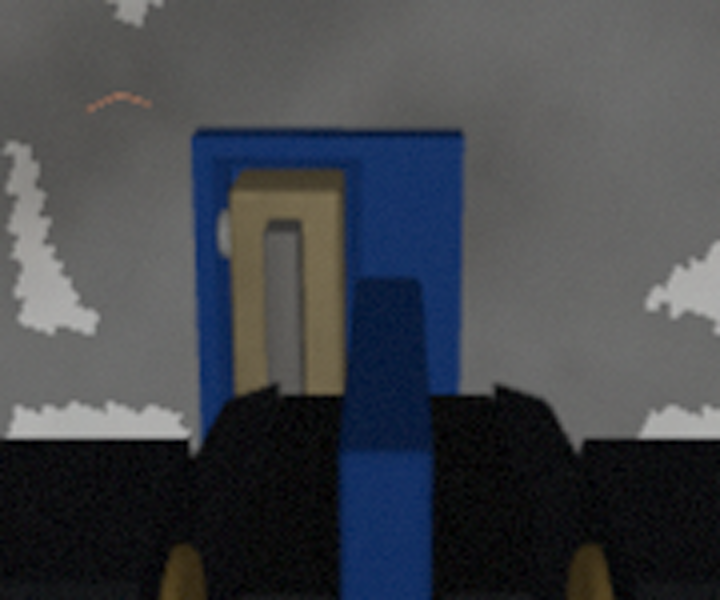

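Call:
{"name": "move_arm", "arguments": {
  "rows": [
    {"offset": [0,0,-0.3],"yaw": 0,"grip": 0.0},
    {"offset": [0,0,-0.6],"yaw": 0,"grip": 0.0},
    {"offset": [0,0,-0.9],"yaw": 0,"grip": 0.0},
    {"offset": [0,0,-1.2],"yaw": 0,"grip": 0.0},
    {"offset": [0,0,-1.4],"yaw": 0,"grip": 0.0},
    {"offset": [0,0,-1.5],"yaw": 0,"grip": 0.0},
    {"offset": [0,0,-1.3],"yaw": 0,"grip": 0.0},
    {"offset": [0,0,-1.0],"yaw": 0,"grip": 0.0}
  ]
}}

```text
t: 34.25
tool_pos: [466.9, -264.4, 143.5]
tcp_rot: [-0.01, 0.57, 0.822, 0.001]
contact_force: [0.4, -0.1, -2.2]
finger_gap: 9.8
```

```bash
python3 - <<'E'
from h import *
im,m,s=settle(1,name="w45")
cv2.imwrite("pics/w45c.png",cv2.resize(im[140:290,220:400],None,fx=4,fy=4,interpolation=cv2.INTER_CUBIC))
plan([538,95,172],-.06,step=40)
E
```

```text
t 34.3 pos [ 468.1 -265.1  145.4] yang 0.3582 tilt [-13.5  11.1] F [ 0.  -0.9 -1.2] gap 9.7 q [-0.5631, 0.0954, 1.9819, 0.0024, 1.0816, -0.9223]
{"offset":[3.13, 1.92, -0.24],"yaw":0.042}
{"offset":[3.21, 1.78, -0.24],"yaw":0.042}
{"offset":[3.28, 1.65, -0.24],"yaw":0.042}
{"offset":[3.35, 1.51, -0.23],"yaw":0.042}
{"offset":[3.41, 1.37, -0.24],"yaw":0.042}
{"offset":[3.46, 1.22, -0.23],"yaw":0.042}
{"offset":[3.51, 1.08, -0.24],"yaw":0.042}
{"offset":[3.55, 0.93, -0.23],"yaw":0.042}
{"offset":[3.58, 0.78, -0.24],"yaw":0.042}
{"offset":[3.62, 0.62, -0.23],"yaw":0.042}
n 10 from [ 468.1 -265.1  145.4] yang 0.3582 dyaw -0.418
```

View pics/w45c.png

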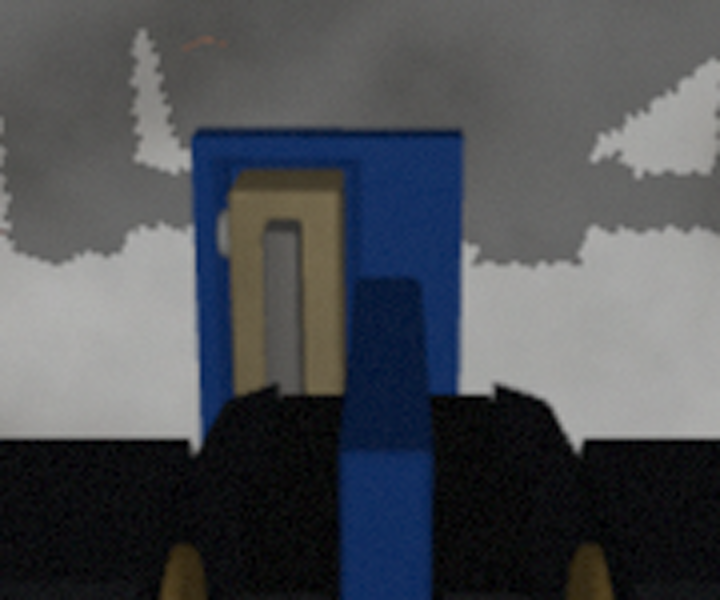

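Call:
{"name": "move_arm", "arguments": {
  "rows": [
    {"offset": [0.7,0.4,-0.2],"yaw": 0.02,"grip": 0.0},
    {"offset": [1.5,0.9,-0.2],"yaw": 0.04,"grip": 0.0},
    {"offset": [2.3,1.3,-0.2],"yaw": 0.04,"grip": 0.0},
    {"offset": [3.0,1.5,-0.2],"yaw": 0.04,"grip": 0.0},
    {"offset": [3.5,1.6,-0.2],"yaw": 0.04,"grip": 0.0},
    {"offset": [3.7,1.5,-0.2],"yaw": 0.04,"grip": 0.0},
    {"offset": [3.7,1.3,-0.2],"yaw": 0.04,"grip": 0.0},
    {"offset": [3.7,1.1,-0.2],"yaw": 0.04,"grip": 0.0}
  ]
}}

```text
t: 35.1
tool_pos: [520.5, -26.6, 166.5]
tcp_rot: [-0.006, 0.694, 0.72, -0.001]
contact_force: [1.0, 0.6, -3.2]
finger_gap: 9.5
```

```bash
python3 - <<'E'
from h import *
s=manip.sense();print(s["t"],tilt(s)*1000)
plan([538,85,165],-.06,step=30,s=s)
E
```

```text
35.1 [  -9.1    7.1 -999.9]
{"offset":[2.77, 0.54, 0.05],"yaw":0.024}
{"offset":[2.78, 0.47, 0.06],"yaw":0.024}
{"offset":[2.8, 0.41, 0.05],"yaw":0.024}
{"offset":[2.8, 0.33, 0.06],"yaw":0.024}
n 4 from [520.5 -26.6 166.5] yang 0.0366 dyaw -0.097
```

Call:
{"name": "move_arm", "arguments": {
  "rows": [
    {"offset": [2.9,0.5,-0.1],"yaw": 0.025,"grip": 0.0},
    {"offset": [2.2,0.4,-0.1],"yaw": 0.025,"grip": 0.0},
    {"offset": [1.5,0.3,-0.1],"yaw": 0.02,"grip": 0.0},
    {"offset": [0.9,0.2,-0.1],"yaw": 0.015,"grip": 0.0},
    {"offset": [0.4,0.1,-0.1],"yaw": 0.01,"grip": 0.0}
  ]
}}

```text
t: 35.6
tool_pos: [535.1, 61.1, 172.8]
tcp_rot: [-0.006, 0.727, 0.687, -0.0]
contact_force: [-0.4, -1.3, -2.4]
finger_gap: 9.5
```

```bash
python3 - <<'E'
from h import *
im,m,s=settle(3,name="w46")
np.savez("w46.npz",K=m[0],R=m[1],t=m[2])
it=read_camera("top");cv2.imwrite("pics/t46.png",it)
E
```

```text
t 35.75 pos [535.1  60.  172.8] yang -0.0565 tilt [-8.7  7.9] F [-0.8 -0.1 -2.8] gap 9.7 q [0.06, 0.0632, 1.9619, 0.0093, 1.1247, 0.1125]
```

View pics/w46.png

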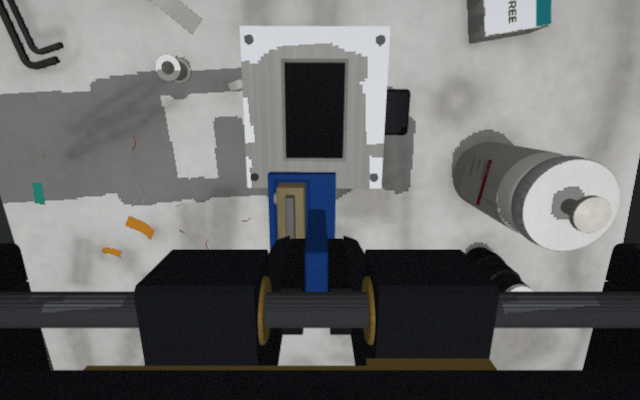

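```bash
python3 - <<'E'
import cv2,numpy as np
im=cv2.imread("pics/w46.png")
a=cv2.resize(im[45:170,265:365],None,fx=4.6,fy=4.6,interpolation=cv2.INTER_CUBIC)
b=cv2.resize(im[160:285,265:365],None,fx=4.6,fy=4.6,interpolation=cv2.INTER_CUBIC)
cv2.imwrite("pics/w46c.png",np.hstack([a[:, :400],b[:, :400]]))
E
```

```text
(no output)
```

View pics/w46c.png

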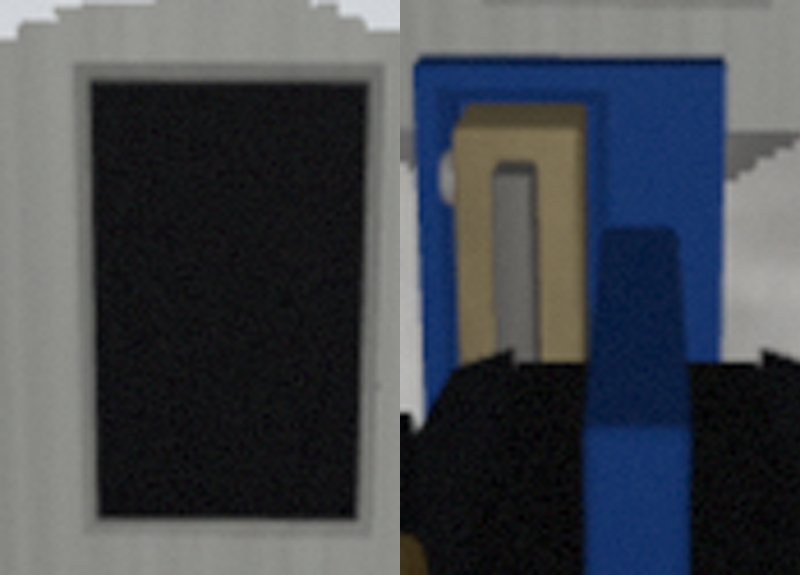

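```bash
cat > carr.py <<'E'
from fit import *
def slotfit(inner,outer,m):
    px=np.vstack([inner,outer])
    L=np.array([[-21,33,74],[21,33,74],[21,-33,74],[-21,-33,74],[-23,35,76],[23,35,76],[23,-35,76],[-23,-35,76]],float)
    W=lambda q:Ro.from_rotvec([0,0,q[2]]).apply(L)+[q[0],q[1],0]
    r=least_squares(lambda q:(proj("wrist",W(q),m)-px).ravel(),[537,125,-.05]);return r
def carrfit(px,L,m,s,h=56.1):
    R=RT(s["tcp_rot"]).as_matrix();p=np.array(s["tool_pos"])
    def W(q):
        A=Ro.from_rotvec([0,0,q[2]]).apply(L)  # carrier->world-ish upright
        return A+[q[0],q[1],p[2]-h]
    return least_squares(lambda q:(proj("wrist",W(q),m)-px).ravel(),[p[0]-9,p[1],yang(s)])
E
python3 - <<'E'
from carr import *
z=np.load("w46.npz");m=(z["K"],z["R"],z["t"]);s=manip.sense();p=np.array(s["tool_pos"])
g=lambda a:np.array(a)/4.6+[265,45]-.4
r=slotfit(g([[90,82],[370,82],[357,518],[98,518]]),g([[75,65],[383,65],[372,530],[88,530]]),m);print("slot",r.x[:2],round(r.x[2],4),r.fun.reshape(-1,2).round(1).tolist())
k=lambda a:(np.array(a)-[400,0])/4.6+[265,160]-.4
c=carrfit(k([[415,62],[724,62],[598,232],[678,232],[584,427],[690,427]]),np.array([[-20,32,10],[20,32,10],[4,11,10],[14,11,10],[4,11,76],[14,11,76]],float),m,s)
print("carrier",c.x[:2],round(c.x[2],4),c.fun.reshape(-1,2).round(1).tolist(),"yang",yang(s))
d=p[:2]-c.x[:2];y=c.x[2];print("tcp in carrier",np.cos(y)*d[0]+np.sin(y)*d[1],-np.sin(y)*d[0]+np.cos(y)*d[1])
E
```

```text
slot [536.5 126.3] -0.058 [[-0.4, -1.0], [0.2, -0.9], [0.8, 0.9], [-0.1, 0.7], [-0.5, -0.9], [0.6, -0.8], [0.4, 1.4], [-0.9, 1.2]]
carrier [525.8  59.7] -0.0583 [[-0.7, 0.4], [0.8, 0.6], [0.8, -1.8], [0.1, -1.7], [-1.1, 0.8], [0.4, 1.0]] yang -0.05713185508298021
tcp in carrier 9.145286601766943 0.43062252902899034
```

Call:
{"name": "move_arm", "arguments": {
  "rows": [
    {"offset": [0.6,0.1,0.3],"yaw": 0,"grip": 0.0},
    {"offset": [1.2,0.1,0.4],"yaw": 0,"grip": 0.0},
    {"offset": [1.6,0.2,0.4],"yaw": 0,"grip": 0.0},
    {"offset": [1.5,0.1,0.5],"yaw": 0,"grip": 0.0},
    {"offset": [1.0,0.1,0.4],"yaw": 0,"grip": 0.0},
    {"offset": [0.4,0.1,0.3],"yaw": 0,"grip": 0.0}
  ]
}}

```text
t: 36.4
tool_pos: [546.0, 125.8, 147.9]
tcp_rot: [-0.006, 0.728, 0.685, -0.001]
contact_force: [-0.5, 0.3, -2.8]
finger_gap: 9.8
```

```bash
python3 - <<'E'
from carr import *
im,m,s=settle(4,name="w47")
np.savez("w47.npz",K=m[0],R=m[1],t=m[2])
off=lambda y:np.array([np.cos(y)*9.1-np.sin(y)*.4,np.sin(y)*9.1+np.cos(y)*.4])
t=np.array([536.5,126.3])+off(-.058);print(t);plan([*t,140],-.058)
cv2.imwrite("pics/w47c.png",cv2.resize(im[110:280,240:390],None,fx=4.5,fy=4.5,interpolation=cv2.INTER_CUBIC)[:600])
E
```

```text
t 36.6 pos [546.  124.2 148.3] yang -0.0613 tilt [-9.1  7.6] F [ 0.6  0.  -2.7] gap 9.7 q [0.1738, 0.1268, 1.9408, 0.0103, 1.0816, 0.2303]
[545.6 126.2]
{"offset":[0.18, -0.04, 0.83],"yaw":-0.003}
n 1 from [546.  124.2 148.3] yang -0.0613 dyaw 0.003
```

View pics/w47c.png

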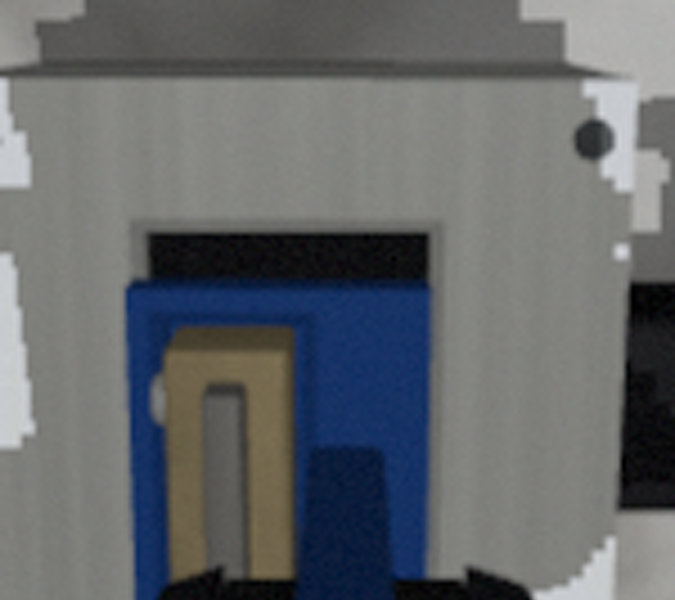

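```bash
cat > rel.py <<'E'
from carr import *
def rel(name,g,inner,outer,foot,s,m,h=56.1):
    p=np.array(s["tool_pos"])
    A=[ray("wrist",g(a),74,m)[:2] for a in inner]+[ray("wrist",g(a),76,m)[:2] for a in outer]
    B=[ray("wrist",g(a),p[2]-h+10,m)[:2] for a in foot]
    yy=-.058;ux=np.array([np.cos(yy),np.sin(yy)]);uy=np.array([-np.sin(yy),np.cos(yy)])
    n=len(inner)
    si=(A[0]+A[1])/2-33*uy; so=(A[n]+A[n+1])/2-35*uy
    d=A[1]-A[0];e=B[1]-B[0]
    c=(B[0]+B[1])/2-32*uy
    print("slot in/out",si,so,"w",np.linalg.norm(d),"ang",np.arctan2(d[1],d[0]),"| carr",c,"w",np.linalg.norm(e),"ang",np.arctan2(e[1],e[0]))
    D=(si+so)/2-c;print("need toolx(+y) %.2f tooly(+x) %.2f mm"%(D@uy,D@ux),"underside z",p[2]-h)
E
python3 - <<'E'
from rel import *
z=np.load("w47.npz");m=(z["K"],z["R"],z["t"]);s=manip.sense()
rel("w47",lambda a:np.array(a)/4.5+[240,110]-.4,[[149,234],[430,236]],[[132,222],[442,224]],[[127,287],[430,290]],s,m)
E
```

```text
slot in/out [536.8 125.7] [536.5 125.7] w 41.26334881591288 ang -0.06605256974372654 | carr [536.5 123.9] w 39.14637494570035 ang -0.06859317650233453
need toolx(+y) 1.84 tooly(+x) 0.06 mm underside z 92.22730695828858
```

Call:
{"name": "move_arm", "arguments": {
  "rows": [
    {"offset": [0.1,0,0.4],"yaw": -0.002,"grip": 0.0},
    {"offset": [0.1,0,0.5],"yaw": 0,"grip": 0.0}
  ]
}}

```text
t: 36.8
tool_pos: [546.9, 125.8, 140.1]
tcp_rot: [-0.005, 0.728, 0.686, 0.0]
contact_force: [-0.2, 0.1, -2.0]
finger_gap: 9.8
```

```bash
python3 - <<'E'
from rel import *
im,m,s=settle(5,name="w48")
np.savez("w48.npz",K=m[0],R=m[1],t=m[2])
cv2.imwrite("pics/w48c.png",cv2.resize(im[120:280,240:390],None,fx=4.5,fy=4.5,interpolation=cv2.INTER_CUBIC)[:600])
E
```

```text
t 37.05 pos [546.6 125.8 140. ] yang -0.0599 tilt [-7.6  7.6] F [ 0.3 -0.8 -0.7] gap 9.6 q [0.1765, 0.1362, 1.947, 0.01, 1.0646, 0.2315]
```

View pics/w48c.png

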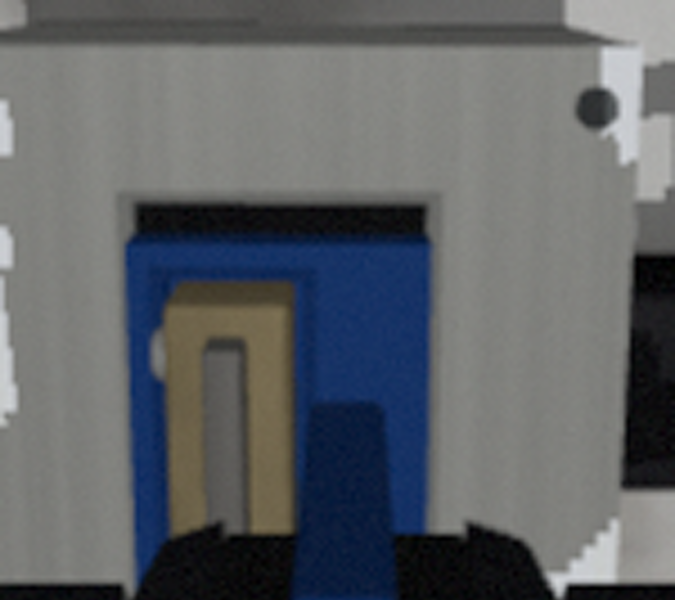

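```bash
python3 - <<'E'
from rel import *
z=np.load("w48.npz");m=(z["K"],z["R"],z["t"]);s=manip.sense()
rel("w48",lambda a:np.array(a)/4.5+[240,120]-.4,[[136,207],[428,207]],[[119,195],[442,196]],[[127,241],[431,243]],s,m)
E
```

```text
slot in/out [536.8 125.6] [536.7 125.6] w 41.40270280935593 ang -0.058282814081089276 | carr [537.3 125.2] w 39.285161288192995 ang -0.06476088684724648
need toolx(+y) 0.39 tooly(+x) -0.60 mm underside z 83.91587528292354
```

Call:
{"name": "move_arm", "arguments": {
  "rows": [
    {"offset": [0.04,-0.06,0.3],"yaw": -0.004,"grip": 0.0},
    {"offset": [0,0,0.3],"yaw": 0,"grip": 0.0}
  ]
}}

```text
t: 37.25
tool_pos: [546.6, 126.2, 134.5]
tcp_rot: [-0.005, 0.727, 0.687, 0.001]
contact_force: [0.6, 0.0, -1.2]
finger_gap: 9.5
```

```bash
python3 - <<'E'
from rel import *
im,m,s=settle(5,name="w49")
np.savez("w49.npz",K=m[0],R=m[1],t=m[2])
cv2.imwrite("pics/w49c.png",cv2.resize(im[120:280,240:390],None,fx=4.5,fy=4.5,interpolation=cv2.INTER_CUBIC)[:600])
E
```

```text
t 37.5 pos [546.6 126.2 134.6] yang -0.056 tilt [-6.2  7.8] F [ 0.9  0.7 -2.4] gap 9.8 q [0.1772, 0.1412, 1.9524, 0.0101, 1.0528, 0.2283]
```

View pics/w49c.png

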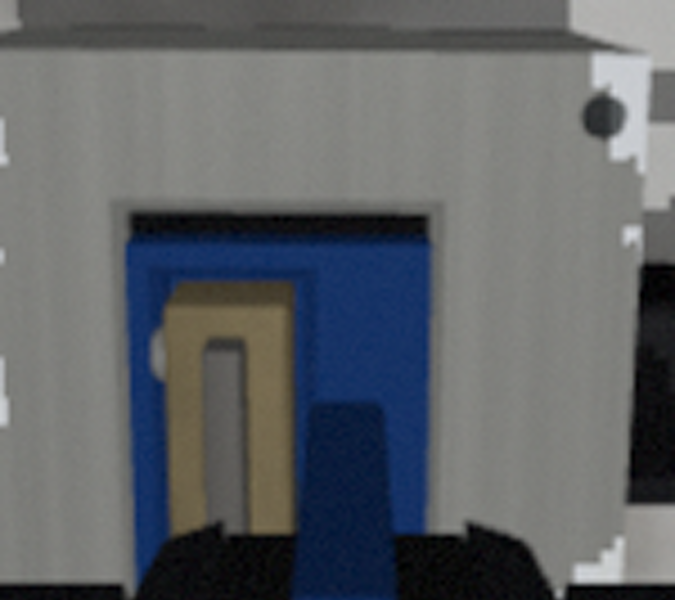

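```bash
python3 - <<'E'
from rel import *
z=np.load("w49.npz");m=(z["K"],z["R"],z["t"]);s=manip.sense()
rel("w49",lambda a:np.array(a)/4.5+[240,120]-.4,[[131,215],[428,216]],[[113,203],[443,203]],[[127,241],[431,243]],s,m)
E
```

```text
slot in/out [536.7 125.7] [536.6 125.8] w 41.09834370820351 ang -0.057954719191400904 | carr [537.3 125.6] w 39.2975359880738 ang -0.061110461882394364
need toolx(+y) 0.13 tooly(+x) -0.67 mm underside z 78.46206483404117
```

Call:
{"name": "move_arm", "arguments": {
  "rows": [
    {"offset": [0.02,-0.12,0.3],"yaw": -0.002,"grip": 0.0}
  ]
}}

```text
t: 37.6
tool_pos: [546.0, 126.6, 132.1]
tcp_rot: [-0.005, 0.726, 0.688, 0.001]
contact_force: [0.4, 0.4, -2.3]
finger_gap: 9.5
```

```bash
python3 - <<'E'
from rel import *
im,m,s=settle(5,name="w50")
np.savez("w50.npz",K=m[0],R=m[1],t=m[2])
cv2.imwrite("pics/w50c.png",cv2.resize(im[140:240,250:365],None,fx=6,fy=6,interpolation=cv2.INTER_CUBIC)[:600])
E
```

```text
t 37.85 pos [545.3 126.5 131.5] yang -0.0539 tilt [-6.3  7.8] F [ 0.9  0.8 -3.5] gap 9.6 q [0.1782, 0.1423, 1.9573, 0.0101, 1.0468, 0.2271]
```

View pics/w50c.png

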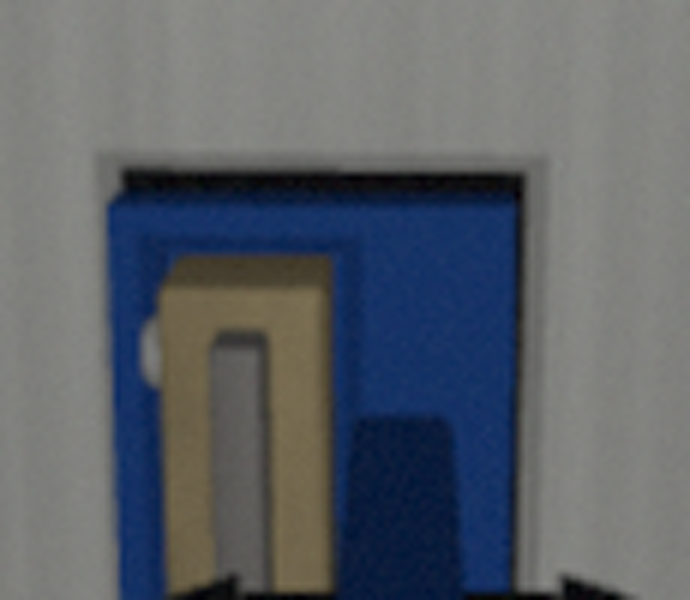

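```bash
python3 - <<'E'
from rel import *
z=np.load("w50.npz");m=(z["K"],z["R"],z["t"]);s=manip.sense()
rel("w50",lambda a:np.array(a)/6+[250,140]-.4,[[124,174],[524,177]],[[101,157],[546,160]],[[108,205],[519,205]],s,m)
E
```

```text
slot in/out [536.6 125.6] [536.6 125.7] w 40.940747297046194 ang -0.06000769684892274 | carr [536.  125.7] w 39.86282599772702 ang -0.05234277894530691
need toolx(+y) 0.02 tooly(+x) 0.56 mm underside z 75.40924113421599
```

Call:
{"name": "move_arm", "arguments": {
  "rows": [
    {"offset": [0,0.05,0.3],"yaw": 0.004,"grip": 0.0}
  ]
}}

```text
t: 37.95
tool_pos: [546.3, 126.6, 128.9]
tcp_rot: [-0.005, 0.727, 0.686, 0.001]
contact_force: [-0.1, 0.4, -2.1]
finger_gap: 9.4
```

```bash
python3 - <<'E'
from rel import *
im,m,s=settle(4,name="w51")
np.savez("w51.npz",K=m[0],R=m[1],t=m[2])
cv2.imwrite("pics/w51c.png",cv2.resize(im[140:240,250:365],None,fx=6,fy=6,interpolation=cv2.INTER_CUBIC)[:600])
E
```

```text
t 38.15 pos [545.7 126.5 128.3] yang -0.058 tilt [-6.7  7.7] F [-0.3  0.3 -1.6] gap 9.5 q [0.1781, 0.1466, 1.9589, 0.0102, 1.0414, 0.2309]
```

View pics/w51c.png

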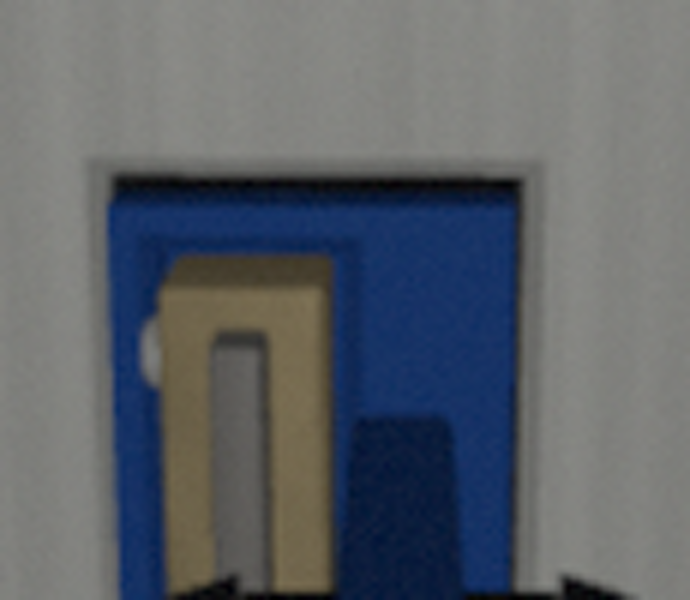

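```bash
python3 - <<'E'
from rel import *
z=np.load("w51.npz");m=(z["K"],z["R"],z["t"]);s=manip.sense()
rel("w51",lambda a:np.array(a)/6+[250,140]-.4,[[112,180],[522,182]],[[90,162],[543,163]],[[109,205],[518,205]],s,m)
E
```

```text
slot in/out [536.5 125.6] [536.6 125.8] w 41.33503533040615 ang -0.06135622887724657 | carr [536.6 125.6] w 39.66955783336616 ang -0.05634765458907047
need toolx(+y) 0.06 tooly(+x) 0.00 mm underside z 72.2040286114929
```

Call:
{"name": "move_arm", "arguments": {
  "rows": [
    {"offset": [0.01,0,0.4],"yaw": 0.002,"grip": 0.0}
  ]
}}

```text
t: 38.25
tool_pos: [546.3, 126.8, 124.8]
tcp_rot: [-0.005, 0.728, 0.686, 0.001]
contact_force: [-0.4, 0.7, -2.2]
finger_gap: 10.0
```

```bash
python3 - <<'E'
from h import *
settle(4,name="w52")
E
```

```text
t 38.45 pos [545.5 126.6 124. ] yang -0.06 tilt [-7.3  7.6] F [-0.1 -0.  -2.1] gap 9.7 q [0.1783, 0.1513, 1.9623, 0.0102, 1.0338, 0.233]
```

Call:
{"name": "move_arm", "arguments": {
  "rows": [
    {"offset": [0,0,0.4],"yaw": 0,"grip": 0.0}
  ]
}}

```text
t: 38.55
tool_pos: [546.0, 126.8, 120.5]
tcp_rot: [-0.005, 0.728, 0.686, 0.001]
contact_force: [0.6, -1.2, -1.7]
finger_gap: 9.9
```

```bash
python3 - <<'E'
from h import *
im,m,s=settle(4,name="w53")
cv2.imwrite("pics/w53c.png",cv2.resize(im[140:240,250:365],None,fx=6,fy=6,interpolation=cv2.INTER_CUBIC)[:600])
E
```

```text
t 38.75 pos [545.2 126.6 119.7] yang -0.0599 tilt [-7.8  7.5] F [ 0.4  0.7 -2.2] gap 9.6 q [0.1783, 0.1559, 1.9658, 0.0102, 1.0262, 0.233]
```

View pics/w53c.png

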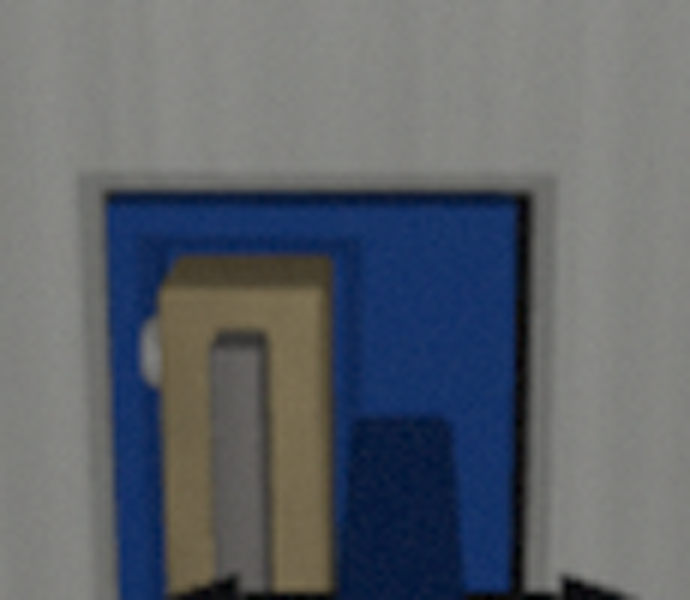

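Call:
{"name": "move_arm", "arguments": {
  "rows": [
    {"offset": [-0.01,0.07,0.4],"yaw": 0,"grip": 0.0}
  ]
}}

```text
t: 38.85
tool_pos: [546.5, 126.6, 116.2]
tcp_rot: [-0.005, 0.728, 0.686, 0.0]
contact_force: [-0.6, -0.8, -2.1]
finger_gap: 9.6
```

```bash
python3 - <<'E'
from h import *
settle(4,name="w54")
E
```

```text
t 39.05 pos [545.7 126.5 115.5] yang -0.06 tilt [-8.3  7.4] F [ 0.4  0.1 -2.7] gap 9.7 q [0.1779, 0.1618, 1.9678, 0.0103, 1.0189, 0.2325]
```

Call:
{"name": "move_arm", "arguments": {
  "rows": [
    {"offset": [-0.01,0.03,0.4],"yaw": 0,"grip": 0.0}
  ]
}}

```text
t: 39.15
tool_pos: [546.6, 126.5, 112.0]
tcp_rot: [-0.005, 0.728, 0.686, 0.0]
contact_force: [0.9, 0.3, -3.2]
finger_gap: 9.8
```

```bash
python3 - <<'E'
from h import *
im,m,s=settle(4,name="w55")
cv2.imwrite("pics/w55c.png",cv2.resize(im[140:240,250:365],None,fx=6,fy=6,interpolation=cv2.INTER_CUBIC)[:600])
E
```

```text
t 39.35 pos [545.8 126.3 111.2] yang -0.06 tilt [-8.8  7.3] F [ 0.5 -0.3 -2.9] gap 9.3 q [0.1777, 0.167, 1.9706, 0.0103, 1.0113, 0.2322]
```

View pics/w55c.png

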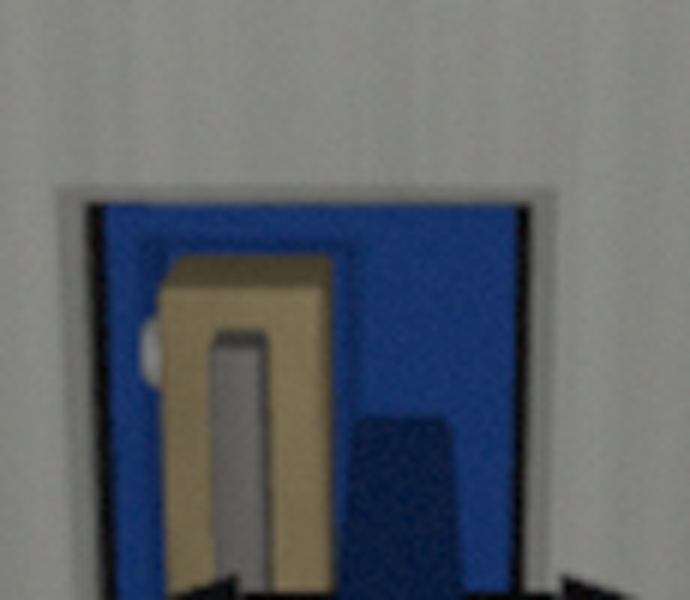

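Call:
{"name": "move_arm", "arguments": {
  "rows": [
    {"offset": [0,0.02,0.7],"yaw": 0,"grip": 0.0}
  ]
}}

```text
t: 39.45
tool_pos: [547.0, 126.6, 105.1]
tcp_rot: [-0.005, 0.728, 0.686, 0.0]
contact_force: [1.7, -0.7, -1.8]
finger_gap: 9.8
```

```bash
python3 - <<'E'
from h import *
settle(4)
E
```

```text
t 39.65 pos [545.5 126.3 103.7] yang -0.06 tilt [-9.8  7.2] F [-0.1  1.2 -2. ] gap 10.0 q [0.1777, 0.1759, 1.9759, 0.0104, 0.9981, 0.232]
```

Call:
{"name": "move_arm", "arguments": {
  "rows": [
    {"offset": [0,0.02,0.7],"yaw": 0,"grip": 0.0}
  ]
}}

```text
t: 39.75
tool_pos: [546.7, 126.5, 97.6]
tcp_rot: [-0.005, 0.728, 0.686, -0.0]
contact_force: [0.4, 1.6, -2.7]
finger_gap: 10.0
```

```bash
python3 - <<'E'
from h import *
settle(4)
E
```

```text
t 39.95 pos [545.3 126.3  96.2] yang -0.06 tilt [-10.7   7. ] F [ 0.4 -0.2 -2.1] gap 9.4 q [0.1777, 0.1849, 1.9811, 0.0105, 0.9849, 0.2319]
```

Call:
{"name": "move_arm", "arguments": {
  "rows": [
    {"offset": [0,0.02,0.6],"yaw": 0,"grip": 0.0}
  ]
}}

```text
t: 40.05
tool_pos: [546.4, 126.5, 91.0]
tcp_rot: [-0.006, 0.728, 0.686, -0.001]
contact_force: [-0.2, 0.1, -1.7]
finger_gap: 9.8
```

```bash
python3 - <<'E'
from h import *
im,m,s=settle(4,name="w56")
cv2.imwrite("pics/w56c.png",cv2.resize(im[140:240,250:365],None,fx=6,fy=6,interpolation=cv2.INTER_CUBIC)[:600])
E
```

```text
t 40.25 pos [545.1 126.2  89.9] yang -0.06 tilt [-11.4   6.9] F [-0.6 -0.7 -2.1] gap 9.7 q [0.1777, 0.1927, 1.9852, 0.0106, 0.9736, 0.2318]
```

View pics/w56c.png

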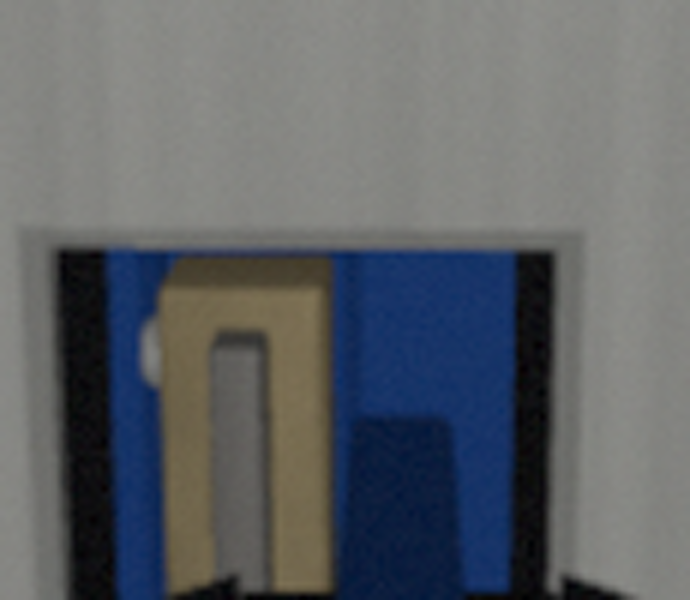

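Call:
{"name": "move_arm", "arguments": {
  "rows": [
    {"offset": [0,0.04,0.35],"yaw": 0,"grip": 0.0}
  ]
}}

```text
t: 40.35
tool_pos: [546.1, 126.4, 86.8]
tcp_rot: [-0.006, 0.728, 0.686, -0.001]
contact_force: [-0.1, -1.5, -1.9]
finger_gap: 9.6
```

```bash
python3 - <<'E'
from h import *
settle(5);settle(4);im,m,s=settle(2,name="w57")
i2=read_camera("scene");print(np.array(manip.sense()["qd"]))
a=im[140:280,235:390];b=i2[180:310,190:330]
cv2.imwrite("pics/c57.png",np.hstack([cv2.resize(a,(400,361),interpolation=2),cv2.resize(b,(389,361),interpolation=2)]))
E
```

```text
t 40.6 pos [545.5 126.3  86.4] yang -0.06 tilt [-11.4   6.9] F [-0.5  0.1 -2.3] gap 9.7 q [0.1776, 0.1977, 1.9868, 0.0107, 0.9671, 0.2316]
t 40.8 pos [545.6 126.3  86.5] yang -0.06 tilt [-11.2   6.9] F [ 0.6 -0.  -1.9] gap 9.3 q [0.1776, 0.1975, 1.9867, 0.0106, 0.9672, 0.2316]
t 40.9 pos [545.6 126.3  86.5] yang -0.06 tilt [-11.2   6.9] F [ 0.2 -0.3 -1.8] gap 9.7 q [0.1776, 0.1976, 1.9867, 0.0106, 0.9671, 0.2316]
[-0.  0.  0. -0. -0.  0.]
```

View pics/c57.png

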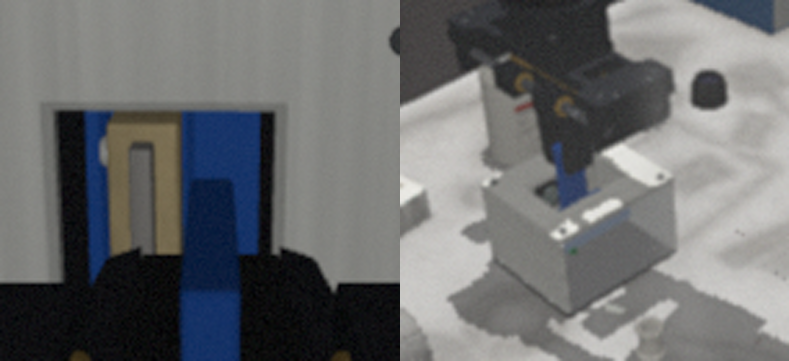

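The carrier hangs still and the force reads only its weight, about 2 N. The foot and blade are under the lid. Handing in.

```bash
python3 - <<'E'
from workcell import manip
print(manip.close_job()); print(manip.sense()["t"])
E
```

```text
the job is handed in; nothing more can be done
None
the job is handed in; nothing more can be done
```

The job is handed in: the blade is home in the pocket of the smaller blue carrier, the one matching the given size. The carrier hangs by its stem through the box slot with the foot and blade below the lid. It took about 41 of the 54 s.

**What went wrong on the way:** my first lift was too abrupt and tipped the blade about 25° in its pocket. I set the carrier down about 45 mm from its first place and straightened the blade with the fingers until it dropped home. I then regripped the stem and lifted gently. A sideways jerk and a push from one finger had both failed to free it. When I set the carrier down, the wrist force briefly read about 28 N.

**Last checks:**
- **Depth:** the carrier's underside is about 30 mm over the bench, roughly 26 mm above the box floor. The blade's top is near 58 mm, about 12 mm below the lid's underside.
- **Free hang:** visible gaps at both x sides of the slot, and the measured force was only the weight (about 2 N).
- **Grip:** the gripper gap reads 9.3–9.7 mm on the 10 mm stem.
- **Still and upright:** joint speeds are zero. The tool leans about 13 mrad, and it leaned about 17 mrad when it gripped the standing carrier, so the carrier should be within about 0.5° of upright.
- **Blade:** the last wrist picture shows it level in the pocket, edge up.
- **Bystanders:** the last scene crop shows the loupe and the roller's spot, and I steered clear of all three. I did not check the cup at the end.

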